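# Rake out the cold bed and set the tube rack on it

### The arm

A 7-joint arm with a two-finger parallel gripper is mounted at the origin on the work surface. World frame = base frame: x ahead of the robot, y to its left, z up, the work surface at z = 0. Lengths are in m, angles in rad, forces in N, time in s.
With the tool pointing down it reaches from about 0.425 to 0.95 m from the base axis. Payload 4.7 kg.
Tool frame: the origin (TCP) lies at the very end of the fingers, on their centre line; the grasp point (between the pads) lies 19 mm behind it; x points along the fingers, z is the direction in which the jaws open and shut, and the axes are right-handed (so a half turn about x gives the same grasp; the last joint's range is limited). The gripper opens to 87 mm and grips with 3 to 60 N. Pads are 19 mm wide; open, the fingers measure 117 mm over their backs; the gripper's body (75 mm by 190 mm) begins 51 mm behind the grasp point.
Start: joints at [-1.271, 0.469, -0.049, 1.532, 0.024, 1.141, -0.082], TCP at [0.218, 0.639, 0.223] pointing down, gripper open.
Joint ranges: [-2.59, 2.59], [-0.33, 1.99], [-1.39, 1.29], [0.1, 2.45], [-1.04, 4.18], [0.21, 1.99], [-2.66, 2.66]. Speed limits (rad/s): [2.57, 2.57, 3.14, 3.14, 3.14, 3.14, 3.14].

### API

Orientations are given as a rotation vector (axis times angle).
In Python, from bench import env gives the robot as it stands.
- The arm moves only by the tool servo_tool, never from a script. Its argument "targets" is text: rows parted by semicolons, each of 7 numbers parted by spaces: the shift along the tool's x, y, z each as a share of 0.08 m, from -1 to 1, then the turn, a rotation vector about the tool's x, y, z each as a share of pi rad, from -1 to 1, then the opening, from 0 (shut) to 1 (fully open). A call has 1 to 12 rows; each row is the pose to reach, as a shift and turn from the pose commanded when the call began, along the tool's axes at that moment, turning the shorter way round; what a row does not reach only later rows make up. A row lasts 1/10 s, in which the tool goes at most 50 mm and 8.59 degrees, less where a joint would pass 70% of its speed; a pose out of reach is approached as far as the arm can. A call with a number of a shift or a turn outside -1 to 1 is refused whole. A call with a gripper value outside its range is refused whole. The fingers move at their own pace and stop on an object; the grip force is fixed at half the most. Time passes only in rows, so rows that repeat a pose let the fingers close. It gives the time, the measured TCP pose, the force and the opening at its end, in the units of the state.
- env.state(): the state, without advancing time (a new reading comes with each control period).
- env.grab_frame(name): name is "scene" or "side" or "wrist"; returns (picture, depth): 400x640x3 uint8, red, green, blue; 400x640 float32, m along the optical axis (not along the pixel's ray), 0 where there is no reading.
- env.camera_info(name): a dict with "fx", "fy", "cx", "cy" (pixels), "dist_coeffs" ([k1, k2, p1, p2, k3] as OpenCV has them; the pictures are not rectified), "extrinsics" (4x4, takes a point from camera to world coordinates). Camera axes: x right, y up, looking along -z (the intrinsics and any distortion apply to the point x, -y, -z); pixel columns grow to the right and rows downward; lengths in m; the calibration is good to about 2 mm. A picture is of the moment at which its call begins: read the wrist's pose just before it. camera_info takes no time and is no camera call; for the wrist camera it gives the pose at the moment of the call.
- env.close_job(): hands the job in, once; it reports no verdict.
The state is a dict: "time": time; "joint_positions": joint angles; "joint_velocities": joint speeds; "joint_torque": joint torques, N m; "position": TCP position; "tool_rot": TCP orientation; "force": force on the tool from outside, world axes, zero at the start; "moment": the same for the moment, N m; "grip_width": finger opening in m.
Only numpy, scipy, OpenCV 4.12 (cv2) and the standard library are available. Lean on these libraries where they do the work, as an engineer would, in place of code of your own. Each camera call takes 0.05 s, during which the arm holds its last target.

### The job

The deep-frozen white cold bricks lie heaped two deep at the lamp end of the steel tray: take the rake from its stand, rake the bricks out into one even layer, all flat, from end to end of the tray, and lean the rake back in its stand as it was. Then turn the grey tube rack end for end and set it level on the middle of the bricks, along the tray, with its upright lifting plate at the end away from the lamp. Touch the bricks only with the rake, do not strike the lamp, and leave the other things where they are.

Things in the scene. Friction and masses are not known exactly. Their poses are not given: they have to be found in the camera images.
- station: Shallow stainless-steel tray fixed to the bench, inside 140 mm (x) by 250 mm (y), with a lamp bridging one end. Origin under the centre of the tray at bench height; z up; y runs along the tray and points to the lamp end. Inner floor 8 mm above the bench, walls 4 mm thick, rim 36 mm above the bench.
- lamp: White bench lamp on two posts, fixed to the tray station (same origin and axes). Lamp body 300 mm long in x, from y = +100 to +160 mm and z = 210 to 248 mm: it overhangs the last 25 mm of the tray's lamp end and beyond. Posts 18 mm wide at x = -132 and +132 mm, y = +130 mm; their feet reach x = -154 and +154 mm.
- rake_tip (a point): Middle of the line of tine tips of a hand rake 0.18 m tall, 0.2 kg. x along the tine row, z up the tines. Flat steel head 110 mm wide, 6 thick, 56 tall, five tines. From 50 mm up the head a handle leans back 32 degrees to -y (direction 0, -0.53, +0.848): a round 14 mm neck, then from 50 to 155 mm along it a black grip 22 mm wide in x and 20 mm deep.
- rake_grip (a point): Point on the axis of the rake's black grip, 115 mm along the handle (40 mm short of its free end); 61 mm towards -y and 147.5 mm up from rake_tip. Axes as rake_tip. In the stand the grip can be taken in line with the handle, across its 22 mm width.
- stand: Fixed drip stand for the rake: trough for the tine tips (inside 138 mm in x, y = -14 to +16 mm, floor 6 mm, walls 24 mm high) and a forked wire prop behind it on which the neck rests, prongs at x = +-22 mm, 100 mm high. Origin at bench height under the trough's middle; axes as the resting rake's: tines upright, tips at x = 0, y = 0, handle leaning to -y. Base 160 x 120 mm.
- rack_mid (a point): Centre of the body of a grey tube rack, half-way up. Body 50 mm (x) by 180 mm (y) by 48 mm (z); capped tubes stand 10 mm above its top; +y points to the end with the upright lifting plate (a loop 46 mm wide, reaching 90 mm above the rack's underside, at y = +88 mm). At the start that end points roughly to the lamp's side. Mass about 0.3 kg.
- brick1_mid (a point): Centre of white hard-shelled cold brick 1 of 8, all alike: 60 mm (x) by 46 mm (y) by 26 mm (z), about 60 g. At the start in the lower layer of the heap.
- brick2_mid (a point): Centre of white hard-shelled cold brick 2 of 8, all alike: 60 mm (x) by 46 mm (y) by 26 mm (z), about 60 g. At the start in the lower layer of the heap.
- brick3_mid (a point): Centre of white hard-shelled cold brick 3 of 8, all alike: 60 mm (x) by 46 mm (y) by 26 mm (z), about 60 g. At the start in the lower layer of the heap.
- brick4_mid (a point): Centre of white hard-shelled cold brick 4 of 8, all alike: 60 mm (x) by 46 mm (y) by 26 mm (z), about 60 g. At the start in the lower layer of the heap.
- brick5_mid (a point): Centre of white hard-shelled cold brick 5 of 8, all alike: 60 mm (x) by 46 mm (y) by 26 mm (z), about 60 g. At the start in the upper layer of the heap.
- brick6_mid (a point): Centre of white hard-shelled cold brick 6 of 8, all alike: 60 mm (x) by 46 mm (y) by 26 mm (z), about 60 g. At the start in the upper layer of the heap.
- brick7_mid (a point): Centre of white hard-shelled cold brick 7 of 8, all alike: 60 mm (x) by 46 mm (y) by 26 mm (z), about 60 g. At the start in the upper layer of the heap.
- brick8_mid (a point): Centre of white hard-shelled cold brick 8 of 8, all alike: 60 mm (x) by 46 mm (y) by 26 mm (z), about 60 g. At the start in the upper layer of the heap.
- bottle: Bystander: round reagent bottle, 68 mm across, 150 mm tall; origin under its centre.
- tipbox: Bystander: pipette-tip box 85 x 122 x 66 mm; origin under its centre.
- mouse: Bystander: computer mouse 105 x 60 x 31 mm; origin under its centre.
- timer: Bystander: square bench timer 62 x 62 x 22 mm; origin under its centre.
- bed1 (a point): Fixed point on the tray's inner floor, middle of one sixth of it: station x = -35 mm, y = 83 mm. In an even layer some brick's centre lies within 45 mm of it.
- bed2 (a point): Fixed point on the tray's inner floor, middle of one sixth of it: station x = 35 mm, y = 83 mm. In an even layer some brick's centre lies within 45 mm of it.
- bed3 (a point): Fixed point on the tray's inner floor, middle of one sixth of it: station x = -35 mm, y = 0 mm. In an even layer some brick's centre lies within 45 mm of it.
- bed4 (a point): Fixed point on the tray's inner floor, middle of one sixth of it: station x = 35 mm, y = 0 mm. In an even layer some brick's centre lies within 45 mm of it.
- bed5 (a point): Fixed point on the tray's inner floor, middle of one sixth of it: station x = -35 mm, y = -83 mm. In an even layer some brick's centre lies within 45 mm of it.
- bed6 (a point): Fixed point on the tray's inner floor, middle of one sixth of it: station x = 35 mm, y = -83 mm. In an even layer some brick's centre lies within 45 mm of it.
Mind the look-alikes: they are no part of the job. Leave any turquoise look-alike of the part that bears brick6_mid alone.

How it is judged:
By the outcome, as a careful person would: the job done as asked, in the order asked, and still so for the second after the job is handed in, with the robot touching nothing.
It also fails if it takes over 67 s, if anything falls off the work surface, if the arm or the gripper's body presses on something with over 40 N, if the wrist force passes 120 N, or if a joint passes its speed limit or range.

## Working session

There is one attempt and no reset: what is moved stays moved. The work goes in short steps, Python scripts to look and compute and a tool call to move; the robot and the scene stay as the last step left them, time stands still between calls to the robot, and variables do not carry over. Pictures are saved under pics/ and viewed, and the job is handed in when it is done.

Besides the shell and the picture viewer there is one more tool, called as name(argument=value, ...), one argument or row to a line, values as JSON. servo_tool: Moves the arm, as the interface text tells. Shift numbers are shares of 0.08 m and turn numbers shares of pi rad, none past 1 either way. Its arguments: {"type":"object","properties":{"targets":{"type":"string"}},"required":["targets"]}

```bash
ls -la; mkdir -p pics; cat > h.py <<'E'
import numpy as np, cv2
from bench import env
def grab(n,save=None):
    info=env.camera_info(n); im,d=env.grab_frame(n)
    np.savez('last_%s.npz'%n,im=im,d=d,T=np.array(info['extrinsics']),K=np.array([info['fx'],info['fy'],info['cx'],info['cy']]),dist=np.array(info['dist_coeffs']))
    if save: cv2.imwrite('pics/'+save,im[:,:,::-1])
    return load(n)
def load(n):
    z=np.load('last_%s.npz'%n); return {k:z[k] for k in z}
def rays(c,uv):
    fx,fy,cx,cy=c['K'];K=np.array([[fx,0,cx],[0,fy,cy],[0,0,1]])
    p=cv2.undistortPoints(np.array(uv,float).reshape(-1,1,2),K,c['dist']).reshape(-1,2)
    d=np.c_[p[:,0],-p[:,1],-np.ones(len(p))]
    return c['T'][:3,3],d@c['T'][:3,:3].T
def onplane(c,uv,z):
    o,d=rays(c,uv); t=(z-o[2])/d[:,2]; return o+d*t[:,None]
def pts(c,uv):
    uv=np.array(uv).reshape(-1,2); o,d=rays(c,uv)
    dep=c['d'][uv[:,1].astype(int),uv[:,0].astype(int)]
    return o+d*dep[:,None]
def cloud(c):
    h,w=c['d'].shape; u,v=np.meshgrid(np.arange(w),np.arange(h))
    return pts(c,np.c_[u.ravel(),v.ravel()]).reshape(h,w,3)
def proj(c,P):
    fx,fy,cx,cy=c['K'];K=np.array([[fx,0,cx],[0,fy,cy],[0,0,1.]])
    q=(np.atleast_2d(P)-c['T'][:3,3])@c['T'][:3,:3]
    q=q*[1,-1,-1]
    return cv2.projectPoints(q,np.zeros(3),np.zeros(3),K,c['dist'])[0].reshape(-1,2)
E
python3 - <<'E'
from h import *
for n in('scene','side','wrist'):
    c=grab(n,n+'0.png'); print(n,c['K'],c['dist'],c['T'].round(3).tolist())
print(env.state())
E
```

```text
total 12
drwxr-xr-x  3 agent agent 4096 Dec  7 16:06 .
drwxr-xr-x 23 root  root  4096 Dec  7 16:06 ..
drwxr-xr-x  2 agent agent 4096 Dec  7 16:06 pics
scene [508.92522472 508.92522472 311.48101395 188.6189327 ] [-0.11205583  0.          0.          0.          0.        ] [[-0.05, -0.613, 0.788, 1.618], [0.999, -0.032, 0.038, 0.07], [0.002, 0.789, 0.614, 0.949], [0.0, 0.0, 0.0, 1.0]]
side [506.69444321 506.69444321 316.08890445 196.30657226] [-0.03704671  0.          0.          0.          0.        ] [[0.999, 0.047, -0.024, 0.505], [-0.049, 0.66, -0.749, -0.951], [-0.02, 0.75, 0.662, 0.96], [0.0, 0.0, 0.0, 1.0]]
wrist [291.19582346 291.19582346 320.40977744 198.00269548] [0.01629002 0.         0.         0.         0.        ] [[0.323, -0.907, -0.27, 0.144], [0.947, 0.309, 0.094, 0.664], [-0.002, -0.285, 0.958, 0.383], [0.0, 0.0, 0.0, 1.0]]
{'time': 0.15, 'joint_positions': array([-1.27090632,  0.46928218, -0.04858739,  1.53339589,  0.02409436,
        1.14101437, -0.08232967]), 'joint_velocities': array([ 0.00077531, -0.00362278, -0.00120356, -0.00195946, -0.00032477,
        0.0005888 , -0.00061141]), 'joint_torque': array([ 9.30347378e-04, -5.08426094e+01, -8.06404604e-02, -2.36419040e+01,
       -6.13244623e-02,  3.56199068e-02,  1.14893328e-04]), 'position': array([0.21779593, 0.63841898, 0.22173296]), 'tool_rot': array([-0.96459283,  1.34823487,  0.96307213]), 'force': array([-0.42311098,  0.32621819,  0.49928129]), 'moment': array([0.00682574, 0.01029977, 0.01143016]), 'grip_width': 0.08701549690536642}
```

View pics/scene0.png

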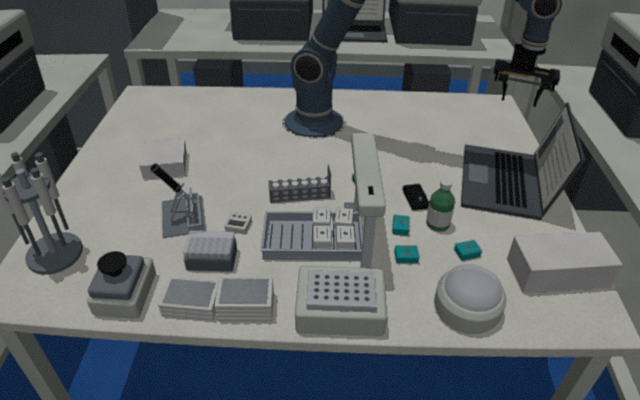

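View pics/side0.png

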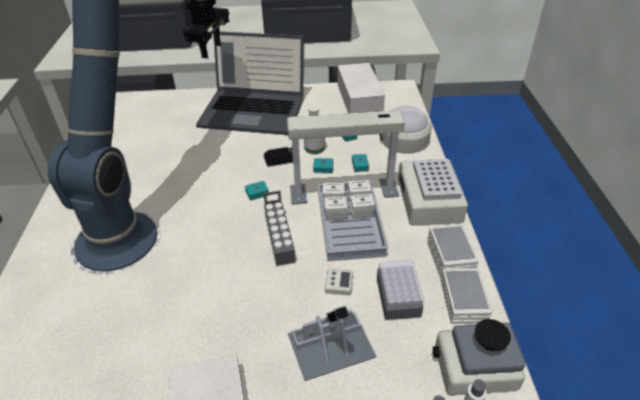

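View pics/wrist0.png

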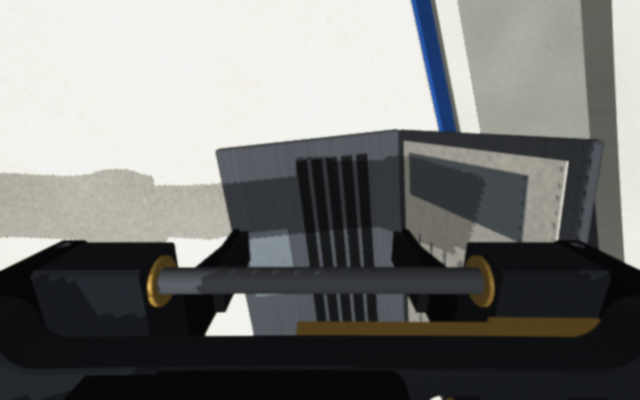

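The scene view shows the tray at about (313,236), bricks (335,227), lamp (370,175), rake and stand (183,200), rack (300,188), and turquoise look-alikes (400,225), (407,253), (468,249). Next I'll enlarge this and measure.

```bash
python3 - <<'E'
from h import *
a=load('scene');b=load('side')
def crop(c,x0,y0,x1,y1,n,s):
    cv2.imwrite('pics/'+n,cv2.resize(c['im'][y0:y1,x0:x1,::-1],None,fx=s,fy=s,interpolation=cv2.INTER_CUBIC))
crop(a,130,130,430,290,'s_crop.png',2.6)
crop(b,230,100,430,390,'d_crop.png',2)
crop(b,280,100,420,270,'d_crop2.png',3.5)
for nm,c in(('scene',a),('side',b)):
    print(nm,(c['d']>0).mean())
for uv in [(313,235),(290,240),(322,228),(345,228),(183,200),(270,190),(310,190),(372,160),(250,120)]:
    print(uv,pts(a,uv).round(3))
for uv in [(350,205),(352,240),(280,220),(340,345),(300,350),(320,340)]:
    print(uv,pts(b,uv).round(3))
E
```

```text
scene 0.99605859375
side 0.9959375
(313, 235) [[0.665 0.028 0.056]]
(290, 240) [[ 0.635 -0.035  0.007]]
(322, 228) [[0.646 0.05  0.064]]
(345, 228) [[0.64  0.11  0.061]]
(183, 200) [[ 0.479 -0.366  0.003]]
(270, 190) [[ 0.476 -0.104  0.049]]
(310, 190) [[0.443 0.009 0.027]]
(372, 160) [[0.601 0.167 0.25 ]]
(250, 120) [[ 0.003 -0.235  0.001]]
(350, 205) [[0.628 0.059 0.031]]
(352, 240) [[ 0.623 -0.05   0.008]]
(280, 220) [[ 0.44  -0.012  0.056]]
(340, 345) [[ 0.566 -0.354  0.006]]
(300, 350) [[ 0.481 -0.359  0.004]]
(320, 340) [[ 0.524 -0.343  0.013]]
```

View pics/s_crop.png

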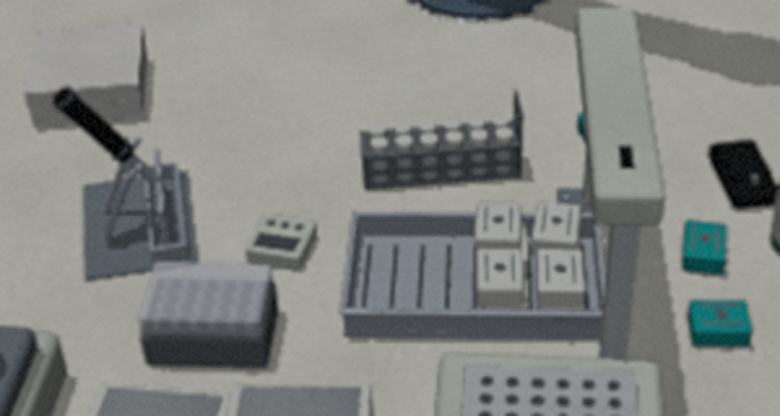

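View pics/d_crop.png

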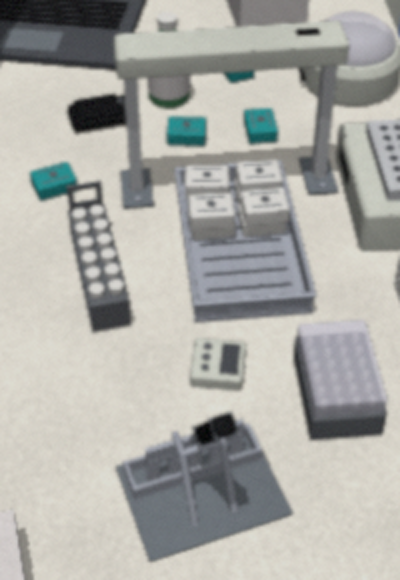

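View pics/d_crop2.png

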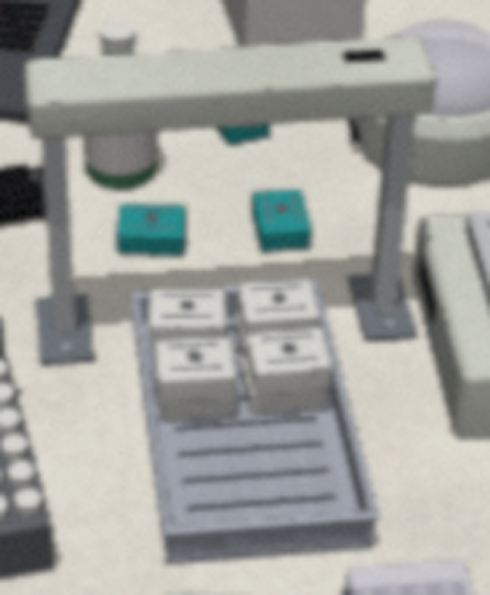

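```bash
cat >> h.py <<'E'
def fitrect(P2):
    r=cv2.minAreaRect((P2*1000).astype(np.float32)); return r
E
python3 - <<'E'
from h import *
from scipy.spatial.transform import Rotation as R
print(R.from_rotvec(env.state()['tool_rot']).as_matrix().round(3))
for n in('scene','side'):
    c=load(n);P=cloud(c);hsv=cv2.cvtColor(c['im'],cv2.COLOR_RGB2HSV)
    X,Y,Z=P[...,0],P[...,1],P[...,2]
    def reg(m,name,q=None):
        p=P[m]; 
        if len(p)<5: print(n,name,'none');return
        r=fitrect(p[:,:2]); print(n,name,len(p),'rect',np.round(r[0],1),np.round(r[1],1),round(r[2],1),'z',np.percentile(p[:,2],[5,50,95]).round(4))
    inb=lambda x0,x1,y0,y1:(X>x0)&(X<x1)&(Y>y0)&(Y<y1)
    reg(inb(.52,.76,-.12,.19)&(Z>.025)&(Z<.040),'rim')
    reg(inb(.55,.75,-.1,.17)&(Z>.055)&(Z<.070),'topbricks')
    reg(inb(.40,.80,.10,.3)&(Z>.235)&(Z<.27),'lamptop')
    reg(inb(.38,.52,-.15,.15)&(Z>.038)&(Z<.068),'racktop')
    reg(inb(.38,.52,-.15,.15)&(Z>.075)&(Z<.11),'rackplate')
    reg(inb(.35,.68,-.5,-.28)&(hsv[...,2]<60)&(Z>.09),'grip')
    reg(inb(.35,.68,-.5,-.24)&(Z>.012)&(Z<.03),'trough')
    m=inb(.35,.68,-.55,-.25)&(Z<.012)&(hsv[...,2]<140)
    reg(m,'standbase')
E
```

```text
[[-0.    -0.946  0.323]
 [-0.001  0.323  0.946]
 [-1.    -0.    -0.002]]
scene rim 1018 rect [645.9  22.9] [265.9 201.4] 89.9 z [0.0263 0.0348 0.039 ]
scene topbricks 1114 rect [624.5  78.8] [136.5 105.4] 2.7 z [0.0567 0.0604 0.0636]
scene lamptop 1969 rect [622.5 154.4] [304.3  60.6] 2.2 z [0.242  0.2484 0.251 ]
scene racktop 818 rect [440.8  14.8] [263.4  97.8] 84.6 z [0.0436 0.0517 0.0609]
scene rackplate 23 rect [453.   89.4] [116.8  23.7] 42.0 z [0.0773 0.0896 0.0938]
scene grip 278 rect [ 561.6 -369.6] [24.4 64.5] 14.3 z [0.1085 0.1508 0.1885]
scene trough 352 rect [ 480.9 -375.2] [316.7 111. ] 30.7 z [0.0129 0.0216 0.0278]
scene standbase 5263 rect [ 515.2 -400.1] [329.4 299.8] 0.1 z [-0.7564 -0.7477  0.0079]
side rim 802 rect [656.2  26.5] [216.3 274.6] 2.2 z [0.0261 0.0344 0.0386]
side topbricks 1013 rect [654.3  83.1] [214.4 128. ] 13.2 z [0.0557 0.0586 0.0619]
side lamptop 1804 rect [618.4 152.5] [296.3  70. ] 2.1 z [0.2373 0.2461 0.2493]
side racktop 1134 rect [438.6  13.1] [265.4  94. ] 84.5 z [0.0435 0.0512 0.0594]
side rackplate 138 rect [453.   92.7] [130.6  28.6] 45.8 z [0.0765 0.0873 0.1065]
side grip 177 rect [ 554.1 -378.6] [19.1 60.9] 24.6 z [0.1169 0.1818 0.1889]
side trough 660 rect [ 517.7 -352.2] [355.8  94.9] 20.0 z [0.0129 0.0213 0.0281]
side standbase 2677 rect [ 514.9 -346.6] [349.8 146.1] 16.7 z [0.0017 0.0054 0.0092]
```

```bash
cat >> h.py <<'E'
from scipy.spatial.transform import Rotation as R
def Rtool(xdir,zdir):
    x=np.array(xdir,float);x/=np.linalg.norm(x);z=np.array(zdir,float);z-=x*(x@z);z/=np.linalg.norm(z)
    return np.c_[x,np.cross(z,x),z]
def down(yaw): # yaw deg of tool z
    a=np.radians(yaw);return Rtool([0,0,-1],[np.cos(a),np.sin(a),0])
def plan(p,Rt=None,from_=None):
    s=env.state(); R0=R.from_rotvec(s['tool_rot']).as_matrix(); p0=s['position']
    if from_ is not None: p0,R0=from_
    d=R0.T@(np.array(p)-p0)/0.08
    w=np.zeros(3) if Rt is None else R.from_matrix(R0.T@Rt).as_rotvec()/np.pi
    print('t',round(s['time'],2),'pos',s['position'].round(4),'shares',d.round(3),'turn',w.round(4),'rows',round(max(np.linalg.norm(d)*.08/.05,np.linalg.norm(w)*180/8.59),1),'F',s['force'].round(1),'g',round(s['grip_width'],4))
E
python3 -c "
from h import *
plan([.55,-.05,.42],down(2))"
```

```text
t 0.15 pos [0.2178 0.6384 0.2217] shares [-2.468 -6.709 -6.807] turn [ 3.842e-01 -4.000e-04  3.000e-04] rows 15.8 F [-0.4  0.3  0.5] g 0.087
```

servo_tool(
  targets="-1 -0.6 -0.5 0.08 0 0 1;-1 -0.6 -1 0.133 0 0 1;-1 -0.6 -1 0.133 0 0 1",
)

```text
time: 0.45
position: [0.2393, 0.5457, 0.3049]
tool_rot: [-0.637, 1.473, 0.638]
force: [0.8, 0.0, 0.5]
grip_width: 0.0868
```

servo_tool(
  targets="-0.5 -0.6 -0.1 0.045 0 0 1;-1 -1 -0.3 0.09 0 0 1;-1 -1 -0.3 0.14 0 0 1",
)

```text
time: 0.75
position: [0.2834, 0.4733, 0.3869]
tool_rot: [-0.294, 1.545, 0.301]
force: [0.5, 0.1, 0.7]
grip_width: 0.0872
```

servo_tool(
  targets="0 -0.6 -0.3 0.045 0 0 1;0 -1 -0.6 0.09 0 0 1;0 -1 -0.6 0.11 0 0 1",
)

```text
time: 1.05
position: [0.2662, 0.3782, 0.3829]
tool_rot: [-0.03, 1.571, 0.029]
force: [1.1, 2.2, 0.3]
grip_width: 0.0871
```

```bash
python3 -c "
from h import *
plan([.55,-.05,.42],down(2))"
```

```text
t 1.05 pos [0.2662 0.3782 0.3829] shares [-0.463 -5.483  3.343] turn [ 0.0009 -0.0002  0.0002] rows 10.3 F [1.1 2.2 0.3] g 0.0871
```

servo_tool(
  targets="-0.2 -0.5 0.5 0 0 0 1;-0.4 -1 1 0 0 0 1;-0.4 -1 1 0 0 0 1",
)

```text
time: 1.35
position: [0.3534, 0.3032, 0.4161]
tool_rot: [-0.029, 1.568, 0.031]
force: [-0.6, 0.5, -0.3]
grip_width: 0.0865
```

servo_tool(
  targets="0 -0.5 0.5 0 0 0 1;0 -1 1 0 0 0 1;0 -1 1 0 0 0 1",
)

```text
time: 1.65
position: [0.4367, 0.2256, 0.4147]
tool_rot: [-0.03, 1.569, 0.027]
force: [0.4, -0.4, -0.2]
grip_width: 0.0869
```

servo_tool(
  targets="0 -0.5 0.5 0 0 0 1;0 -1 1 0 0 0 1;0 -1 1 0 0 0 1",
)

```text
time: 1.95
position: [0.5196, 0.1492, 0.4144]
tool_rot: [-0.032, 1.569, 0.027]
force: [-0.5, 0.1, -0.3]
grip_width: 0.0874
```

servo_tool(
  targets="0 -0.6 0.2 0 0 0 1;0 -1 0.4 0 0 0 1;0 -1 0.4 0 0 0 1",
)

```text
time: 2.25
position: [0.5538, 0.0696, 0.4145]
tool_rot: [-0.03, 1.57, 0.025]
force: [-0.1, 0.1, -0.2]
grip_width: 0.087
```

servo_tool(
  targets="0 -0.6 0 0 0 0 1;0 -1 0 0 0 0 1;0 -1 0 0 0 0 1",
)

```text
time: 2.55
position: [0.5555, -0.0094, 0.4149]
tool_rot: [-0.03, 1.57, 0.027]
force: [0.2, -0.3, 0.0]
grip_width: 0.087
```

```bash
python3 -c "
from h import *
plan([.55,-.05,.42],down(2))
print(env.state()['joint_positions'].round(2))
grab('wrist','w1.png')"
```

```text
t 2.55 pos [ 0.5555 -0.0094  0.4149] shares [-0.063 -0.504 -0.087] turn [0.0006 0.0001 0.0006] rows 0.8 F [ 0.2 -0.3  0. ] g 0.087
[-0.61  0.17  0.66  1.55 -0.1   1.45  0.09]
```

View pics/w1.png

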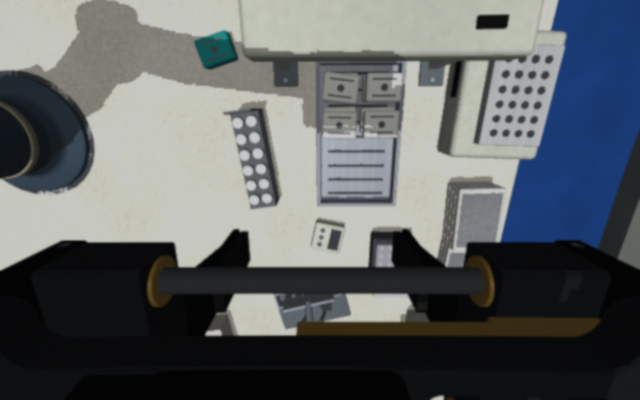

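```bash
python3 - <<'E'
from h import *
c=load('wrist')
cv2.imwrite('pics/w1c.png',cv2.resize(c['im'][50:215,210:450,::-1],None,fx=3.3,fy=3.3,interpolation=cv2.INTER_CUBIC))
E
```

```text
(no output)
```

View pics/w1c.png

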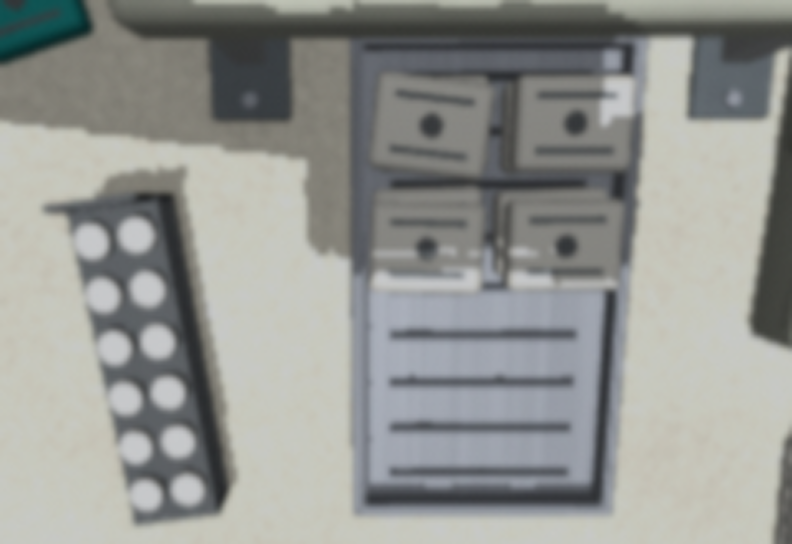

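```bash
python3 - <<'E'
from h import *
c=load('wrist')
def q(l,z):
    l=np.array(l,float); uv=np.c_[210+l[:,0]/3.3,50+l[:,1]/3.3]; return onplane(c,uv,z)
# outer rim corners: BL,BR,TL,TR
r=q([(354,514),(611,514),(353,38),(647,38)],.036)
print('rim',(r*1000).round(1).tolist())
for n,l in dict(RL=[(382,72),(492,80),(482,178),(371,165)],RR=[(520,73),(633,73),(629,170),(515,170)],FL=[(376,200),(481,204),(480,291),(372,287)],FR=[(513,197),(626,200),(619,292),(508,290)]).items():
    b=q(l,.060); print(n,(b*1000).round(0)[:,:2].tolist(),(b.mean(0)*1000).round(1))
a=q([(75,212),(170,195),(135,522),(222,510)],.048); print('rack',(a*1000).round(1).tolist())
P=cloud(c)
for (x,y) in [(430,125),(575,123),(425,245),(565,245),(500,380),(495,60),(500,175),(495,130)]:
    print((x,y),(P[int(50+y/3.3),int(210+x/3.3)]*1000).round(1))
E
```

```text
rim [[553.9, -108.5, 36.0], [705.7, -102.9, 36.0], [544.6, 148.5, 36.0], [695.3, 153.8, 36.0]]
RL [[560.0, 130.0], [615.0, 129.0], [613.0, 82.0], [556.0, 87.0]] [585.9 106.9  60. ]
RR [[628.0, 132.0], [684.0, 134.0], [687.0, 89.0], [630.0, 87.0]] [657.3 110.4  60. ]
FL [[559.0, 70.0], [613.0, 70.0], [616.0, 26.0], [559.0, 26.0]] [587.   47.7  60. ]
FR [[630.0, 74.0], [688.0, 74.0], [689.0, 28.0], [631.0, 27.0]] [659.4  50.6  60. ]
rack [[401.2, 57.5, 48.0], [451.3, 68.0, 48.0], [427.2, -114.1, 48.0], [477.5, -105.0, 48.0]]
(430, 125) [584.5 108.   59.4]
(575, 123) [657.1 110.4  61. ]
(425, 245) [584.4  48.5  59.9]
(565, 245) [658.   51.2  61.3]
(500, 380) [637.  -30.    8.4]
(495, 60) [621.7 144.9   7. ]
(500, 175) [628.1  85.6   7.6]
(495, 130) [624.4 109.7   7.8]
```

servo_tool(
  targets="0 -0.6 0 0 0 0 1;0 -1 -0.1 -0.02 0 0 1;0 -1 -0.1 -0.02 0 0 1",
)

```text
time: 2.9
position: [0.5506, -0.088, 0.4148]
tool_rot: [-0.082, 1.569, 0.08]
force: [-0.4, -0.8, -0.0]
grip_width: 0.0872
```

servo_tool(
  targets="0 -0.6 0 -0.02 0 0 1;0 -1 -0.1 -0.02 0 0 1;0 -1 -0.1 -0.02 0 0 1",
)

```text
time: 3.2
position: [0.5514, -0.1679, 0.4145]
tool_rot: [-0.131, 1.568, 0.128]
force: [0.4, -0.5, 0.0]
grip_width: 0.0867
```

servo_tool(
  targets="0 -0.6 0 -0.02 0 0 1;0 -1 -0.3 -0.02 0 0 1;0 -1 -0.3 -0.02 0 0 1",
)

```text
time: 3.5
position: [0.5402, -0.2512, 0.4145]
tool_rot: [-0.179, 1.565, 0.177]
force: [-0.2, -0.2, 0.9]
grip_width: 0.0868
```

servo_tool(
  targets="0 -0.6 0 -0.02 0 0 1;0 -1 -0.3 -0.02 0 0 1;0 -1 -0.3 -0.02 0 0 1",
)

```text
time: 3.8
position: [0.5355, -0.3341, 0.4141]
tool_rot: [-0.229, 1.561, 0.226]
force: [-0.6, -1.2, -0.3]
grip_width: 0.0868
```

```bash
python3 -c "
from h import *
plan([.52,-.4,.42],down(17))
print(env.state()['joint_positions'].round(2))
c=grab('wrist','w2.png')
cv2.imwrite('pics/w2c.png',cv2.resize(c['im'][0:260,200:440,::-1],None,fx=2.3,fy=2.3,interpolation=cv2.INTER_CUBIC))
"
```

```text
t 3.8 pos [ 0.5355 -0.3341  0.4141] shares [-0.071 -0.734 -0.421] turn [-0.0021 -0.0009  0.0004] rows 1.4 F [-0.6 -1.2 -0.3] g 0.0868
[-0.04  0.35  0.77  1.38 -0.24  1.5   1.  ]
```

View pics/w2c.png

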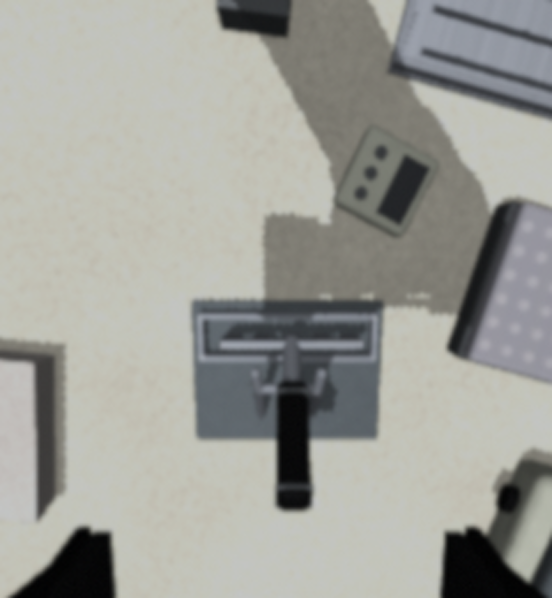

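```bash
python3 - <<'E'
from h import *
c=load('wrist')
def px(l): l=np.array(l,float); return np.c_[200+l[:,0]/2.3,l[:,1]/2.3]
t=onplane(c,px([(197,312),(382,312),(378,362),(198,362)]),.024)*1000
print('trough',t.round(1).tolist(),t.mean(0).round(1))
b=onplane(c,px([(192,299),(383,299),(379,439),(196,438)]),.005)*1000
print('base',b.round(1).tolist(),b.mean(0).round(1))
for v in(t,b):
    d=v[1]+v[2]-v[0]-v[3]; print(np.degrees(np.arctan2(d[1],d[0])))
P=cloud(c); hsv=cv2.cvtColor(c['im'],cv2.COLOR_RGB2HSV)
m=(hsv[...,2]<45)&(P[...,2]>.1)&(P[...,2]<.24)
m[235:]=0
p=P[m]; print(m.sum(), p.min(0),p.max(0))
vv,uu=np.where(m); print(uu.min(),uu.max(),vv.min(),vv.max())
# axis line: per z-bin centre
ct=p.mean(0);u,s,vt=np.linalg.svd(p-ct);print(ct.round(4),vt[0].round(3),s)
for v in range(vv.min(),vv.max()+1,5):
    q=p[vv==v]; print(v,uu[vv==v].min(),uu[vv==v].max(),(np.median(q,0)*1000).round(1))
E
```

```text
trough [[463.4, -319.8, 24.0], [606.5, -277.1, 24.0], [616.6, -316.2, 24.0], [474.4, -358.7, 24.0]] [ 540.2 -317.9   24. ]
base [[455.0, -312.9, 5.0], [607.0, -267.5, 5.0], [643.3, -382.3, 5.0], [488.3, -427.7, 5.0]] [ 548.4 -347.6    5. ]
16.639223747811204
16.486370299606858
642 [ 0.5401552  -0.40117294  0.10641806] [ 0.57263737 -0.33626912  0.19218076]
321 334 166 220
[ 0.556  -0.3684  0.1551] [ 0.153 -0.54   0.828] [0.75167277 0.1380625  0.05065215]
166 323 331 [ 547.6 -337.9  107.3]
171 322 332 [ 549.2 -343.9  117.6]
176 321 333 [ 551.  -350.2  125.9]
181 321 333 [ 552.7 -356.1  134.4]
186 321 333 [ 554.  -361.2  143.9]
191 321 333 [ 555.5 -366.8  152.7]
196 321 333 [ 556.9 -371.8  162.2]
201 321 333 [ 558.1 -376.4  169.8]
206 321 333 [ 559.5 -381.4  178.7]Traceback (most recent call last):
  File "<stdin>", line 18, in <module>
    return umr_minimum(a, axis, None, out, keepdims, initial, where)
ValueError: zero-size array to reduction operation minimum which has no identity
```

```bash
cat >> h.py <<'E'
def ax(yaw): a=np.radians(yaw); return np.array([np.cos(a),np.sin(a),0]),np.array([-np.sin(a),np.cos(a),0])
def Rrake(yaw):
    sx,sy=ax(yaw); return Rtool(.53*sy+np.array([0,0,-.848]),sx)
TIPOFF=None
def tcp_for_tip(tip,yaw):  # nominal grasp
    sx,sy=ax(yaw); g=np.array(tip)-.061*sy+np.array([0,0,.1475]); return g+.019*Rrake(yaw)[:,0]
E
python3 -c "
from h import *
t=tcp_for_tip([.5407,-.3188,.006],16.6);print(t)
plan(t-.09*Rrake(16.6)[:,0],Rrake(16.6))"
```

```text
[ 0.55525011 -0.36760739  0.13738803]
t 3.85 pos [ 0.5372 -0.3313  0.4142] shares [ 2.505 -1.098  0.084] turn [ 0.0012 -0.0005  0.1776] rows 4.4 F [ 0.2 -0.5 -0.8] g 0.0873
```

servo_tool(
  targets="0.3 -0.5 0 0 0 0.045 1;0.6 -1 0.08 0 0 0.09 1;1 -1 0.08 0 0 0.135 1;1 -1 0.08 0 0 0.1776 1;1 -1 0.08 0 0 0.1776 1",
)

```text
time: 4.35
position: [0.5682, -0.4052, 0.3278]
tool_rot: [0.219, 1.596, 0.678]
force: [-1.2, 1.4, -1.0]
grip_width: 0.0867
```

```bash
python3 -c "
from h import *
t=tcp_for_tip([.5407,-.3188,.006],16.6);print(t)
plan(t-.09*Rrake(16.6)[:,0],Rrake(16.6))"
```

```text
[ 0.55525011 -0.36760739  0.13738803]
t 4.35 pos [ 0.5682 -0.4052  0.3278] shares [ 1.146 -0.854 -0.022] turn [ 0.0022 -0.0011 -0.0038] rows 2.3 F [-1.2  1.4 -1. ] g 0.0867
```

servo_tool(
  targets="0.5 -0.85 -0.02 0.002 0 -0.002 1;1 -0.86 -0.02 0.002 -0.001 -0.004 1;1 -0.86 -0.02 0.002 -0.001 -0.004 1;1 -0.86 -0.02 0.002 -0.001 -0.004 1",
)

```text
time: 4.75
position: [0.5717, -0.4177, 0.2311]
tool_rot: [0.203, 1.598, 0.656]
force: [0.5, 0.0, -0.3]
grip_width: 0.0874
```

```bash
python3 -c "
from h import *
t=tcp_for_tip([.5407,-.3188,.006],16.6);print(t)
plan(t,Rrake(16.6))
c=grab('wrist','w3.png')"
```

```text
[ 0.55525011 -0.36760739  0.13738803]
t 4.75 pos [ 0.5717 -0.4177  0.2311] shares [ 1.344 -0.046 -0.013] turn [ 0.0008 -0.0011  0.0038] rows 2.2 F [ 0.5  0.  -0.3] g 0.0874
```

View pics/w3.png

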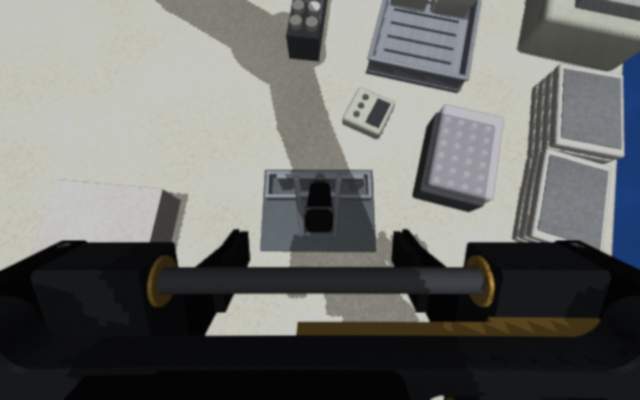

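The rake's grip end (319,215) lies centred between the fingers (245 and 398), so I'll advance along the handle.

servo_tool(
  targets="0.4 -0.02 -0.01 0 0 0.002 1;0.75 -0.03 -0.01 0 0 0.0038 1;0.75 -0.03 -0.01 0 0 0.0038 1",
)

```text
time: 5.1
position: [0.5623, -0.3908, 0.1788]
tool_rot: [0.213, 1.596, 0.665]
force: [-0.0, 0.0, -0.2]
grip_width: 0.087
```

servo_tool(
  targets="0.3 -0.01 0 0 0 0 1;0.59 -0.01 0 0 0 0 1;0.59 -0.01 0 0 0 0 1;0.59 -0.01 0 0 0 0 1",
)

```text
time: 5.5
position: [0.5558, -0.3713, 0.1401]
tool_rot: [0.21, 1.594, 0.66]
force: [0.7, -0.2, 0.5]
grip_width: 0.087
```

```bash
python3 -c "
from h import *
t=tcp_for_tip([.5407,-.3188,.006],16.6);print(t)
plan(t,Rrake(16.6))
c=grab('side')
cv2.imwrite('pics/d4.png',cv2.resize(c['im'][250:400,240:440,::-1],None,fx=4,fy=4,interpolation=cv2.INTER_CUBIC))"
```

```text
[ 0.55525011 -0.36760739  0.13738803]
t 5.5 pos [ 0.5558 -0.3713  0.1401] shares [0.054 0.022 0.006] turn [0.0006 0.0002 0.0016] rows 0.1 F [ 0.7 -0.2  0.5] g 0.087
```

View pics/d4.png

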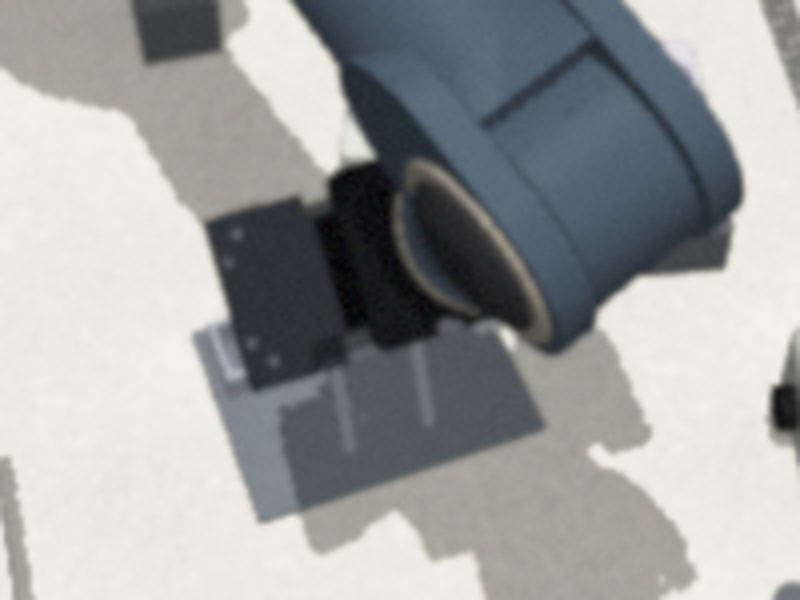

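servo_tool(
  targets="0.05 0.02 0.01 0 0 0.0015 1;0.05 0.02 0.01 0 0 0.0015 0;0.05 0.02 0.01 0 0 0.0015 0;0.05 0.02 0.01 0 0 0.0015 0;0.05 0.02 0.01 0 0 0.0015 0;0.05 0.02 0.01 0 0 0.0015 0;0.05 0.02 0.01 0 0 0.0015 0",
)

```text
time: 6.25
position: [0.5542, -0.3666, 0.1346]
tool_rot: [0.218, 1.596, 0.666]
force: [-1.0, 0.1, 1.0]
grip_width: 0.0469
```

```bash
python3 -c "
from h import *
t=tcp_for_tip([.5407,-.3188,.006],16.6)
plan(t,Rrake(16.6))
s=env.state();print(s['position'].tolist(),s['tool_rot'].tolist(),s['force'],s['moment'],s['joint_positions'].round(2))"
```

```text
t 6.25 pos [ 0.5542 -0.3666  0.1346] shares [-0.038  0.005  0.009] turn [ 0.     -0.0002 -0.0011] rows 0.1 F [-1.   0.1  1. ] g 0.0469
[0.5541617648953477, -0.36660510668358615, 0.1345869359021966] [0.21844866956627604, 1.596132045633083, 0.6655508128215273] [-1.02217549  0.05541094  0.99287937] [-0.66152127 -0.19467347 -0.06305647] [ 0.44  0.82  0.42  1.31 -0.54  1.61  1.23]
```

servo_tool(
  targets="0 0 0 0 0 0 0;0 0 0 0 0 0 0;0 0 0 0 0 0 0;0 0 0 0 0 0 0;0 0 0 0 0 0 0",
)

```text
time: 6.75
position: [0.5543, -0.3665, 0.1345]
tool_rot: [0.218, 1.596, 0.666]
force: [-0.2, -0.4, -1.0]
grip_width: 0.022
```

```bash
python3 -c "
from h import *
t=tcp_for_tip([.5407,-.3188,.006],16.6)
plan(t,Rrake(16.6))
s=env.state();print(s['position'].tolist(),s['tool_rot'].tolist(),s['force'],s['moment'],s['joint_positions'].round(2))"
```

```text
t 6.75 pos [ 0.5543 -0.3665  0.1345] shares [-0.039  0.005  0.008] turn [ 0.0001 -0.0002 -0.0011] rows 0.1 F [-0.2 -0.4 -1. ] g 0.022
[0.5542553460101938, -0.3665197456400463, 0.13453978747708897] [0.21832735342969536, 1.5958911755031353, 0.6656196199150699] [-0.15333631 -0.41760696 -1.00373268] [-0.65145483 -0.24704984 -0.0434968 ] [ 0.44  0.82  0.42  1.31 -0.54  1.61  1.23]
```

```bash
cat >> h.py <<'E'
G_P=np.array([.55425,-.36652,.13454]);G_R=R.from_rotvec([.21833,1.59589,.66562]).as_matrix()
TIP0=np.array([.5407,-.3188,.006]);YAW0=16.6
def Rz(d): return R.from_euler('z',d,degrees=True).as_matrix()
OFF=G_R.T@(TIP0-G_P)   # tip in tool frame
GR0=Rz(-YAW0)@G_R      # tool rot when rake yaw 0
S0=np.array([.6255,.0232,0]);SY=2.2
def st(x,y,z): sx,sy=ax(SY); return S0+sx*x/1e3+sy*y/1e3+np.array([0,0,z/1e3])
def tip_now():
    s=env.state();T=R.from_rotvec(s['tool_rot']).as_matrix();t=s['position']+T@OFF
    sx,sy=ax(SY);d=t-S0; E=R.from_matrix(T@GR0.T).as_rotvec(degrees=True)
    print('tip world',t.round(4),'station',np.round([d@sx*1e3,d@sy*1e3,d[2]*1e3],1),'rakeRot',E.round(1),'F',s['force'].round(1),'M',s['moment'].round(2))
def tplan(tip,yaw=SY):
    Rt=Rz(yaw)@GR0; plan(np.array(tip)-Rt@OFF,Rt); tip_now()
E
python3 -c "
from h import *
print(OFF)
tplan(TIP0+[0,0,.13],16.6)
tplan(st(-2,55.5,75))"
```

```text
[ 0.13519716 -0.02654312  0.00072265]
t 6.75 pos [ 0.5543 -0.3665  0.1345] shares [-1.375e+00  8.660e-01 -1.000e-03] turn [ 0. -0.  0.] rows 2.6 F [-0.2 -0.4 -1. ] g 0.022
tip world [ 0.5407 -0.3188  0.006 ] station [ -97.9 -338.5    6. ] rakeRot [-0.   0.  16.6] F [-0.2 -0.4 -1. ] M [-0.65 -0.25 -0.04]
t 6.75 pos [ 0.5543 -0.3665  0.1345] shares [1.664 4.261 2.233] turn [ 0.0677 -0.0426  0.    ] rows 8.1 F [-0.2 -0.4 -1. ] g 0.022
tip world [ 0.5407 -0.3188  0.006 ] station [ -97.9 -338.5    6. ] rakeRot [-0.   0.  16.6] F [-0.2 -0.4 -1. ] M [-0.65 -0.25 -0.04]
```

servo_tool(
  targets="-0.2 0.13 0 0 0 0 0;-0.5 0.31 0 0 0 0 0;-0.9 0.56 0 0 0 0 0;-1 0.63 0 0 0 0 0;-1 0.63 0 0 0 0 0",
)

```text
time: 7.25
position: [0.5547, -0.3675, 0.2315]
tool_rot: [0.214, 1.594, 0.663]
force: [-0.1, 0.5, -2.3]
grip_width: 0.0219
```

```bash
python3 -c "
from h import *
tplan(TIP0+[0,0,.13],16.6)
c=grab('side')
cv2.imwrite('pics/d5.png',cv2.resize(c['im'][180:400,230:450,::-1],None,fx=2.7,fy=2.7,interpolation=cv2.INTER_CUBIC))
c=grab('wrist','w5.png')"
```

```text
t 7.25 pos [ 0.5547 -0.3675  0.2315] shares [-0.344  0.23  -0.001] turn [0.0004 0.0006 0.0014] rows 0.7 F [-0.1  0.5 -2.3] g 0.0219
tip world [ 0.5416 -0.3202  0.1027] station [ -97.  -339.9  102.7] rakeRot [-0.2 -0.2 16.6] F [-0.1  0.5 -2.3] M [-1.08 -0.23  0.01]
```

View pics/d5.png

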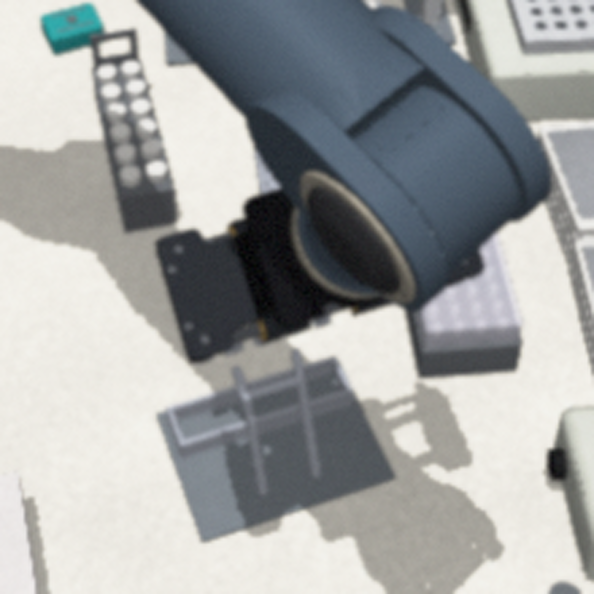

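View pics/w5.png

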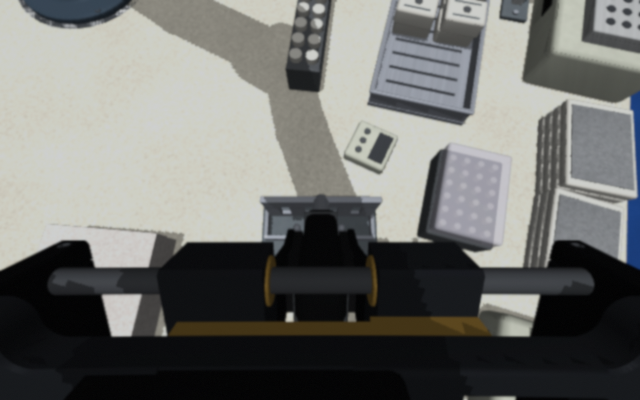

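```bash
python3 -c "
from h import *
tplan(st(-2,-30,105))"
```

```text
t 7.35 pos [ 0.5538 -0.3662  0.2281] shares [1.783 2.958 1.971] turn [ 0.0674 -0.043  -0.0002] rows 6.4 F [-0.1  0.2 -3. ] g 0.0219
tip world [ 0.5401 -0.3184  0.0996] station [ -98.5 -338.1   99.6] rakeRot [ 0.   0.1 16.6] F [-0.1  0.2 -3. ] M [-1.05 -0.26  0.  ]
```

servo_tool(
  targets="0.3 0.45 0.35 0 0 0 0;0.6 0.98 0.66 0.015 -0.01 0 0;0.6 0.98 0.66 0.022 -0.014 0 0",
)

```text
time: 7.65
position: [0.5803, -0.2543, 0.2288]
tool_rot: [0.283, 1.579, 0.616]
force: [2.0, 0.7, -2.7]
grip_width: 0.0219
```

servo_tool(
  targets="0.3 0.45 0.35 0.01 -0.01 0 0;0.6 0.98 0.66 0.022 -0.014 0 0;0.6 0.98 0.66 0.022 -0.014 0 0",
)

```text
time: 7.95
position: [0.6121, -0.153, 0.2303]
tool_rot: [0.344, 1.561, 0.553]
force: [0.3, 1.4, -1.9]
grip_width: 0.0217
```

```bash
python3 -c "
from h import *
tplan(st(-2,-30,105));tplan(st(-2,55.5,75))"
```

```text
t 7.95 pos [ 0.6121 -0.153   0.2303] shares [0.599 1.008 0.335] turn [ 0.0262 -0.0168 -0.0027] rows 2.0 F [ 0.3  1.4 -1.9] g 0.0217
tip world [ 0.6058 -0.1027  0.1022] station [ -24.5 -125.   102.2] rakeRot [0.5 0.1 7.8] F [ 0.3  1.4 -1.9] M [-0.94 -0.12 -0.02]
t 7.95 pos [ 0.6121 -0.153   0.2303] shares [1.489 1.701 0.44 ] turn [ 0.0262 -0.0168 -0.0027] rows 3.7 F [ 0.3  1.4 -1.9] g 0.0217
tip world [ 0.6058 -0.1027  0.1022] station [ -24.5 -125.   102.2] rakeRot [0.5 0.1 7.8] F [ 0.3  1.4 -1.9] M [-0.94 -0.12 -0.02]
```

servo_tool(
  targets="0.3 0.5 0.2 0.013 -0.008 -0.001 0;0.6 0.98 0.33 0.026 -0.017 -0.003 0;0.6 0.98 0.33 0.026 -0.017 -0.003 0;0.6 0.98 0.33 0.026 -0.017 -0.003 0",
)

```text
time: 8.35
position: [0.6246, -0.0658, 0.231]
tool_rot: [0.409, 1.537, 0.46]
force: [-0.3, -0.2, -2.9]
grip_width: 0.0218
```

```bash
python3 -c "
from h import *
tplan(st(-2,55.5,75))
print(env.state()['joint_positions'].round(2))
c=grab('wrist','w6.png');c=grab('side')
cv2.imwrite('pics/d6.png',cv2.resize(c['im'][60:300,230:450,::-1],None,fx=2.5,fy=2.5,interpolation=cv2.INTER_CUBIC))
c=grab('scene')
cv2.imwrite('pics/s6.png',cv2.resize(c['im'][110:290,200:440,::-1],None,fx=3,fy=3,interpolation=cv2.INTER_CUBIC))
"
```

```text
t 8.35 pos [ 0.6246 -0.0658  0.231 ] shares [0.915 0.828 0.015] turn [-0.0016  0.0008  0.0027] rows 2.0 F [-0.3 -0.2 -2.9] g 0.0218
tip world [ 0.6236 -0.0173  0.102 ] station [ -3.5 -40.4 102. ] rakeRot [-0.5  0.   1.9] F [-0.3 -0.2 -2.9] M [-1.16 -0.02 -0.03]
[ 0.01  0.51  0.41  1.6  -0.71  1.39  0.68]
```

View pics/w6.png

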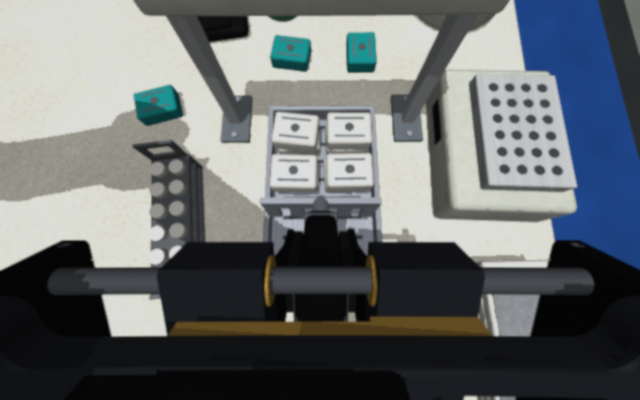

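View pics/s6.png

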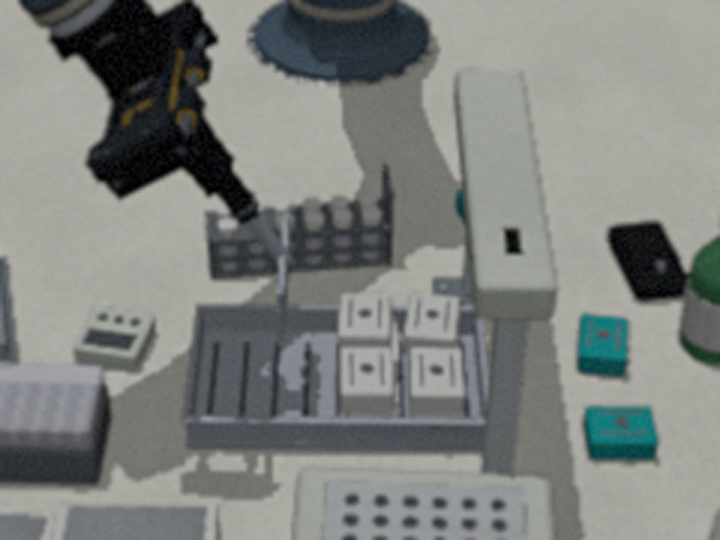

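View pics/d6.png

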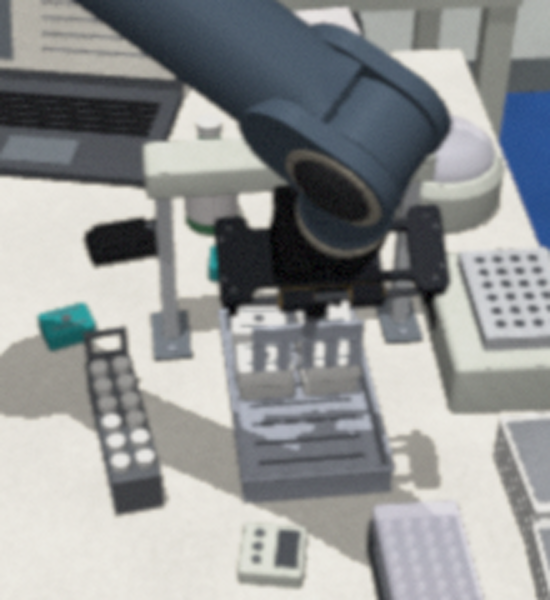

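servo_tool(
  targets="0.3 0.4 0.01 0 0 0.001 0;0.6 0.82 0.01 -0.0015 0.001 0.0025 0;0.8 0.83 0.015 -0.0015 0.001 0.0025 0;0.8 0.83 0.015 -0.0015 0.001 0.0025 0;0.8 0.83 0.015 -0.0015 0.001 0.0025 0",
)

```text
time: 9.0
position: [0.6244, 0.0197, 0.2125]
tool_rot: [0.414, 1.534, 0.463]
force: [-0.9, 0.4, -2.7]
grip_width: 0.022
```

```bash
python3 -c "
from h import *
tplan(st(-2,55.5,75))
c=grab('wrist')
cv2.imwrite('pics/w7.png',cv2.resize(c['im'][60:260,200:440,::-1],None,fx=3,fy=3,interpolation=cv2.INTER_CUBIC))
c=grab('scene')
cv2.imwrite('pics/s7.png',cv2.resize(c['im'][150:270,230:410,::-1],None,fx=4,fy=4,interpolation=cv2.INTER_CUBIC))
"
```

```text
t 9.0 pos [0.6244 0.0197 0.2125] shares [ 0.157  0.039 -0.019] turn [-0.0016  0.0016  0.001 ] rows 0.3 F [-0.9  0.4 -2.7] g 0.022
tip world [0.6237 0.0689 0.0838] station [-0.  45.8 83.8] rakeRot [-0.2 -0.1  1.8] F [-0.9  0.4 -2.7] M [-1.17  0.01 -0.03]
```

View pics/w7.png

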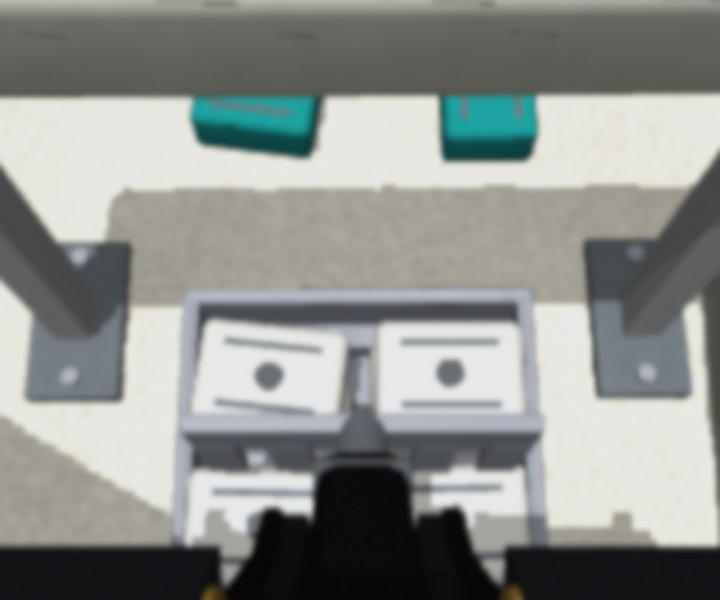

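View pics/s7.png

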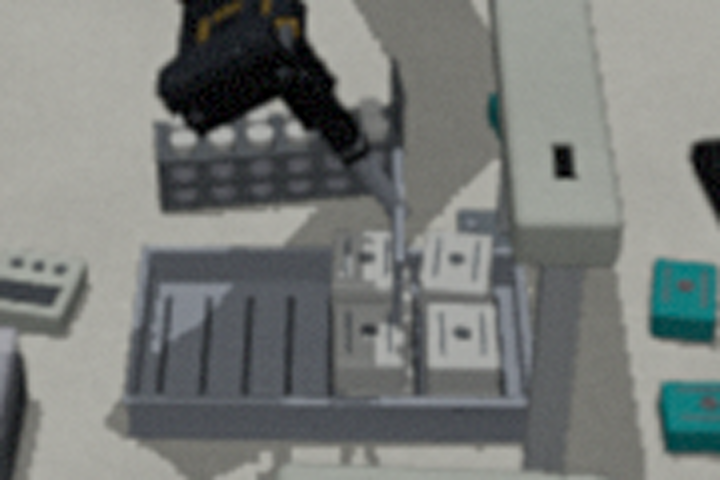

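```bash
python3 - <<'E'
from h import *
for n in('wrist','scene'):
    c=load(n);P=cloud(c);sx,sy=ax(SY);D=P-S0;x=D@sx*1e3;y=D@sy*1e3;z=D[...,2]*1e3
    m=(abs(x)<70)&(y>-10)&(y<125)&(z>54)&(z<66)&(c['im'].min(2)>110)
    for nm,mm in(('L',m&(x<-12)&(x>-62)),('R',m&(x>10)&(x<60))):
        print(n,nm,np.histogram(y[mm],bins=np.arange(-2,122,3))[0])
    m=(abs(x)<70)&(z>90)&(z<140)&(y>30)&(y<75)&(abs(x)>18); print(n,'head y',np.percentile(y[m],[5,50,95]).round(1),'x',np.percentile(x[m],[1,99]).round(1),'z',z[m].max() if m.any() else None)
E
```

```text
wrist L [  0   0   4  14   5  17  38  49  38  53  63  84 108  79 109  73  11   0
   0   0   0   0   0   6 120  88 114  95  91  89  89 104 101  91 110  82
  42   8   0   0   0]
wrist R [  0   0   5  13  17   9  35  42  53  39  62  85  86  93  73  79  15   0
   0   0   0   0   0  35  96  99 110  95 102  75  99 100  87 104  94  85
  76   0   0   0   0]
wrist head y [40.6 41.5 46.8] x [-53.8  53.6] z 139.94399701656596
scene L [ 0  1 10  9  7 20  7 10  9 11 11 12 12 20  3  0  0  0  0  0  3  7 16 15
 12 13 11 11 14 11 12 13 13 14 12 13  9  0  0  0  0]
scene R [ 0  0  2 12  0  3 15 10  9  8 10 20 14  8  8  8  7  0  0  0  0  4 17 18
 17 15 13 15 14 12 14 16 15 13 18 13  8  0  0  0  0]
scene head y [40.1 42.6 45.5] x [-51.9  60.6] z 139.99620245371258
```

```bash
python3 -c "
from h import *
tplan(st(-2,56.5,65));tplan(st(-2,56.5,40))"
```

```text
t 9.1 pos [0.625  0.0191 0.2133] shares [ 0.281 -0.015 -0.026] turn [-0.0017  0.0022  0.001 ] rows 0.5 F [ 0.5 -0.5 -2.7] g 0.0218
tip world [0.6245 0.0683 0.0846] station [ 0.8 45.1 84.6] rakeRot [-0.2 -0.2  1.7] F [ 0.5 -0.5 -2.7] M [-1.14 -0.02  0.03]
t 9.1 pos [0.625  0.0191 0.2133] shares [ 0.546 -0.181 -0.027] turn [-0.0017  0.0022  0.001 ] rows 0.9 F [ 0.5 -0.5 -2.7] g 0.0218
tip world [0.6245 0.0683 0.0846] station [ 0.8 45.1 84.6] rakeRot [-0.2 -0.2  1.7] F [ 0.5 -0.5 -2.7] M [-1.14 -0.02  0.03]
```

servo_tool(
  targets="0.2 0.01 -0.02 -0.0015 0.002 0.001 0;0.28 -0.015 -0.026 -0.0015 0.002 0.001 0;0.4 -0.09 -0.026 -0.0015 0.002 0.001 0;0.54 -0.18 -0.026 -0.0015 0.002 0.001 0;0.54 -0.18 -0.026 -0.0015 0.002 0.001 0",
)

```text
time: 9.6
position: [0.6266, 0.0258, 0.1756]
tool_rot: [0.412, 1.524, 0.468]
force: [-1.8, -14.5, 28.6]
grip_width: 0.023
```

```bash
python3 -c "
from h import *
tplan(st(-2,56.5,40))
c=grab('scene')
cv2.imwrite('pics/s8.png',cv2.resize(c['im'][150:270,230:410,::-1],None,fx=4,fy=4,interpolation=cv2.INTER_CUBIC))
"
```

```text
t 9.6 pos [0.6266 0.0258 0.1756] shares [ 0.102 -0.001 -0.05 ] turn [0.0005 0.0039 0.0004] rows 0.2 F [ -1.8 -14.5  28.6] g 0.023
tip world [0.6271 0.0753 0.047 ] station [ 3.6 52.  47. ] rakeRot [-0.1 -0.6  1.9] F [ -1.8 -14.5  28.6] M [-0.1   1.34  0.66]
```

View pics/s8.png

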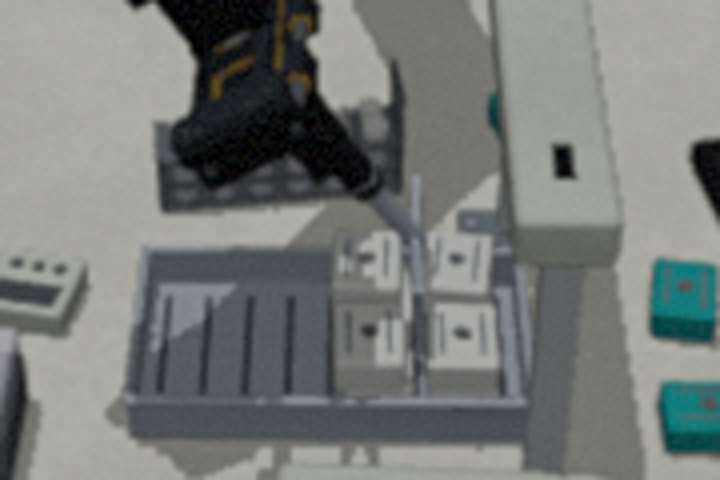

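servo_tool(
  targets="-0.2 0.12 0 0 0 0 0;-0.4 0.25 0 0 0 0 0;-0.4 0.25 0 0 0 0 0",
)

```text
time: 9.95
position: [0.6234, 0.0333, 0.209]
tool_rot: [0.409, 1.533, 0.476]
force: [0.7, -0.1, -1.7]
grip_width: 0.022
```

```bash
python3 - <<'E'
from h import *
tplan(st(-2,56.5,60))
c=grab('wrist')
cv2.imwrite('pics/w9.png',cv2.resize(c['im'][100:260,220:420,::-1],None,fx=4,fy=4,interpolation=cv2.INTER_CUBIC))
c=grab('scene')
cv2.imwrite('pics/s9.png',cv2.resize(c['im'][150:270,230:410,::-1],None,fx=4,fy=4,interpolation=cv2.INTER_CUBIC))
for n in('wrist','scene'):
    c=load(n);P=cloud(c);sx,sy=ax(SY);D=P-S0;x=D@sx*1e3;y=D@sy*1e3;z=D[...,2]*1e3
    m=(abs(x)<70)&(y>-10)&(y<125)&(z>54)&(z<66)&(c['im'].min(2)>110)
    for nm,mm in(('L',m&(x<-12)&(x>-62)),('R',m&(x>10)&(x<60))):
        print(n,nm,np.histogram(y[mm],bins=np.arange(-2,122,3))[0])
    for z0 in range(70,135,10):
        m=(abs(x)<60)&(z>z0)&(z<z0+10)&(y>20)&(y<85)&(abs(x)>18); print(n,z0,'head y',np.percentile(y[m],[5,50,95]).round(1),'x',np.percentile(x[m],[1,99]).round(1),m.sum()) if m.sum()>3 else 0
E
```

```text
t 9.95 pos [0.6234 0.0333 0.209 ] shares [ 0.194 -0.171 -0.013] turn [ 0.0018  0.0005 -0.0006] rows 0.4 F [ 0.7 -0.1 -1.7] g 0.022
tip world [0.6225 0.0832 0.0806] station [-0.7 60.1 80.6] rakeRot [ 0.1 -0.2  2.4] F [ 0.7 -0.1 -1.7] M [-1.11 -0.01 -0.05]
wrist L [  0   0   0   0   0   0   2  11  13  23  29  37  57  54  43  84  28   0
   0   0  10  65 105  83  37  29  38   0   0   0   0  34 106 102  96  92
  40   9   0   0   0]
wrist R [  0   0   0   0   0   0   0  10  18  20  23  46  52  28  50  58  60   8
   0   0   0  69  93  81  54  32  41   1   0   0   0  28  86 119  91  89
  72   0   0   0   0]
wrist 90 head y [62.3 62.6 65.4] x [-54.7  52.7] 74
wrist 100 head y [61.8 62.2 64.9] x [-54.2  53.2] 121
wrist 110 head y [61.2 61.5 62. ] x [-53.7  52.4] 118
wrist 120 head y [60.6 61.  61.4] x [-54.6  52.7] 148
wrist 130 head y [60.1 60.5 60.8] x [-54.8  52.3] 183
scene L [ 0  0  8  6  1  6 10  9  8  9  6 12 11 17 17 12  0  0  0  0  3  7  4  0
  1  8 13 11 13 10 17 15 12 13 11 12  8  0  0  0  0]
scene R [ 0  0  4 11  1  2 18  8  8 10  9 16  5  2 11 13 15  1  0  0  0  3 13 16
  3  3 11 14 15 13 17 15 15 15 16 15 10  0  0  0  0]
scene 90 head y [62.5 65.4 67.9] x [-23.2  56.9] 11
scene 100 head y [62.6 65.1 67.6] x [50.9 55.5] 9
scene 110 head y [62.3 64.7 67.4] x [49.1 56.5] 7
scene 120 head y [62.  64.5 67. ] x [49.4 55.3] 9
scene 130 head y [61.5 64.  65.9] x [52.6 55.5] 7
```

View pics/w9.png

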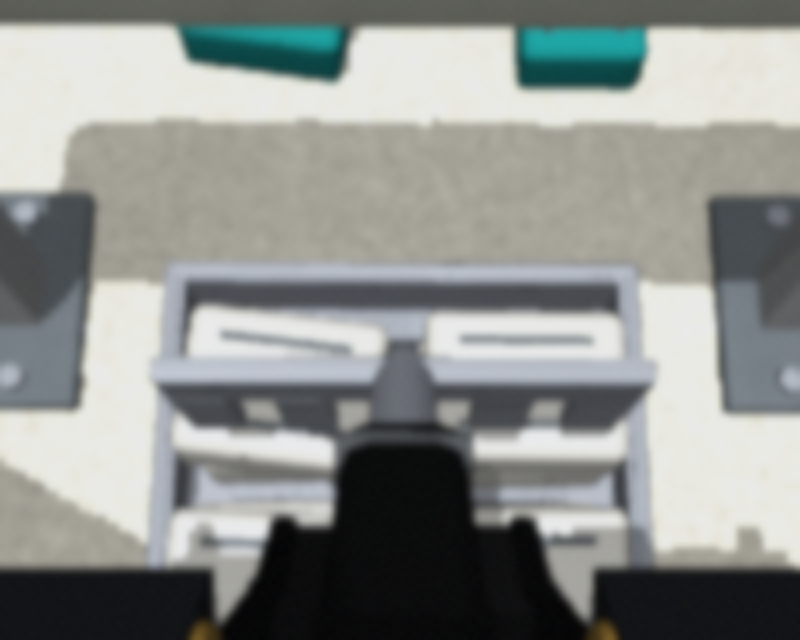

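View pics/s9.png

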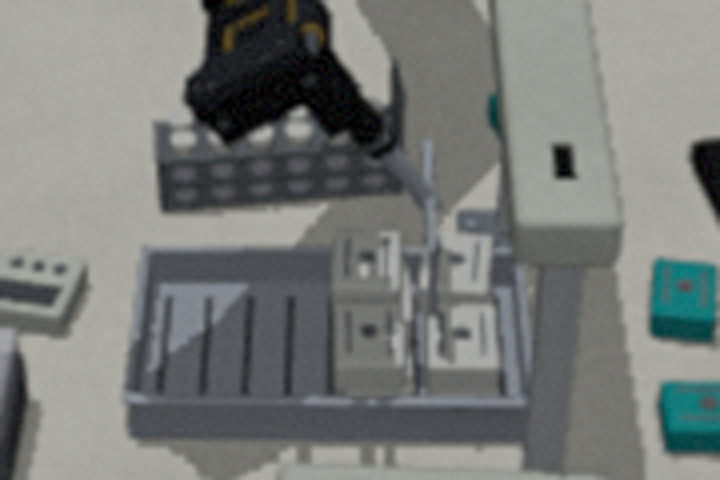

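```bash
python3 - <<'E'
from h import *
for n in('wrist','scene'):
    c=load(n);P=cloud(c);sx,sy=ax(SY);D=P-S0;x=D@sx*1e3;y=D@sy*1e3;z=D[...,2]*1e3
    m=(abs(x)<60)&(z>85)&(z<160)&(y>50)&(y<80)&(abs(x)>16)
    print(n,m.sum(),np.histogram(z[m],bins=np.arange(85,160,4))[0])
    # face fit for wrist
    mm=m&(z<135)
    A=np.polyfit(z[mm],y[mm],1); print('slope deg',np.degrees(np.arctan(A[0])),'y at 100',np.polyval(A,100))
    A=np.polyfit(x[mm],y[mm],1); print('yaw',np.degrees(np.arctan(A[0])))
E
```

```text
wrist 1441 [  0   3  60  37  47  49  56  58  49  56  51  72  81  82 110 630   0   0]
slope deg -3.8963898458868 y at 100 62.756613305615225
yaw 0.06987428860260965
scene 88 [ 0  1  6  4  3  6  2  3  3  6  2  2  3  3 19 25  0  0]
slope deg -1.259083016436962 y at 100 64.9620753988611
yaw 1.8105675979935154
```

```bash
python3 - <<'E'
from h import *
s=env.state()
c=load('wrist');P=cloud(c);sx,sy=ax(SY);D=P-S0;x=D@sx*1e3;y=D@sy*1e3;z=D[...,2]*1e3
m=(abs(x)<60)&(z>143)&(z<152)&(y>50)&(y<80)&(abs(x)>16)
print('top z',np.percentile(z[m],[10,50,90]).round(1),'y',np.percentile(y[m],[2,50,98]).round(1))
m=(abs(x)<60)&(z>92)&(z<140)&(y>50)&(y<80)&(abs(x)>16)
A=np.polyfit(z[m],y[m],1);r=abs(np.polyval(A,z)-y);m2=m&(r<1.5);A=np.polyfit(z[m2],y[m2],1);print(np.degrees(np.arctan(A[0])),m2.sum(),m.sum(),z[m2].min())
for v in range(190,240,4): pass
T=R.from_rotvec(s['tool_rot']).as_matrix()
print(s['position'],s['tool_rot'])
E
```

```text
top z [145.3 146.5 147.3] y [59.7 62.4 66. ]
-3.2448745195044615 657 684 92.7680151330641
[0.62177993 0.03348635 0.20611777] [0.40966398 1.53814464 0.4753543 ]
```

```bash
cat >> h.py <<'E'
def recal(pos,rotvec,tip_st,tilt,yaw=SY):
    global OFF,GR0
    T=R.from_rotvec(rotvec).as_matrix()
    OFF=T.T@(st(*tip_st)-np.array(pos))
    GR0=(Rz(yaw)@R.from_euler('x',tilt,degrees=True).as_matrix()).T@T
recal([0.62178,.03349,.20612],[.40966,1.53814,.47535],(-1,66,90.4),3.2)
E
python3 -c "
from h import *
print(OFF)
tplan(st(-2,54.5,72));tplan(st(-2,54.5,40))"
```

```text
[ 0.12749952 -0.01488553  0.00271303]
t 10.05 pos [0.6218 0.0335 0.2061] shares [ 0.13  -0.156 -0.013] turn [ 0.0001  0.0001 -0.0178] rows 0.4 F [ 1.   0.6 -3. ] g 0.0218
tip world [0.622  0.0891 0.0904] station [-1.  66.  90.4] rakeRot [3.2 0.1 2.2] F [ 1.   0.6 -3. ] M [-1.13  0.04  0.03]
t 10.05 pos [0.6218 0.0335 0.2061] shares [ 0.469 -0.369 -0.012] turn [ 0.0001  0.0001 -0.0178] rows 1.0 F [ 1.   0.6 -3. ] g 0.0218
tip world [0.622  0.0891 0.0904] station [-1.  66.  90.4] rakeRot [3.2 0.1 2.2] F [ 1.   0.6 -3. ] M [-1.13  0.04  0.03]
```

servo_tool(
  targets="0.1 -0.16 -0.013 0 0 -0.018 0;0.14 -0.17 -0.013 0 0 -0.018 0;0.14 -0.17 -0.013 0 0 -0.018 0;0.14 -0.17 -0.013 0 0 -0.018 0",
)

```text
time: 10.45
position: [0.621, 0.0274, 0.1892]
tool_rot: [0.367, 1.546, 0.431]
force: [0.1, -0.9, -2.8]
grip_width: 0.0217
```

```bash
cat > meas.py <<'E'
from h import *
# measure head from wrist cam: station top y,z, slope
def head(n='wrist'):
    s=env.state();c=grab(n);P=cloud(c);sx,sy=ax(SY);D=P-S0;x=D@sx*1e3;y=D@sy*1e3;z=D[...,2]*1e3
    tip_=s['position']+R.from_rotvec(s['tool_rot']).as_matrix()@OFF-S0; ty=tip_@sy*1e3;tz=tip_[2]*1e3
    m=(abs(x)<60)&(z>tz+5)&(z<tz+70)&(abs(y-ty)<20)&(abs(x)>16)
    h,e=np.histogram(z[m],bins=np.arange(tz+30,tz+70,1)); k=e[h.argmax()]
    mt=m&(abs(z-k-.5)<2); yt=np.percentile(y[mt],[3,97]); zt=np.median(z[mt])
    mf=m&(z<zt-6);A=np.polyfit(z[mf],y[mf],1)
    for _ in range(3):
        mm=mf&(abs(np.polyval(A,z)-y)<1.5);A=np.polyfit(z[mm],y[mm],1)
    a=-np.degrees(np.arctan(A[0])); yc=yt.mean()
    xr=np.percentile(x[mt],[1,99])
    print('head top y',yt.round(1),'z',zt.round(1),'x',xr.round(1),'tilt',a.round(2),'=> tip',np.round([xr.mean(),yc+56*np.sin(np.radians(a)),zt-56*np.cos(np.radians(a))],1))
    return c
E
python3 -c "
from meas import *
tplan(st(-2,54,68))
c=head();tplan(st(-2,54,68));tplan(st(-2,54,40))
cv2.imwrite('pics/w10.png',cv2.resize(c['im'][100:260,220:420,::-1],None,fx=4,fy=4,interpolation=cv2.INTER_CUBIC))
"
```

```text
t 10.45 pos [0.621  0.0274 0.1892] shares [ 0.031 -0.009  0.   ] turn [-0.0005 -0.     -0.    ] rows 0.1 F [ 0.1 -0.9 -2.8] g 0.0217
tip world [0.6214 0.0765 0.0705] station [-2.  53.4 70.5] rakeRot [0.  0.  2.1] F [ 0.1 -0.9 -2.8] M [-1.   -0.03 -0.02]
head top y [50.5 56.6] z 123.8 x [-57.4  50. ] tilt -0.01 => tip [-3.7 53.5 67.8]
t 10.5 pos [0.6212 0.0271 0.1895] shares [ 0.037 -0.008 -0.003] turn [-0.0004  0.0002  0.0001] rows 0.1 F [-0.   0.2 -2.1] g 0.0221
tip world [0.6218 0.0762 0.0709] station [-1.7 53.1 70.9] rakeRot [-0.  -0.   2.1] F [-0.   0.2 -2.1] M [-1.01 -0.    0.  ]
t 10.5 pos [0.6212 0.0271 0.1895] shares [ 0.343 -0.178 -0.002] turn [-0.0004  0.0002  0.0001] rows 0.6 F [-0.   0.2 -2.1] g 0.0221
tip world [0.6218 0.0762 0.0709] station [-1.7 53.1 70.9] rakeRot [-0.  -0.   2.1] F [-0.   0.2 -2.1] M [-1.01 -0.    0.  ]
```

View pics/w10.png

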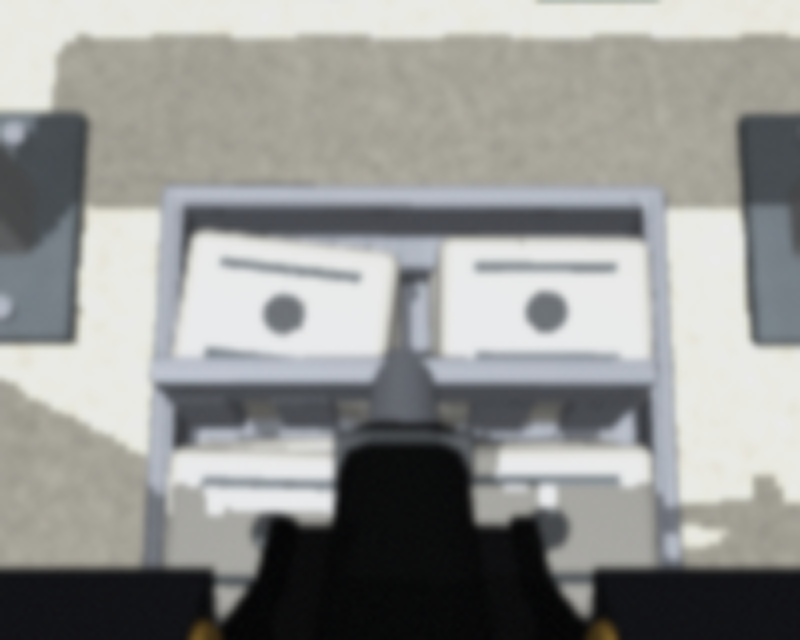

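servo_tool(
  targets="0.08 -0.04 0 0 0 0 0;0.16 -0.08 0 0 0 0 0;0.2 -0.1 0 0 0 0 0;0.2 -0.1 0 0 0 0 0",
)

```text
time: 10.9
position: [0.6207, 0.0279, 0.1709]
tool_rot: [0.367, 1.547, 0.43]
force: [0.2, -0.2, -1.7]
grip_width: 0.0216
```

```bash
python3 -c "
from meas import *
tplan(st(-2,54,40))
"
```

```text
t 10.9 pos [0.6207 0.0279 0.1709] shares [ 0.134 -0.074  0.004] turn [-0.0006 -0.0001  0.0002] rows 0.2 F [ 0.2 -0.2 -1.7] g 0.0216
tip world [0.621  0.0769 0.0522] station [-2.4 53.9 52.2] rakeRot [-0.   0.1  2.1] F [ 0.2 -0.2 -1.7] M [-0.98  0.   -0.02]
```

servo_tool(
  targets="0.06 -0.03 0 0 0 0 0;0.13 -0.07 0 0 0 0 0;0.13 -0.07 0 0 0 0 0",
)

```text
time: 11.2
position: [0.6206, 0.0281, 0.159]
tool_rot: [0.367, 1.547, 0.43]
force: [0.7, 0.8, -4.0]
grip_width: 0.0219
```

```bash
python3 -c "
from meas import *
tplan(st(-3,-4,39))
tplan(st(-3,-14,12))
"
```

```text
t 11.2 pos [0.6206 0.0281 0.159 ] shares [-0.338 -0.643 -0.01 ] turn [-0.0006 -0.0002  0.0002] rows 1.2 F [ 0.7  0.8 -4. ] g 0.0219
tip world [0.6209 0.0771 0.0403] station [-2.5 54.  40.3] rakeRot [-0.   0.1  2.1] F [ 0.7  0.8 -4. ] M [-1.06  0.    0.07]
t 11.2 pos [0.6206 0.0281 0.159 ] shares [-0.104 -0.916 -0.009] turn [-0.0006 -0.0002  0.0002] rows 1.5 F [ 0.7  0.8 -4. ] g 0.0219
tip world [0.6209 0.0771 0.0403] station [-2.5 54.  40.3] rakeRot [-0.   0.1  2.1] F [ 0.7  0.8 -4. ] M [-1.06  0.    0.07]
```

servo_tool(
  targets="-0.06 -0.11 0 0 0 0 0;-0.11 -0.22 -0.003 0 0 0 0;-0.17 -0.33 -0.005 0 0 0 0;-0.23 -0.43 -0.007 0 0 0 0;-0.23 -0.43 -0.007 0 0 0 0",
)

```text
time: 11.7
position: [0.6226, -0.0143, 0.1595]
tool_rot: [0.367, 1.544, 0.425]
force: [1.2, -0.4, -3.0]
grip_width: 0.0219
```

```bash
python3 -c "
from meas import *
c=head();tplan(st(-3,-4,39))
c=grab('scene')
cv2.imwrite('pics/s11.png',cv2.resize(c['im'][150:270,230:410,::-1],None,fx=4,fy=4,interpolation=cv2.INTER_CUBIC))
"
```

```text
head top y [ 8.5 14.5] z 94.0 x [-57.4  50.4] tilt -15.45 => tip [-3.5 -3.4 40. ]
t 11.75 pos [ 0.6224 -0.0128  0.1595] shares [-0.084 -0.198 -0.011] turn [-0.001   0.0008  0.0006] rows 0.3 F [ 0.9 -0.2 -2.6] g 0.022
tip world [0.6232 0.036  0.0407] station [-1.8 12.9 40.7] rakeRot [-0.1 -0.   2. ] F [ 0.9 -0.2 -2.6] M [-0.92  0.04  0.04]
```

View pics/s11.png

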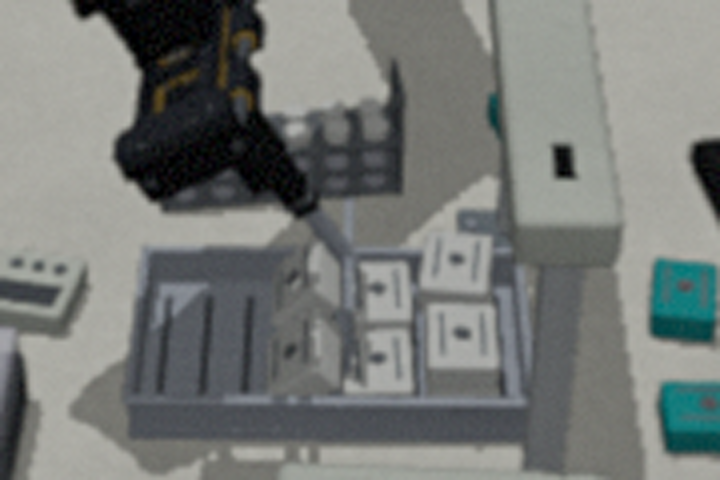

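servo_tool(
  targets="-0.03 -0.08 0 0 0 0 0;-0.06 -0.14 -0.005 0 0 0 0;-0.08 -0.19 -0.01 0 0 0 0;-0.08 -0.19 -0.01 0 0 0 0",
)

```text
time: 12.2
position: [0.6221, -0.0287, 0.1575]
tool_rot: [0.366, 1.545, 0.428]
force: [0.5, -1.3, -3.0]
grip_width: 0.0216
```

```bash
python3 -c "
from meas import *
tplan(st(-3,-14,12))
c=grab('scene')
cv2.imwrite('pics/s12.png',cv2.resize(c['im'][150:270,230:410,::-1],None,fx=4,fy=4,interpolation=cv2.INTER_CUBIC))
c=grab('side')
cv2.imwrite('pics/d12.png',cv2.resize(c['im'][150:280,300:420,::-1],None,fx=4,fy=4,interpolation=cv2.INTER_CUBIC))
"
```

```text
t 12.2 pos [ 0.6221 -0.0287  0.1575] shares [ 0.225 -0.287  0.   ] turn [-0.0007  0.0006  0.0006] rows 0.6 F [ 0.5 -1.3 -3. ] g 0.0216
tip world [0.6228 0.0202 0.0388] station [-2.8 -2.9 38.8] rakeRot [-0.1 -0.   2. ] F [ 0.5 -1.3 -3. ] M [-0.98 -0.   -0.02]
```

View pics/s12.png

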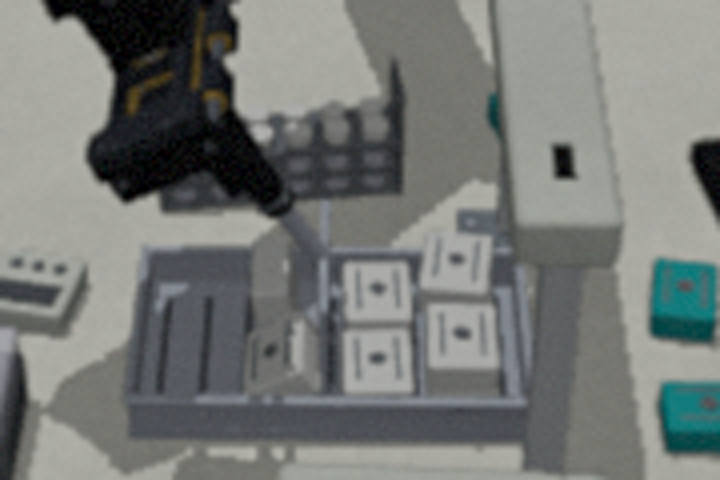

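View pics/d12.png

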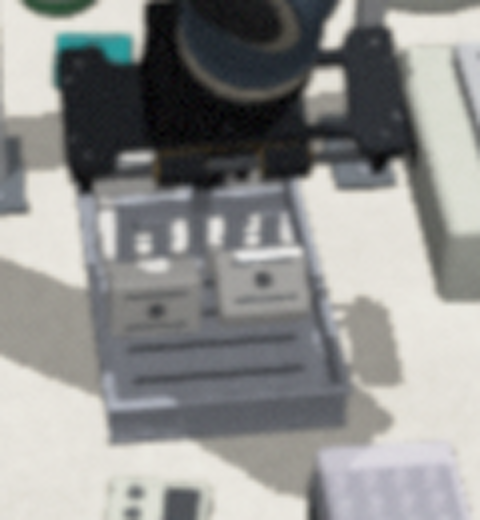

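```bash
cat >> meas.py <<'E'
def profile(cams=('scene','side'),fresh=False,y0=-120,y1=120):
    for nm,a,b in(('L',-62,-14),('R',12,58)):
        for n in cams:
            c=grab(n) if (fresh and nm=='L') else load(n)
            P=cloud(c);sx,sy=ax(SY);D=P-S0;x=D@sx*1e3;y=D@sy*1e3;z=D[...,2]*1e3
            o=[]
            for k in range(y0,y1,6):
                m=(x>a)&(x<b)&(y>=k)&(y<k+6)&(z<75)&(z>3)
                o.append('%d:%s'%(k,'/'.join('%d'%v for v in np.percentile(z[m],[10,50,90])) if m.sum()>4 else '-'))
            print(nm,n,' '.join(o))
E
python3 -c "
from meas import *
profile(y0=-72,y1=60)"
```

```text
L scene -72:7/9/10 -66:7/9/11 -60:6/9/11 -54:10/53/55 -48:53/55/58 -42:53/55/58 -36:54/57/58 -30:34/52/57 -24:7/16/20 -18:6/7/10 -12:5/8/10 -6:7/8/10 0:6/8/10 6:7/29/34 12:31/34/35 18:31/34/36 24:32/34/36 30:33/34/37 36:32/35/37 42:30/33/36 48:31/34/36 54:7/10/32
L side -72:4/6/8 -66:3/6/8 -60:5/7/9 -54:5/18/38 -48:10/33/52 -42:49/54/56 -36:52/53/55 -30:51/53/55 -24:49/51/52 -18:- -12:43/56/70 -6:45/58/72 0:- 6:25/29/33 12:30/33/34 18:30/32/35 24:30/34/35 30:31/33/34 36:- 42:32/33/34 48:- 54:39/45/49
R scene -72:6/8/11 -66:7/8/11 -60:6/11/31 -54:31/33/37 -48:35/38/40 -42:38/41/44 -36:42/46/48 -30:47/48/50 -24:50/53/55 -18:46/51/53 -12:36/40/44 -6:7/45/66 0:6/9/11 6:8/31/34 12:32/34/37 18:31/34/36 24:32/34/37 30:33/35/37 36:32/34/35 42:31/34/37 48:31/33/36 54:7/10/31
R side -72:4/6/9 -66:4/6/7 -60:4/7/31 -54:6/25/34 -48:5/30/37 -42:26/37/40 -36:37/40/44 -30:40/44/47 -24:42/46/50 -18:45/47/50 -12:47/60/70 -6:43/55/71 0:- 6:27/31/33 12:32/33/35 18:31/33/35 24:30/32/35 30:32/32/34 36:- 42:- 48:- 54:-
```

```bash
python3 -c "
from meas import *
profile(y0=-72,y1=24,fresh=True)
c=load('scene')
cv2.imwrite('pics/s13.png',cv2.resize(c['im'][150:270,230:410,::-1],None,fx=4,fy=4,interpolation=cv2.INTER_CUBIC))
"
```

```text
L scene -72:6/9/11 -66:6/8/11 -60:6/9/10 -54:7/8/10 -48:50/54/56 -42:52/54/56 -36:52/55/58 -30:51/55/57 -24:9/53/55 -18:7/8/11 -12:6/9/11 -6:- 0:7/8/11 6:7/31/33 12:32/34/36 18:33/35/36
L side -72:4/7/8 -66:4/5/8 -60:4/7/9 -54:6/30/49 -48:9/31/53 -42:50/52/55 -36:51/53/55 -30:51/52/54 -24:- -18:- -12:41/57/71 -6:40/57/71 0:- 6:20/24/33 12:29/33/34 18:31/33/34
R scene -72:7/9/11 -66:7/9/11 -60:8/9/12 -54:30/33/36 -48:33/35/37 -42:35/37/41 -36:38/41/43 -30:40/43/46 -24:43/45/49 -18:45/47/51 -12:39/46/48 -6:6/48/67 0:6/10/64 6:8/31/35 12:31/34/36 18:32/34/37
R side -72:4/6/9 -66:4/6/9 -60:5/6/30 -54:6/25/32 -48:5/18/36 -42:22/35/38 -36:34/38/42 -30:38/41/43 -24:40/43/46 -18:41/45/47 -12:44/56/67 -6:44/57/71 0:- 6:28/31/33 12:31/33/34 18:30/33/35
```

View pics/s13.png

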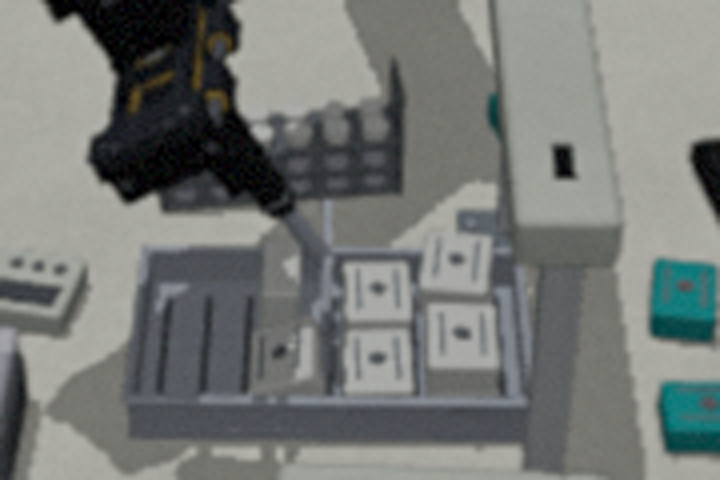

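servo_tool(
  targets="0 0 0 0 0 0 0;0 0 0 0 0 0 0;0 0 0 0 0 0 0",
)

```text
time: 12.7
position: [0.6222, -0.0273, 0.1577]
tool_rot: [0.366, 1.545, 0.43]
force: [-0.2, 0.2, -3.1]
grip_width: 0.0221
```

```bash
python3 -c "
from meas import *
profile(y0=-72,y1=24,fresh=True)
c=load('scene')
cv2.imwrite('pics/s14.png',cv2.resize(c['im'][150:270,230:410,::-1],None,fx=4,fy=4,interpolation=cv2.INTER_CUBIC))
tip_now()
"
```

```text
L scene -72:7/8/10 -66:5/8/9 -60:6/8/10 -54:6/7/10 -48:52/53/57 -42:52/54/57 -36:52/55/57 -30:51/55/58 -24:8/51/55 -18:6/8/10 -12:5/8/10 -6:- 0:5/7/10 6:7/32/34 12:32/35/37 18:31/34/36
L side -72:4/7/9 -66:4/7/8 -60:5/7/9 -54:7/28/47 -48:8/33/52 -42:50/53/55 -36:51/52/54 -30:50/52/53 -24:48/50/51 -18:- -12:42/58/72 -6:39/56/71 0:27/33/49 6:20/26/33 12:25/31/34 18:29/32/34
R scene -72:6/8/10 -66:6/8/10 -60:6/8/10 -54:7/31/35 -48:32/35/38 -42:34/37/40 -36:37/39/42 -30:39/42/44 -24:41/43/46 -18:44/46/48 -12:43/46/49 -6:30/48/71 0:5/11/65 6:9/30/35 12:32/34/36 18:32/34/37
R side -72:3/6/8 -66:4/6/8 -60:4/7/31 -54:6/24/34 -48:5/17/35 -42:9/35/38 -36:34/38/41 -30:37/41/43 -24:40/43/47 -18:42/45/48 -12:44/56/72 -6:44/59/72 0:- 6:29/31/34 12:27/32/34 18:30/31/34
tip world [0.6228 0.0216 0.039 ] station [-2.8 -1.4 39. ] rakeRot [-0.  -0.   2.1] F [ 0.  -0.1 -2.9] M [-0.88 -0.01  0.06]
```

View pics/s14.png

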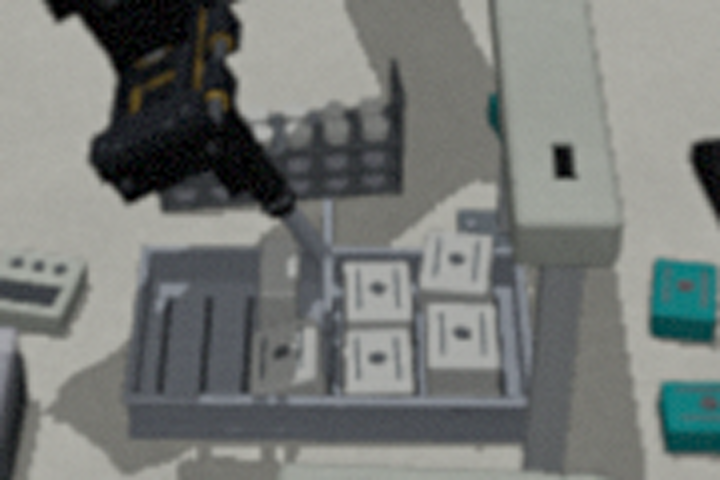

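```bash
python3 -c "
from meas import *
tplan(st(-3,-2.5,12))
"
```

```text
t 12.8 pos [ 0.6222 -0.0273  0.1577] shares [ 0.289 -0.177 -0.001] turn [-0.0003  0.0004  0.0003] rows 0.5 F [ 0.  -0.1 -2.9] g 0.0219
tip world [0.6228 0.0216 0.039 ] station [-2.8 -1.4 39. ] rakeRot [-0.  -0.   2.1] F [ 0.  -0.1 -2.9] M [-0.88 -0.01  0.06]
```

servo_tool(
  targets="0.07 -0.05 0 0 0 0 0;0.15 -0.1 0 0 0 0 0;0.2 -0.13 0 0 0 0 0;0.2 -0.13 0 0 0 0 0",
)

```text
time: 13.2
position: [0.6215, -0.0288, 0.1373]
tool_rot: [0.367, 1.547, 0.43]
force: [-0.6, 0.3, -2.0]
grip_width: 0.0216
```

```bash
python3 -c "
from meas import *
tplan(st(-3,-2.5,12))
profile(y0=-72,y1=24,fresh=True)
"
```

```text
t 13.2 pos [ 0.6215 -0.0288  0.1373] shares [ 0.074 -0.038  0.008] turn [-0.0007 -0.0002  0.0002] rows 0.1 F [-0.6  0.3 -2. ] g 0.0216
tip world [0.6219 0.0202 0.0186] station [-3.8 -2.8 18.6] rakeRot [-0.   0.1  2.1] F [-0.6  0.3 -2. ] M [-0.93  0.06  0.04]
L scene -72:6/8/10 -66:6/8/10 -60:6/8/11 -54:5/9/11 -48:51/53/56 -42:52/53/56 -36:52/54/55 -30:53/54/56 -24:7/12/53 -18:6/7/10 -12:6/8/10 -6:9/72/74 0:6/8/11 6:6/31/36 12:32/34/36 18:31/34/36
L side -72:4/6/9 -66:5/6/9 -60:5/7/10 -54:5/28/47 -48:8/33/52 -42:50/52/54 -36:50/51/54 -30:50/52/53 -24:- -18:- -12:40/57/69 -6:40/60/71 0:30/32/69 6:21/27/32 12:29/31/33 18:32/33/35
R scene -72:6/8/9 -66:6/8/11 -60:7/8/11 -54:29/32/35 -48:32/34/36 -42:31/34/36 -36:32/35/37 -30:32/35/37 -24:32/35/37 -18:32/35/37 -12:31/33/36 -6:26/62/73 0:7/9/12 6:8/30/34 12:31/34/36 18:33/34/37
R side -72:4/6/9 -66:5/6/9 -60:4/15/30 -54:6/20/33 -48:29/32/34 -42:31/33/34 -36:30/32/34 -30:31/32/35 -24:31/32/33 -18:30/33/35 -12:32/54/69 -6:34/60/71 0:22/26/48 6:17/26/32 12:31/32/35 18:-
```

```bash
python3 -c "
from meas import *
tplan(st(-3,-6,12));tplan(st(-3,-69,12))
"
```

```text
t 13.3 pos [ 0.6221 -0.0288  0.1383] shares [ 0.064 -0.081  0.002] turn [-0.0005  0.0002  0.0003] rows 0.2 F [-0.6  0.  -2.5] g 0.0218
tip world [0.6226 0.0202 0.0196] station [-3.1 -2.9 19.6] rakeRot [-0.   0.   2.1] F [-0.6  0.  -2.5] M [-0.94  0.03  0.01]
t 13.3 pos [ 0.6221 -0.0288  0.1383] shares [-0.318 -0.769 -0.001] turn [-0.0005  0.0002  0.0003] rows 1.3 F [-0.6  0.  -2.5] g 0.0218
tip world [0.6226 0.0202 0.0196] station [-3.1 -2.9 19.6] rakeRot [-0.   0.   2.1] F [-0.6  0.  -2.5] M [-0.94  0.03  0.01]
```

servo_tool(
  targets="0.07 -0.07 0 0 0 0 0;0 -0.2 0 0 0 0 0;-0.07 -0.32 0 0 0 0 0;-0.14 -0.44 0 0 0 0 0;-0.2 -0.56 0 0 0 0 0;-0.26 -0.67 0 0 0 0 0;-0.31 -0.77 0 0 0 0 0;-0.31 -0.77 0 0 0 0 0",
)

```text
time: 14.1
position: [0.625, -0.0971, 0.1303]
tool_rot: [0.367, 1.544, 0.427]
force: [-0.2, -0.3, -1.7]
grip_width: 0.0218
```

```bash
python3 -c "
from meas import *
tplan(st(-3,-69,12));profile(y0=-126,y1=24,fresh=True)
c=load('scene')
cv2.imwrite('pics/s15.png',cv2.resize(c['im'][150:270,230:410,::-1],None,fx=4,fy=4,interpolation=cv2.INTER_CUBIC))
c=load('side')
cv2.imwrite('pics/d15.png',cv2.resize(c['im'][150:280,300:420,::-1],None,fx=4,fy=4,interpolation=cv2.INTER_CUBIC))
"
```

```text
t 14.1 pos [ 0.625  -0.0971  0.1303] shares [ 0.009  0.025 -0.003] turn [-0.001   0.0008  0.0009] rows 0.0 F [-0.2 -0.3 -1.7] g 0.0218
tip world [ 0.6258 -0.0483  0.0115] station [ -2.5 -71.5  11.5] rakeRot [-0.2 -0.   2. ] F [-0.2 -0.3 -1.7] M [-1.04  0.01  0.  ]
L scene -126:7/17/36 -120:5/8/10 -114:5/9/11 -108:7/9/15 -102:50/53/57 -96:53/54/56 -90:52/54/56 -84:52/55/57 -78:52/65/67 -72:7/33/66 -66:5/8/12 -60:6/9/11 -54:7/8/11 -48:7/9/10 -42:7/9/11 -36:6/8/11 -30:6/9/12 -24:7/8/10 -18:6/8/9 -12:6/8/11 -6:6/9/10 0:6/9/11 6:7/31/35 12:33/34/38 18:32/35/36
L side -126:3/11/34 -120:- -114:- -108:16/31/49 -102:14/39/53 -96:50/52/54 -90:50/53/55 -84:50/52/53 -78:49/55/62 -72:51/61/63 -66:- -60:- -54:- -48:- -42:- -36:- -30:- -24:- -18:5/5/7 -12:4/7/7 -6:- 0:- 6:4/6/8 12:- 18:-
R scene -126:16/33/37 -120:31/33/36 -114:32/34/36 -108:32/35/37 -102:31/34/36 -96:32/34/37 -90:32/35/37 -84:32/34/36 -78:28/40/66 -72:9/46/65 -66:5/7/10 -60:7/9/10 -54:6/9/10 -48:6/8/10 -42:6/8/10 -36:6/8/11 -30:6/8/10 -24:7/8/12 -18:5/7/10 -12:7/8/10 -6:6/8/10 0:6/8/10 6:10/29/33 12:32/34/37 18:31/35/37
R side -126:26/33/35 -120:29/32/34 -114:30/33/35 -108:30/32/34 -102:30/32/35 -96:31/32/34 -90:30/32/35 -84:30/32/34 -78:32/47/61 -72:33/57/63 -66:- -60:- -54:5/7/8 -48:5/7/9 -42:- -36:- -30:- -24:- -18:- -12:- -6:- 0:- 6:- 12:- 18:-
```

View pics/s15.png

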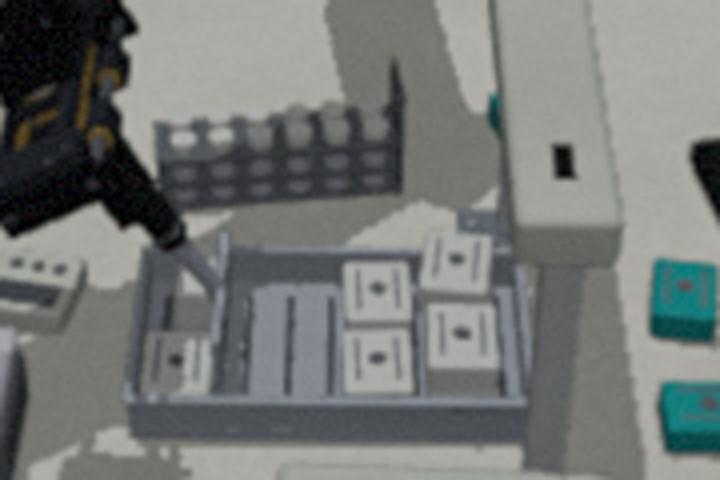

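View pics/d15.png

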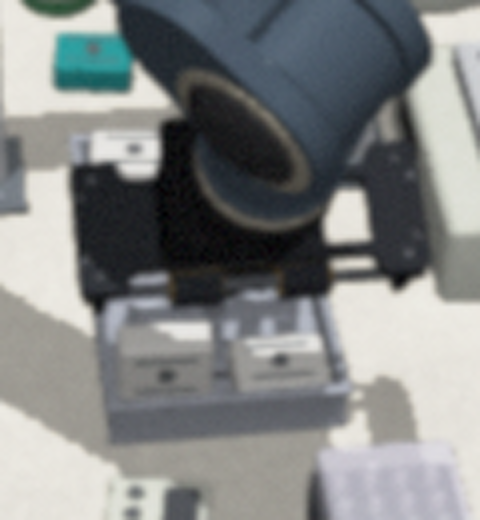

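```bash
python3 -c "
from meas import *
tplan(st(-3,-68,70));tplan(st(-3,-112,70));tplan(st(-3,-112,41))
"
```

```text
t 14.2 pos [ 0.625  -0.0951  0.1303] shares [-0.631  0.366 -0.004] turn [-0.0004  0.0004  0.0004] rows 1.2 F [ 0.7 -0.1 -0.9] g 0.0216
tip world [ 0.6256 -0.0461  0.0116] station [ -2.6 -69.3  11.6] rakeRot [-0.1 -0.   2.1] F [ 0.7 -0.1 -0.9] M [-1.02  0.07 -0.02]
t 14.2 pos [ 0.625  -0.0951  0.1303] shares [-0.898 -0.115 -0.005] turn [-0.0004  0.0004  0.0004] rows 1.4 F [ 0.7 -0.1 -0.9] g 0.0216
tip world [ 0.6256 -0.0461  0.0116] station [ -2.6 -69.3  11.6] rakeRot [-0.1 -0.   2.1] F [ 0.7 -0.1 -0.9] M [-1.02  0.07 -0.02]
t 14.2 pos [ 0.625  -0.0951  0.1303] shares [-0.581 -0.29  -0.005] turn [-0.0004  0.0004  0.0004] rows 1.0 F [ 0.7 -0.1 -0.9] g 0.0216
tip world [ 0.6256 -0.0461  0.0116] station [ -2.6 -69.3  11.6] rakeRot [-0.1 -0.   2.1] F [ 0.7 -0.1 -0.9] M [-1.02  0.07 -0.02]
```

servo_tool(
  targets="-0.1 0.1 0 0 0 0 0;-0.4 0.25 0 0 0 0 0;-0.66 0.39 -0.003 0 0 0 0;-0.66 0.39 -0.003 0 0 0 0;-0.8 0.12 -0.004 0 0 0 0;-0.9 -0.11 -0.005 0 0 0 0;-0.9 -0.11 -0.005 0 0 0 0;-0.8 -0.17 -0.005 0 0 0 0;-0.7 -0.22 -0.005 0 0 0 0;-0.7 -0.22 -0.005 0 0 0 0",
)

```text
time: 15.2
position: [0.6253, -0.1354, 0.1684]
tool_rot: [0.368, 1.549, 0.432]
force: [-0.1, -0.4, -2.5]
grip_width: 0.0218
```

```bash
python3 -c "
from meas import *
tplan(st(-3,-112,41))
c=grab('scene')
cv2.imwrite('pics/s16.png',cv2.resize(c['im'][150:270,230:410,::-1],None,fx=4,fy=4,interpolation=cv2.INTER_CUBIC))
"
```

```text
t 15.2 pos [ 0.6253 -0.1354  0.1684] shares [ 0.08  -0.081  0.012] turn [-0.0005 -0.0009 -0.0005] rows 0.2 F [-0.1 -0.4 -2.5] g 0.0218
tip world [ 0.6253 -0.0862  0.0498] station [  -4.4 -109.3   49.8] rakeRot [0.1 0.2 2.2] F [-0.1 -0.4 -2.5] M [-1.01  0.04  0.01]
```

View pics/s16.png

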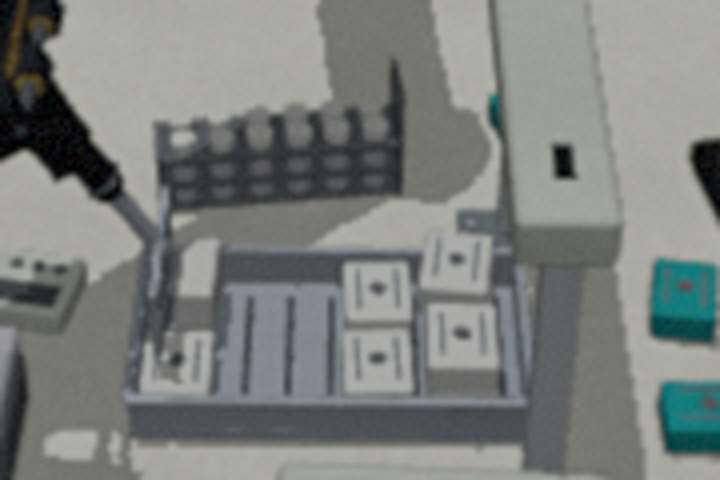

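```bash
python3 -c "
from meas import *
tplan(st(-3,-110,42));tplan(st(-3,-76,42))
"
```

```text
t 15.25 pos [ 0.6257 -0.1357  0.1694] shares [ 0.094 -0.056  0.007] turn [-0.0003 -0.0005 -0.0003] rows 0.2 F [-0.2 -0.7 -1.3] g 0.0222
tip world [ 0.626  -0.0865  0.0508] station [  -3.8 -109.7   50.8] rakeRot [0.1 0.1 2.2] F [-0.2 -0.7 -1.3] M [-0.96 -0.04 -0.05]
t 15.25 pos [ 0.6257 -0.1357  0.1694] shares [0.301 0.315 0.009] turn [-0.0003 -0.0005 -0.0003] rows 0.7 F [-0.2 -0.7 -1.3] g 0.0222
tip world [ 0.626  -0.0865  0.0508] station [  -3.8 -109.7   50.8] rakeRot [0.1 0.1 2.2] F [-0.2 -0.7 -1.3] M [-0.96 -0.04 -0.05]
```

servo_tool(
  targets="0.08 -0.05 0 0 0 0 0;0.09 -0.055 0 0 0 0 0;0.15 0.05 0.005 0 0 0 0;0.2 0.14 0.005 0 0 0 0;0.25 0.23 0.008 0 0 0 0;0.3 0.31 0.008 0 0 0 0;0.3 0.31 0.008 0 0 0 0;0.3 0.31 0.008 0 0 0 0",
)

```text
time: 16.05
position: [0.6256, -0.1036, 0.162]
tool_rot: [0.365, 1.545, 0.43]
force: [0.3, 0.1, -3.0]
grip_width: 0.0219
```

```bash
python3 -c "
from meas import *
tip_now();profile(y0=-126,y1=24,fresh=True,cams=('scene',))
c=load('scene')
cv2.imwrite('pics/s17.png',cv2.resize(c['im'][150:270,230:410,::-1],None,fx=4,fy=4,interpolation=cv2.INTER_CUBIC))
"
```

```text
tip world [ 0.6262 -0.0546  0.0433] station [ -2.3 -77.8  43.3] rakeRot [-0.1 -0.   2.1] F [ 0.3  0.1 -3. ] M [-1.04  0.01 -0.03]
L scene -126:7/15/36 -120:6/8/9 -114:7/8/12 -108:6/8/10 -102:5/8/10 -96:6/9/10 -90:- -84:- -78:7/32/69 -72:32/33/36 -66:32/34/36 -60:32/34/36 -54:31/34/36 -48:33/35/36 -42:32/33/36 -36:32/34/37 -30:6/11/34 -24:4/8/10 -18:7/9/11 -12:7/8/11 -6:7/9/11 0:6/8/11 6:8/30/34 12:32/34/36 18:32/34/37
R scene -126:14/32/37 -120:32/34/37 -114:32/34/36 -108:32/34/36 -102:32/34/36 -96:32/35/37 -90:32/34/36 -84:33/37/62 -78:7/30/64 -72:5/8/11 -66:6/7/10 -60:6/8/10 -54:5/9/11 -48:6/8/11 -42:6/9/11 -36:6/9/11 -30:6/8/10 -24:6/8/10 -18:5/8/11 -12:6/8/9 -6:6/7/9 0:7/9/11 6:8/30/33 12:32/34/36 18:31/35/36
```

View pics/s17.png

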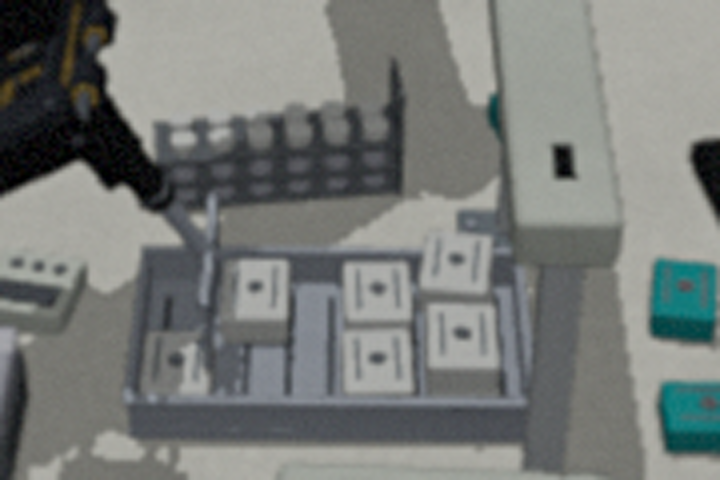

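```bash
python3 -c "
from meas import *
tplan(st(-5,-17,45));tplan(st(-5,-17,12));tplan(st(-5,-71,12))
"
```

```text
t 16.1 pos [ 0.6256 -0.1041  0.162 ] shares [ 0.353  0.679 -0.03 ] turn [-0.0003  0.0005  0.0005] rows 1.2 F [-0.1 -0.2 -2.9] g 0.0219
tip world [ 0.6262 -0.0552  0.0433] station [ -2.3 -78.4  43.3] rakeRot [-0.1 -0.   2.1] F [-0.1 -0.2 -2.9] M [-0.97  0.01 -0.03]
t 16.1 pos [ 0.6256 -0.1041  0.162 ] shares [ 0.714  0.479 -0.029] turn [-0.0003  0.0005  0.0005] rows 1.4 F [-0.1 -0.2 -2.9] g 0.0219
tip world [ 0.6262 -0.0552  0.0433] station [ -2.3 -78.4  43.3] rakeRot [-0.1 -0.   2.1] F [-0.1 -0.2 -2.9] M [-0.97  0.01 -0.03]
t 16.1 pos [ 0.6256 -0.1041  0.162 ] shares [ 0.386 -0.111 -0.031] turn [-0.0003  0.0005  0.0005] rows 0.6 F [-0.1 -0.2 -2.9] g 0.0219
tip world [ 0.6262 -0.0552  0.0433] station [ -2.3 -78.4  43.3] rakeRot [-0.1 -0.   2.1] F [-0.1 -0.2 -2.9] M [-0.97  0.01 -0.03]
```

servo_tool(
  targets="0.15 0.36 -0.015 0 0 0 0;0.34 0.69 -0.03 0 0 0 0;0.34 0.69 -0.03 0 0 0 0;0.5 0.6 -0.03 0 0 0 0;0.7 0.49 -0.03 0 0 0 0;0.71 0.48 -0.03 0 0 0 0;0.65 0.36 -0.03 0 0 0 0;0.58 0.24 -0.03 0 0 0 0;0.51 0.12 -0.03 0 0 0 0;0.45 0 -0.03 0 0 0 0;0.39 -0.1 -0.03 0 0 0 0;0.39 -0.1 -0.03 0 0 0 0",
)

```text
time: 17.3
position: [0.6229, -0.0984, 0.1307]
tool_rot: [0.367, 1.544, 0.426]
force: [0.2, 0.6, -1.7]
grip_width: 0.0219
```

```bash
python3 -c "
from meas import *
tip_now();profile(y0=-126,y1=24,fresh=True,cams=('scene',))
c=load('scene')
cv2.imwrite('pics/s18.png',cv2.resize(c['im'][150:270,230:410,::-1],None,fx=4,fy=4,interpolation=cv2.INTER_CUBIC))
"
```

```text
tip world [ 0.6236 -0.0496  0.0119] station [ -4.7 -72.7  11.9] rakeRot [-0.2 -0.   2. ] F [ 0.2  0.6 -1.7] M [-0.96  0.02 -0.01]
L scene -126:30/34/38 -120:32/34/36 -114:32/35/37 -108:32/35/37 -102:32/34/37 -96:32/34/35 -90:31/34/36 -84:30/33/35 -78:64/66/68 -72:7/18/66 -66:6/8/11 -60:6/8/11 -54:6/8/10 -48:6/9/11 -42:7/9/11 -36:6/8/11 -30:6/8/11 -24:6/9/10 -18:6/9/12 -12:5/7/10 -6:5/8/11 0:6/9/11 6:7/30/34 12:32/34/36 18:32/35/37
R scene -126:31/34/38 -120:31/35/37 -114:31/34/36 -108:32/34/36 -102:32/33/36 -96:31/33/36 -90:31/34/36 -84:31/33/36 -78:15/53/67 -72:7/29/65 -66:5/8/11 -60:6/8/10 -54:6/9/11 -48:6/8/12 -42:6/8/11 -36:7/9/11 -30:7/8/11 -24:6/9/12 -18:4/8/10 -12:7/8/10 -6:6/8/10 0:7/8/12 6:7/30/35 12:32/34/36 18:32/34/36
```

View pics/s18.png

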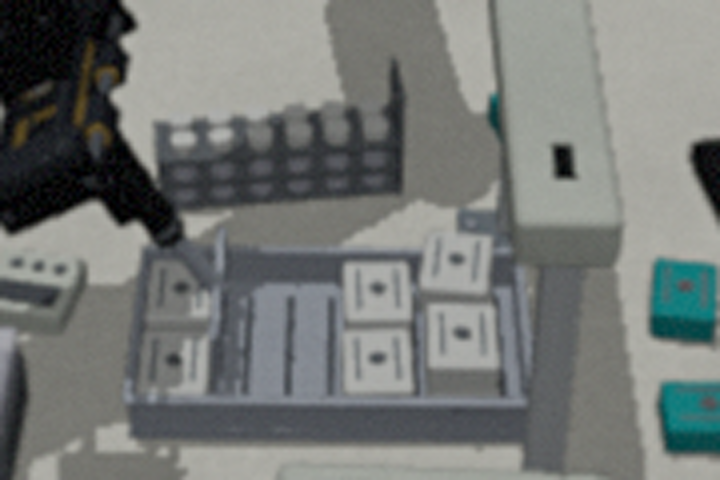

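```bash
python3 -c "
from meas import *
tplan(st(-5,-66,75));tplan(st(-5,0,75));tplan(st(-5,117,75))
"
```

```text
t 17.35 pos [ 0.6229 -0.097   0.1308] shares [-0.657  0.436 -0.002] turn [-0.0007  0.0007  0.0005] rows 1.3 F [ 0.3  0.9 -2.1] g 0.0216
tip world [ 0.6236 -0.0481  0.012 ] station [ -4.7 -71.2  12. ] rakeRot [-0.1 -0.   2. ] F [ 0.3  0.9 -2.1] M [-0.95 -0.04  0.03]
t 17.35 pos [ 0.6229 -0.097   0.1308] shares [-0.257  1.157 -0.   ] turn [-0.0007  0.0007  0.0005] rows 1.9 F [ 0.3  0.9 -2.1] g 0.0216
tip world [ 0.6236 -0.0481  0.012 ] station [ -4.7 -71.2  12. ] rakeRot [-0.1 -0.   2. ] F [ 0.3  0.9 -2.1] M [-0.95 -0.04  0.03]
t 17.35 pos [ 0.6229 -0.097   0.1308] shares [4.530e-01 2.436e+00 2.000e-03] turn [-0.0007  0.0007  0.0005] rows 4.0 F [ 0.3  0.9 -2.1] g 0.0216
tip world [ 0.6236 -0.0481  0.012 ] station [ -4.7 -71.2  12. ] rakeRot [-0.1 -0.   2. ] F [ 0.3  0.9 -2.1] M [-0.95 -0.04  0.03]
```

servo_tool(
  targets="-0.3 0.25 0 0 0 0 0;-0.65 0.45 0 -0.0005 0.0005 0 0;-0.45 0.85 0 -0.0005 0.0005 0.0005 0;-0.34 1 0 -0.0005 0.0005 0.0005 0;-0.34 1 0 -0.0005 0.0005 0.0005 0",
)

```text
time: 17.85
position: [0.6196, -0.0343, 0.1928]
tool_rot: [0.364, 1.549, 0.44]
force: [0.6, 0.3, -2.7]
grip_width: 0.0218
```

servo_tool(
  targets="0.2 0.4 0 0 0 0 0;0.43 0.8 0 0 0 0 0;0.43 0.8 0 0 0 0 0;0.43 0.8 0 0 0 0 0",
)

```text
time: 18.25
position: [0.6166, 0.034, 0.1933]
tool_rot: [0.364, 1.548, 0.434]
force: [0.5, -0.3, -3.0]
grip_width: 0.0216
```

```bash
python3 -c "
from meas import *
tplan(st(-5,117,75))
c=head()
cv2.imwrite('pics/w19.png',cv2.resize(c['im'][0:260,160:480,::-1],None,fx=2.3,fy=2.3,interpolation=cv2.INTER_CUBIC))
"
```

```text
t 18.25 pos [0.6166 0.034  0.1933] shares [0.342 0.623 0.02 ] turn [ 0.0005 -0.001   0.    ] rows 1.1 F [ 0.5 -0.3 -3. ] g 0.0216
tip world [0.6167 0.083  0.0746] station [-6.5 60.1 74.6] rakeRot [-0.   0.1  2.4] F [ 0.5 -0.3 -3. ] M [-1.07 -0.02 -0.02]
head top y [56.5 63.2] z 128.4 x [-59.3  45.6] tilt -0.25 => tip [-6.9 59.6 72.4]
```

View pics/w19.png

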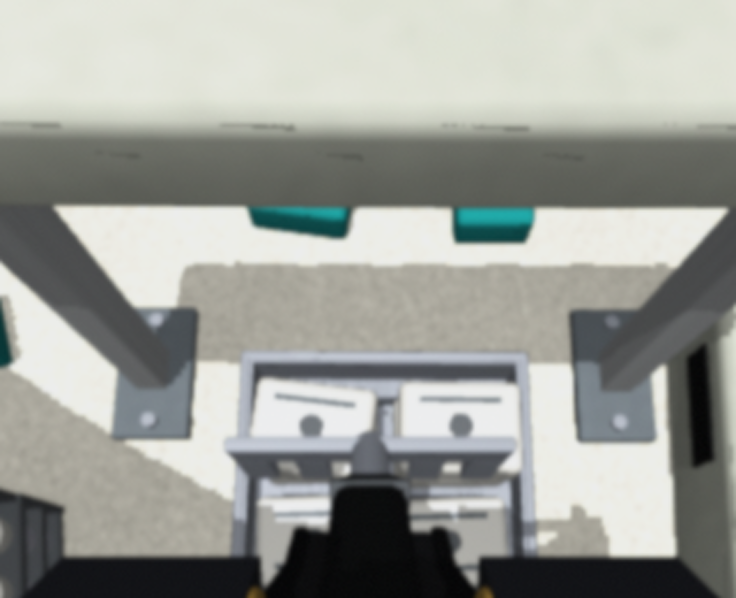

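```bash
python3 - <<'E'
from meas import *
c=load('wrist');D=c['T'][:3,3]-S0;sx,sy=ax(SY);print('cam st',D@sx*1e3,D@sy*1e3,D[2]*1e3)
P=cloud(c);D=P-S0;x=D@sx*1e3;y=D@sy*1e3;z=D[...,2]*1e3
m=(abs(x)<70)&(y<125)&(y>66)&(z>54)&(z<66)&(c['im'].min(2)>110)
for a in range(-70,70,10):
    k=m&(x>=a)&(x<a+10)
    if k.sum()>5: print(a,np.percentile(y[k],[2,98]).round(1))
m=(z>205)&(z<225)&(y>70)&(y<130)&(abs(x)<120);print('lamp front low edge y',np.percentile(y[m],[1,5,50]))
tplan(st(-4,117.5,70))
E
```

```text
cam st -7.00572010137408 0.7841831394871986 372.8073857986303
-70 [ 81.3 109. ]
-60 [ 81.1 109.4]
-50 [ 67.  108.4]
-40 [ 80.3 107.1]
-30 [ 66.9 106.2]
-20 [ 80.4 105.2]
-10 [ 83.6 104. ]
0 [ 66.6 107.3]
10 [ 80.7 107.7]
20 [ 80.6 107.7]
30 [ 67.1 107.9]
40 [ 82.2 107.9]
50 [ 66.7 107.9]
60 [ 67.1 107.3]
lamp front low edge y [100.93608877 101.19582789 101.91880519]
t 18.3 pos [0.617  0.0323 0.1935] shares [0.411 0.616 0.027] turn [-0.0002 -0.0004  0.0003] rows 1.2 F [-0.7 -0.2 -3.1] g 0.0221
tip world [0.6173 0.0813 0.0748] station [-6.  58.4 74.8] rakeRot [-0.1  0.1  2.2] F [-0.7 -0.2 -3.1] M [-1.08  0.03  0.07]
```

```bash
python3 - <<'E'
from meas import *
tplan(st(-4,116,72));tplan(st(-4,116,40))
E
```

```text
t 18.3 pos [0.617  0.0323 0.1935] shares [0.38  0.611 0.026] turn [-0.0002 -0.0004  0.0003] rows 1.2 F [-0.7 -0.2 -3.1] g 0.0221
tip world [0.6173 0.0813 0.0748] station [-6.  58.4 74.8] rakeRot [-0.1  0.1  2.2] F [-0.7 -0.2 -3.1] M [-1.08  0.03  0.07]
t 18.3 pos [0.617  0.0323 0.1935] shares [0.73  0.417 0.028] turn [-0.0002 -0.0004  0.0003] rows 1.3 F [-0.7 -0.2 -3.1] g 0.0221
tip world [0.6173 0.0813 0.0748] station [-6.  58.4 74.8] rakeRot [-0.1  0.1  2.2] F [-0.7 -0.2 -3.1] M [-1.08  0.03  0.07]
```

servo_tool(
  targets="0.18 0.3 0.013 0 0 0 0;0.38 0.61 0.026 0 0 0 0;0.38 0.61 0.026 0 0 0 0;0.38 0.61 0.026 0 0 0 0;0.46 0.56 0.027 0 0 0 0;0.55 0.515 0.027 0 0 0 0;0.64 0.465 0.028 0 0 0 0;0.64 0.465 0.028 0 0 0 0",
)

```text
time: 19.1
position: [0.616, 0.0903, 0.1659]
tool_rot: [0.367, 1.549, 0.431]
force: [-0.4, 0.4, -2.1]
grip_width: 0.0217
```

```bash
python3 -c "
from meas import *
tplan(st(-4,115,40))
c=grab('wrist')
cv2.imwrite('pics/w20.png',cv2.resize(c['im'][100:260,200:440,::-1],None,fx=3,fy=3,interpolation=cv2.INTER_CUBIC))
"
```

```text
t 19.1 pos [0.616  0.0903 0.1659] shares [ 0.07  -0.06   0.008] turn [-0.0006 -0.0009 -0.0001] rows 0.1 F [-0.4  0.4 -2.1] g 0.0217
tip world [0.616  0.1394 0.0472] station [ -5.  116.5  47.2] rakeRot [0.  0.2 2.2] F [-0.4  0.4 -2.1] M [-1.03  0.01  0.05]
```

View pics/w20.png

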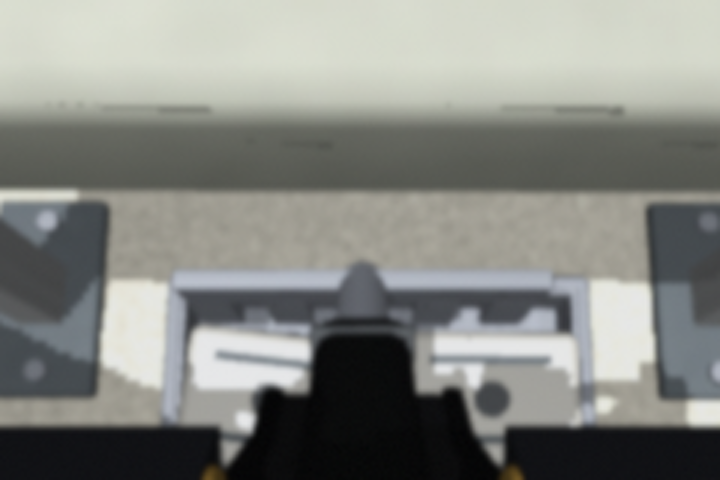

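```bash
python3 -c "
from meas import *
tplan(st(-4,113,40));tplan(st(-4,45,39.5))
"
```

```text
t 19.15 pos [0.6165 0.0905 0.1667] shares [ 0.066 -0.089  0.002] turn [-0.0003 -0.0006 -0.0002] rows 0.2 F [-0.2  0.9 -2.1] g 0.0219
tip world [0.6166 0.1397 0.0481] station [ -4.4 116.7  48.1] rakeRot [0.  0.1 2.2] F [-0.2  0.9 -2.1] M [-0.98 -0.01  0.04]
t 19.15 pos [0.6165 0.0905 0.1667] shares [-0.343 -0.835 -0.002] turn [-0.0003 -0.0006 -0.0002] rows 1.4 F [-0.2  0.9 -2.1] g 0.0219
tip world [0.6166 0.1397 0.0481] station [ -4.4 116.7  48.1] rakeRot [0.  0.1 2.2] F [-0.2  0.9 -2.1] M [-0.98 -0.01  0.04]
```

servo_tool(
  targets="0.04 -0.06 0 0 0 0 0;0.066 -0.09 0 0 0 0 0;-0.02 -0.24 0 0 0 0 0;-0.1 -0.39 0 0 0 0 0;-0.19 -0.54 0 0 0 0 0;-0.27 -0.69 0 0 0 0 0;-0.34 -0.83 0 0 0 0 0;-0.34 -0.83 0 0 0 0 0",
)

```text
time: 19.95
position: [0.6206, 0.016, 0.1591]
tool_rot: [0.367, 1.545, 0.428]
force: [0.3, -0.2, -2.6]
grip_width: 0.0217
```

```bash
python3 -c "
from meas import *
tplan(st(-4,10,39.5));profile(y0=-66,y1=126,fresh=True,cams=('scene',))
c=load('scene')
cv2.imwrite('pics/s21.png',cv2.resize(c['im'][150:270,230:410,::-1],None,fx=4,fy=4,interpolation=cv2.INTER_CUBIC))
"
```

```text
t 19.95 pos [0.6206 0.016  0.1591] shares [-0.184 -0.357 -0.014] turn [-0.0009  0.0007  0.0006] rows 0.6 F [ 0.3 -0.2 -2.6] g 0.0217
tip world [0.6212 0.0649 0.0404] station [-2.7 41.8 40.4] rakeRot [-0.1 -0.   2. ] F [ 0.3 -0.2 -2.6] M [-1.06  0.02  0.02]
L scene -66:6/8/10 -60:6/8/11 -54:5/8/10 -48:6/8/10 -42:5/8/10 -36:5/7/10 -30:6/8/10 -24:5/8/10 -18:6/9/10 -12:7/12/60 -6:58/59/63 0:57/59/62 6:58/60/62 12:58/61/62 18:57/60/62 24:59/60/63 30:58/60/61 36:31/34/35 42:- 48:32/34/36 54:6/8/32 60:6/10/34 66:32/35/37 72:31/34/37 78:32/34/36 84:31/34/36 90:31/34/36 96:32/35/37 102:32/34/35 108:16/32/34 114:6/8/10 120:5/8/12
R scene -66:5/8/11 -60:6/9/10 -54:5/9/12 -48:6/9/10 -42:6/8/10 -36:6/8/11 -30:6/8/11 -24:6/8/10 -18:6/8/9 -12:5/57/62 -6:56/60/62 0:58/60/62 6:56/60/63 12:58/60/63 18:57/60/63 24:58/60/62 30:59/60/62 36:34/55/64 42:31/34/65 48:32/34/36 54:8/12/31 60:7/30/35 66:32/35/36 72:31/35/37 78:32/35/37 84:32/34/37 90:31/34/36 96:32/35/37 102:32/34/36 108:8/30/32 114:6/8/11 120:5/8/10
```

View pics/s21.png

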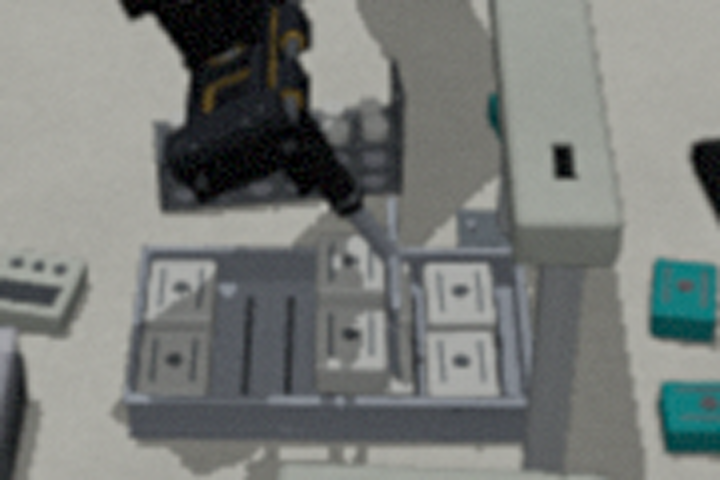

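servo_tool(
  targets="-0.025 -0.05 0 0 0 0 0;-0.05 -0.1 0 0 0 0 0;-0.075 -0.15 -0.003 0 0 0 0;-0.1 -0.2 -0.005 0 0 0 0;-0.125 -0.245 -0.007 0 0 0 0;-0.15 -0.29 -0.01 0 0 0 0;-0.17 -0.33 -0.01 0 0 0 0;-0.185 -0.36 -0.01 0 0 0 0",
)

```text
time: 20.8
position: [0.6208, -0.0133, 0.1581]
tool_rot: [0.366, 1.546, 0.432]
force: [0.5, -0.8, -1.9]
grip_width: 0.0217
```

```bash
python3 -c "
from meas import *
tplan(st(-4,0,39.5));profile(y0=-66,y1=26,fresh=True,cams=('scene',))
c=load('scene')
cv2.imwrite('pics/s22.png',cv2.resize(c['im'][150:270,230:410,::-1],None,fx=4,fy=4,interpolation=cv2.INTER_CUBIC))
"
```

```text
t 20.8 pos [ 0.6208 -0.0133  0.1581] shares [-0.077 -0.139 -0.003] turn [ 0.     -0.     -0.0001] rows 0.3 F [ 0.5 -0.8 -1.9] g 0.0217
tip world [0.6212 0.0358 0.0395] station [-3.8 12.7 39.5] rakeRot [0.  0.  2.2] F [ 0.5 -0.8 -1.9] M [-1.02 -0.04  0.03]
L scene -66:5/7/10 -60:5/9/10 -54:5/8/10 -48:6/8/11 -42:6/10/24 -36:46/53/56 -30:54/56/60 -24:52/56/58 -18:53/55/57 -12:7/51/54 -6:5/8/10 0:6/8/10 6:6/9/10 12:33/34/37 18:32/34/36 24:32/34/36
R scene -66:5/9/10 -60:6/8/10 -54:6/9/11 -48:7/9/11 -42:6/9/27 -36:48/54/58 -30:54/56/58 -24:53/55/57 -18:52/54/57 -12:6/51/54 -6:7/8/10 0:6/8/11 6:9/31/59 12:32/36/68 18:33/34/37 24:32/34/37
```

View pics/s22.png

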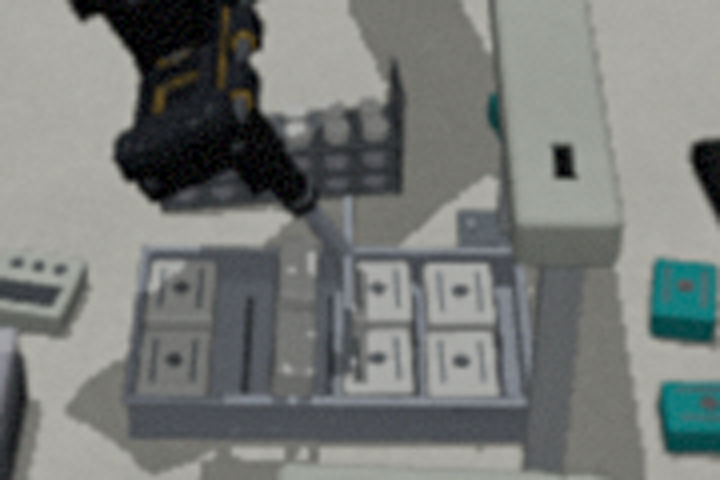

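```bash
python3 -c "
from meas import *
tplan(st(-3,-2.5,40));tplan(st(-3,-2.5,12));tplan(st(-3,-44,12))
"
```

```text
t 20.85 pos [ 0.6208 -0.0137  0.158 ] shares [-0.096 -0.158  0.009] turn [-0.0001  0.0001  0.    ] rows 0.3 F [-0.2 -0.6 -2.9] g 0.0219
tip world [0.6213 0.0353 0.0394] station [-3.8 12.3 39.4] rakeRot [-0.   0.   2.2] F [-0.2 -0.6 -2.9] M [-1.12  0.01 -0.02]
t 20.85 pos [ 0.6208 -0.0137  0.158 ] shares [ 0.209 -0.328  0.009] turn [-0.0001  0.0001  0.    ] rows 0.6 F [-0.2 -0.6 -2.9] g 0.0219
tip world [0.6213 0.0353 0.0394] station [-3.8 12.3 39.4] rakeRot [-0.   0.   2.2] F [-0.2 -0.6 -2.9] M [-1.12  0.01 -0.02]
t 20.85 pos [ 0.6208 -0.0137  0.158 ] shares [-0.043 -0.781  0.007] turn [-0.0001  0.0001  0.    ] rows 1.3 F [-0.2 -0.6 -2.9] g 0.0219
tip world [0.6213 0.0353 0.0394] station [-3.8 12.3 39.4] rakeRot [-0.   0.   2.2] F [-0.2 -0.6 -2.9] M [-1.12  0.01 -0.02]
```

servo_tool(
  targets="-0.1 -0.16 0.009 0 0 0 0;-0.1 -0.16 0.009 0 0 0 0;0.05 -0.24 0.009 0 0 0 0;0.2 -0.325 0.009 0 0 0 0;0.21 -0.33 0.009 0 0 0 0;0.15 -0.43 0.009 0 0 0 0;0.1 -0.53 0.009 0 0 0 0;0.04 -0.63 0.009 0 0 0 0;0 -0.71 0.008 0 0 0 0;-0.03 -0.76 0.007 0 0 0 0;-0.03 -0.76 0.007 0 0 0 0",
)

```text
time: 21.95
position: [0.6238, -0.0682, 0.1307]
tool_rot: [0.366, 1.545, 0.431]
force: [0.8, 0.9, -1.8]
grip_width: 0.022
```

```bash
python3 -c "
from meas import *
tip_now();profile(y0=-126,y1=26,fresh=True,cams=('scene',))
c=load('scene')
cv2.imwrite('pics/s23.png',cv2.resize(c['im'][150:270,230:410,::-1],None,fx=4,fy=4,interpolation=cv2.INTER_CUBIC))
tplan(st(-3,-40,70));tplan(st(-3,-82,70));tplan(st(-3,-82,41));
"
```

```text
tip world [ 0.6243 -0.0191  0.0121] station [ -2.9 -42.3  12.1] rakeRot [-0.  -0.   2.2] F [ 0.8  0.9 -1.8] M [-0.95  0.04  0.02]
L scene -126:31/34/37 -120:32/34/36 -114:31/33/36 -108:32/35/36 -102:32/34/37 -96:32/34/37 -90:32/35/37 -84:31/33/34 -78:21/41/53 -72:53/54/56 -66:50/54/55 -60:52/53/55 -54:49/51/55 -48:64/66/68 -42:7/17/65 -36:6/8/10 -30:6/8/11 -24:5/8/10 -18:4/8/12 -12:7/9/11 -6:5/8/11 0:7/9/11 6:7/31/35 12:32/35/36 18:32/34/38 24:33/34/36
R scene -126:31/33/37 -120:31/34/37 -114:31/34/36 -108:31/34/36 -102:31/33/35 -96:31/34/36 -90:32/34/37 -84:30/33/36 -78:8/23/50 -72:52/54/57 -66:52/54/56 -60:52/54/56 -54:51/54/56 -48:27/55/68 -42:7/35/68 -36:6/8/12 -30:6/9/10 -24:6/8/10 -18:7/9/11 -12:6/8/9 -6:5/8/9 0:7/9/11 6:8/29/35 12:32/34/37 18:33/34/36 24:32/34/36
t 22.0 pos [ 0.6237 -0.0674  0.1307] shares [-0.623  0.368 -0.002] turn [ 0.      0.0001 -0.0001] rows 1.2 F [ 0.7  0.6 -3.5] g 0.0219
tip world [ 0.6242 -0.0183  0.0121] station [ -2.9 -41.5  12.1] rakeRot [ 0.  -0.   2.2] F [ 0.7  0.6 -3.5] M [-0.95 -0.   -0.  ]
t 22.0 pos [ 0.6237 -0.0674  0.1307] shares [-0.879 -0.09  -0.004] turn [ 0.      0.0001 -0.0001] rows 1.4 F [ 0.7  0.6 -3.5] g 0.0219
tip world [ 0.6242 -0.0183  0.0121] station [ -2.9 -41.5  12.1] rakeRot [ 0.  -0.   2.2] F [ 0.7  0.6 -3.5] M [-0.95 -0.   -0.  ]
t 22.0 pos [ 0.6237 -0.0674  0.1307] shares [-0.562 -0.267 -0.004] turn [ 0.      0.0001 -0.0001] rows 1.0 F [ 0.7  0.6 -3.5] g 0.0219
tip world [ 0.6242 -0.0183  0.0121] station [ -2.9 -41.5  12.1] rakeRot [ 0.  -0.   2.2] F [ 0.7  0.6 -3.5] M [-0.95 -0.   -0.  ]
```

View pics/s23.png

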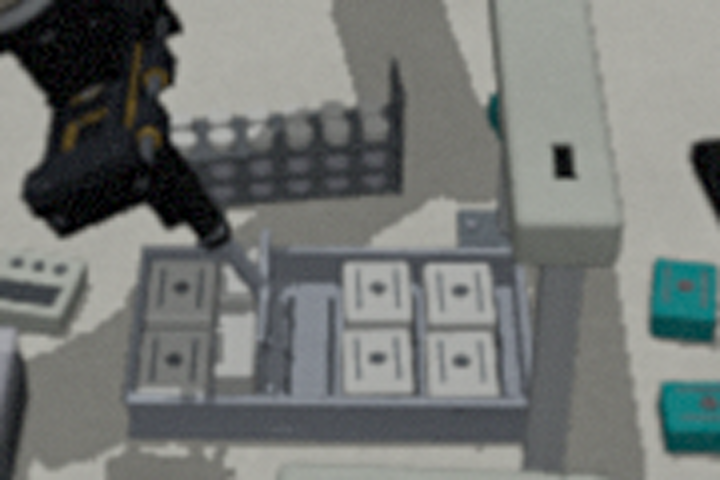

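servo_tool(
  targets="-0.1 0.1 0 0 0 0 0;-0.4 0.26 0 0 0 0 0;-0.68 0.42 0 0 0 0 0;-0.68 0.42 0 0 0 0 0;-0.82 0.12 0 0 0 0 0;-0.93 -0.13 -0.004 0 0 0 0;-0.93 -0.13 -0.004 0 0 0 0;-0.75 -0.22 -0.004 0 0 0 0;-0.62 -0.29 -0.004 0 0 0 0;-0.62 -0.29 -0.004 0 0 0 0",
)

```text
time: 23.0
position: [0.6237, -0.1088, 0.1596]
tool_rot: [0.368, 1.551, 0.436]
force: [-0.7, -0.7, -2.4]
grip_width: 0.0216
```

```bash
python3 -c "
from meas import *
tplan(st(-3,-86,41));tplan(st(-3,-52,41))
c=grab('scene')
cv2.imwrite('pics/s24.png',cv2.resize(c['im'][150:270,230:410,::-1],None,fx=4,fy=4,interpolation=cv2.INTER_CUBIC))
"
```

```text
t 23.0 pos [ 0.6237 -0.1088  0.1596] shares [-0.021 -0.035  0.019] turn [-0.     -0.0019 -0.0011] rows 0.1 F [-0.7 -0.7 -2.4] g 0.0216
tip world [ 0.6234 -0.0593  0.0411] station [ -5.3 -82.4  41.1] rakeRot [0.2 0.3 2.4] F [-0.7 -0.7 -2.4] M [-0.97  0.    0.06]
t 23.0 pos [ 0.6237 -0.1088  0.1596] shares [0.187 0.336 0.022] turn [-0.     -0.0019 -0.0011] rows 0.6 F [-0.7 -0.7 -2.4] g 0.0216
tip world [ 0.6234 -0.0593  0.0411] station [ -5.3 -82.4  41.1] rakeRot [0.2 0.3 2.4] F [-0.7 -0.7 -2.4] M [-0.97  0.    0.06]
```

View pics/s24.png

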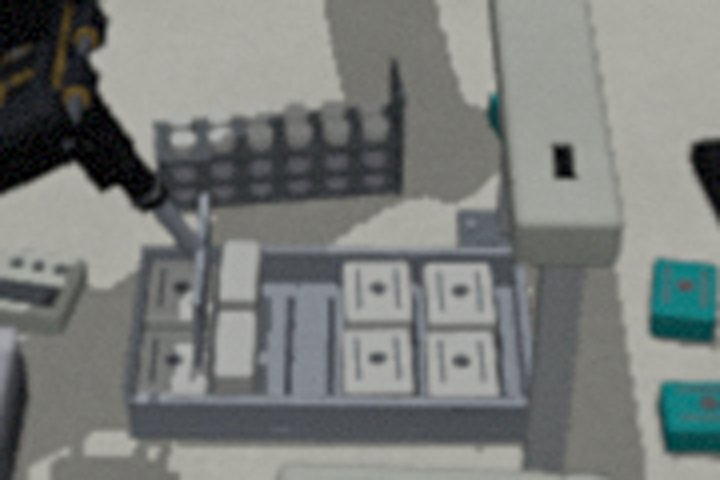

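Rake is at crop x≈203, just on the far side of the two upright bricks (x≈238). Pushing +y will tip them back.

servo_tool(
  targets="0.05 0.09 0.01 0 0 0 0;0.1 0.18 0.01 0 0 0 0;0.15 0.27 0.01 0 0 0 0;0.2 0.35 0.01 0 0 0 0;0.2 0.35 0.01 0 0 0 0;0.2 0.35 0.01 0 0 0 0",
)

```text
time: 23.65
position: [0.6247, -0.0785, 0.1625]
tool_rot: [0.365, 1.546, 0.433]
force: [-0.1, -0.8, -2.1]
grip_width: 0.0219
```

```bash
python3 -c "
from meas import *
tip_now();profile(y0=-126,y1=26,fresh=True,cams=('scene',))
c=load('scene')
cv2.imwrite('pics/s25.png',cv2.resize(c['im'][150:270,230:410,::-1],None,fx=4,fy=4,interpolation=cv2.INTER_CUBIC))
"
```

```text
tip world [ 0.6251 -0.0294  0.0439] station [ -2.4 -52.5  43.9] rakeRot [ 0.  -0.   2.3] F [-0.1 -0.8 -2.1] M [-1.05  0.03 -0.02]
L scene -126:30/34/36 -120:32/34/38 -114:33/34/37 -108:32/34/36 -102:32/35/37 -96:32/35/37 -90:32/34/36 -84:30/33/36 -78:5/10/25 -72:5/8/11 -66:6/8/10 -60:- -54:6/9/62 -48:7/32/35 -42:33/35/36 -36:31/34/35 -30:32/34/37 -24:32/34/37 -18:31/33/36 -12:31/34/36 -6:31/34/35 0:7/9/30 6:6/32/34 12:33/35/37 18:31/34/35 24:32/34/36
R scene -126:29/34/38 -120:31/33/35 -114:32/35/37 -108:32/34/36 -102:32/34/36 -96:33/35/36 -90:32/34/36 -84:30/32/35 -78:7/10/29 -72:6/7/11 -66:6/8/10 -60:6/9/65 -54:8/50/68 -48:31/33/36 -42:32/34/37 -36:31/34/36 -30:32/34/36 -24:32/34/36 -18:32/34/37 -12:32/34/36 -6:31/33/35 0:6/9/11 6:7/31/34 12:30/34/36 18:33/34/36 24:33/34/36
```

View pics/s25.png

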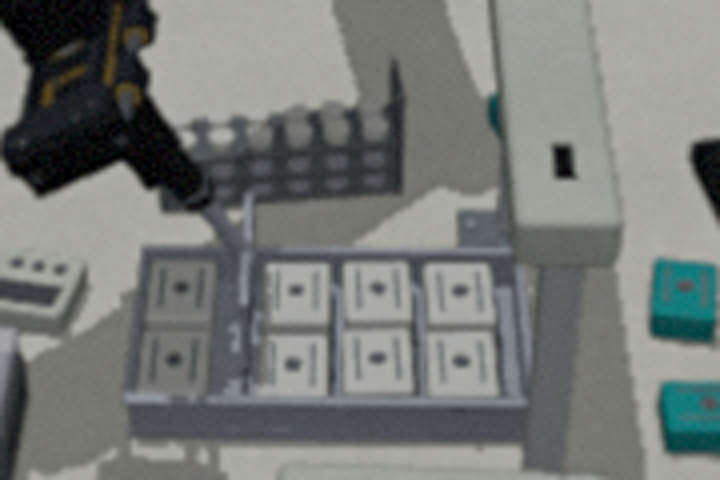

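```bash
python3 -c "
from meas import *
tplan(st(-3,-52,115));tplan(TIP0+[0,0,.11],16.6)
"
```

```text
t 23.7 pos [ 0.6247 -0.0792  0.1624] shares [-0.77   0.447 -0.008] turn [ 0.0002 -0.     -0.0001] rows 1.4 F [ 0.8  0.9 -2.9] g 0.0219
tip world [ 0.6251 -0.0301  0.0438] station [ -2.4 -53.2  43.8] rakeRot [ 0.  -0.   2.2] F [ 0.8  0.9 -2.9] M [-1.02  0.04  0.04]
t 23.7 pos [ 0.6247 -0.0792  0.1624] shares [-2.514 -2.661 -1.06 ] turn [-0.0697  0.0389 -0.0002] rows 6.1 F [ 0.8  0.9 -2.9] g 0.0219
tip world [ 0.6251 -0.0301  0.0438] station [ -2.4 -53.2  43.8] rakeRot [ 0.  -0.   2.2] F [ 0.8  0.9 -2.9] M [-1.02  0.04  0.04]
```

servo_tool(
  targets="-0.4 0.23 0 0 0 0 0;-0.77 0.45 -0.01 0 0 0 0;-0.9 0.1 -0.02 -0.005 0.003 0 0;-1 -0.3 -0.05 -0.01 0.006 0 0;-1 -0.4 -0.1 -0.015 0.008 0 0",
)

```text
time: 24.2
position: [0.619, -0.1518, 0.2158]
tool_rot: [0.326, 1.558, 0.467]
force: [-0.9, -0.0, -3.7]
grip_width: 0.0224
```

servo_tool(
  targets="-0.35 -0.5 -0.2 -0.01 0.006 0 0;-0.55 -1 -0.4 -0.02 0.012 0 0;-0.55 -1 -0.4 -0.027 0.015 0 0",
)

```text
time: 24.5
position: [0.5929, -0.2498, 0.2147]
tool_rot: [0.254, 1.582, 0.535]
force: [-1.0, 0.1, -2.5]
grip_width: 0.0219
```

```bash
python3 -c "
from meas import *
tplan(TIP0+[0,0,.11],16.6)
"
```

```text
t 24.5 pos [ 0.5929 -0.2498  0.2147] shares [-0.861 -1.058 -0.765] turn [-0.0317  0.0159  0.0018] rows 2.5 F [-1.   0.1 -2.5] g 0.0219
tip world [ 0.5862 -0.2019  0.0957] station [ -48.  -223.4   95.7] rakeRot [-0.4  0.2 10.2] F [-1.   0.1 -2.5] M [-1.05 -0.13  0.05]
```

servo_tool(
  targets="-0.4 -0.45 -0.35 -0.015 0.008 0.001 0;-0.8 -0.9 -0.7 -0.03 0.015 0.002 0;-0.86 -1 -0.76 -0.032 0.016 0.002 0;-0.86 -1 -0.76 -0.032 0.016 0.002 0;-0.86 -1 -0.76 -0.032 0.016 0.002 0",
)

```text
time: 25.0
position: [0.5571, -0.3532, 0.2369]
tool_rot: [0.169, 1.593, 0.643]
force: [0.3, 0.5, -2.2]
grip_width: 0.022
```

```bash
python3 -c "
from meas import *
tplan(TIP0+[0,0,.11],16.6)
tplan(TIP0+[0,0,.03],16.6)
c=grab('wrist')
cv2.imwrite('pics/w26.png',cv2.resize(c['im'][100:260,200:440,::-1],None,fx=3,fy=3,interpolation=cv2.INTER_CUBIC))
"
```

```text
t 25.0 pos [ 0.5571 -0.3532  0.2369] shares [-0.046 -0.136 -0.105] turn [ 0.004   0.0004 -0.0025] rows 0.3 F [ 0.3  0.5 -2.2] g 0.022
tip world [ 0.5453 -0.3045  0.1186] station [ -92.7 -324.4  118.6] rakeRot [ 0.5 -0.3 17.2] F [ 0.3  0.5 -2.2] M [-0.85 -0.34 -0.  ]
t 25.0 pos [ 0.5571 -0.3532  0.2369] shares [ 0.824 -0.629 -0.111] turn [ 0.004   0.0004 -0.0025] rows 1.7 F [ 0.3  0.5 -2.2] g 0.022
tip world [ 0.5453 -0.3045  0.1186] station [ -92.7 -324.4  118.6] rakeRot [ 0.5 -0.3 17.2] F [ 0.3  0.5 -2.2] M [-0.85 -0.34 -0.  ]
```

View pics/w26.png

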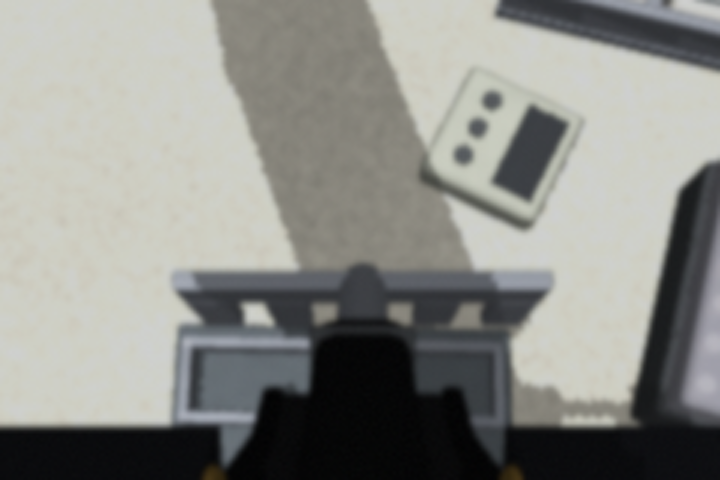

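```bash
cat >> meas.py <<'E'
def headS():
    s=env.state();c=grab('wrist');P=cloud(c);sx,sy=ax(YAW0);O=np.array([TIP0[0],TIP0[1],0]);D=P-O;x=D@sx*1e3;y=D@sy*1e3;z=D[...,2]*1e3
    t=s['position']+R.from_rotvec(s['tool_rot']).as_matrix()@OFF-O; ty=t@sy*1e3;tz=t[2]*1e3
    print('FK tip stand',np.round([t@sx*1e3,ty,tz],1))
    m=(abs(x)<65)&(z>tz+5)&(z<tz+70)&(abs(y-ty)<20)&(abs(x)>16)
    h,e=np.histogram(z[m],bins=np.arange(tz+30,tz+70,1)); k=e[h.argmax()]
    mt=m&(abs(z-k-.5)<2); yt=np.percentile(y[mt],[3,97]); zt=np.median(z[mt]); xr=np.percentile(x[mt],[1,99])
    A=np.polyfit(x[mt],y[mt],1)
    mf=m&(z<zt-6);B=np.polyfit(z[mf],y[mf],1)
    for _ in range(3):
        mm=mf&(abs(np.polyval(B,z)-y)<1.5);B=np.polyfit(z[mm],y[mm],1)
    a=-np.degrees(np.arctan(B[0]))
    print('top y',yt.round(1),'z',zt.round(1),'x',xr.round(1),'yaw',np.degrees(A[0]).round(2),'tilt',a.round(2),'=> tip',np.round([xr.mean(),yt.mean()+56*np.sin(np.radians(a)),zt-56],1))
    return c
E
python3 -c "
from meas import *
tplan(TIP0+[0,0,.06],16.6)
"
```

```text
t 25.05 pos [ 0.5577 -0.352   0.2369] shares [ 0.492 -0.455 -0.121] turn [ 0.0047  0.0002 -0.0027] rows 1.1 F [ 0.3  0.5 -2.3] g 0.0218
tip world [ 0.5459 -0.3032  0.1187] station [ -92.1 -323.1  118.7] rakeRot [ 0.6 -0.4 17.3] F [ 0.3  0.5 -2.3] M [-0.94 -0.27 -0.02]
```

servo_tool(
  targets="0 -0.16 -0.12 0.0045 0 -0.0025 0;0.2 -0.28 -0.12 0.0045 0 -0.0025 0;0.48 -0.45 -0.12 0.0045 0 -0.0025 0;0.48 -0.45 -0.12 0.0045 0 -0.0025 0;0.48 -0.45 -0.12 0.0045 0 -0.0025 0",
)

```text
time: 25.55
position: [0.5517, -0.3671, 0.185]
tool_rot: [0.172, 1.6, 0.628]
force: [-0.1, 0.4, -1.9]
grip_width: 0.0217
```

```bash
python3 -c "
from meas import *
c=headS();tplan(TIP0+[0,0,.03],16.6)
cv2.imwrite('pics/w27.png',cv2.resize(c['im'][100:260,200:440,::-1],None,fx=3,fy=3,interpolation=cv2.INTER_CUBIC))
"
```

```text
FK tip stand [-1.1 -0.2 66.4]
top y [-4.5  1.7] z 120.0 x [-56.9  50.7] yaw 0.38 tilt -0.27 => tip [-3.1 -1.7 64. ]
t 25.6 pos [ 0.5521 -0.3676  0.1861] shares [ 0.351 -0.18   0.009] turn [-0.     -0.0001  0.0002] rows 0.6 F [-0.   0.1 -2.3] g 0.0218
tip world [ 0.5403 -0.3201  0.0675] station [ -98.3 -339.8   67.5] rakeRot [-0.   0.  16.6] F [-0.   0.1 -2.3] M [-0.89 -0.24  0.01]
```

View pics/w27.png

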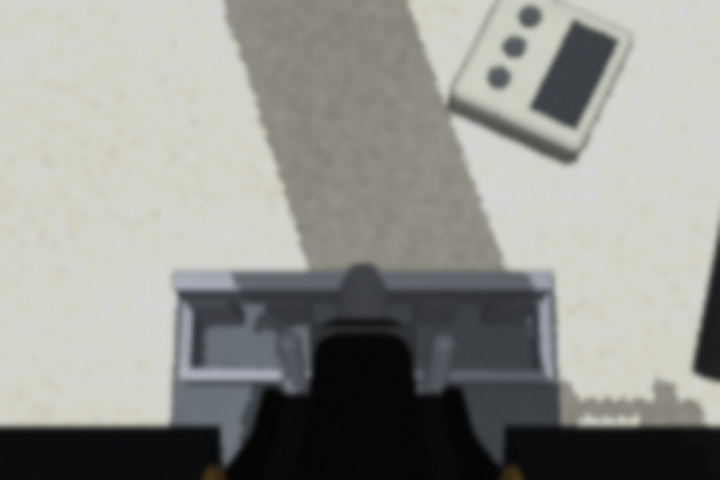

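```bash
python3 -c "
from meas import *
sx,sy=ax(YAW0)
tplan(TIP0+.001*sx+.001*sy+[0,0,.016],16.6)
tplan(TIP0+.001*sx+.001*sy+[0,0,.003],16.6)
"
```

```text
t 25.6 pos [ 0.5521 -0.3676  0.1861] shares [ 0.51  -0.254  0.022] turn [-0.     -0.0001  0.0002] rows 0.9 F [-0.   0.1 -2.3] g 0.0218
tip world [ 0.5403 -0.3201  0.0675] station [ -98.3 -339.8   67.5] rakeRot [-0.   0.  16.6] F [-0.   0.1 -2.3] M [-0.89 -0.24  0.01]
t 25.6 pos [ 0.5521 -0.3676  0.1861] shares [ 0.652 -0.333  0.022] turn [-0.     -0.0001  0.0002] rows 1.2 F [-0.   0.1 -2.3] g 0.0218
tip world [ 0.5403 -0.3201  0.0675] station [ -98.3 -339.8   67.5] rakeRot [-0.   0.  16.6] F [-0.   0.1 -2.3] M [-0.89 -0.24  0.01]
```

servo_tool(
  targets="0.15 -0.07 0.022 0 0 0 0;0.3 -0.14 0.022 0 0 0 0;0.42 -0.21 0.022 0 0 0 0;0.5 -0.25 0.022 0 0 0 0;0.5 -0.25 0.022 0 0 0 0",
)

```text
time: 26.1
position: [0.5524, -0.365, 0.1397]
tool_rot: [0.173, 1.6, 0.627]
force: [-0.4, 0.3, -3.6]
grip_width: 0.0217
```

```bash
python3 -c "
from meas import *
sx,sy=ax(YAW0)
headS()
tplan(TIP0+.001*sx+.001*sy+[0,0,.002],16.6)
"
```

```text
FK tip stand [ 0.1  1.6 21.1]
top y [-2.6  3.5] z 74.7 x [-55.7  52. ] yaw 0.33 tilt -0.27 => tip [-1.8  0.2 18.7]
t 26.15 pos [ 0.5527 -0.3654  0.1406] shares [ 0.153 -0.085  0.006] turn [-0.0003 -0.0003 -0.    ] rows 0.3 F [ 0.1  0.7 -2.3] g 0.0219
tip world [ 0.5408 -0.3177  0.022 ] station [ -97.7 -337.4   22. ] rakeRot [-0.   0.1 16.6] F [ 0.1  0.7 -2.3] M [-0.95 -0.19 -0.03]
```

servo_tool(
  targets="0.05 -0.03 0.005 0 0 0 0;0.1 -0.055 0.005 0 0 0 0;0.13 -0.07 0.005 0 0 0 0;0.13 -0.07 0.005 0 0 0 0",
)

```text
time: 26.55
position: [0.5531, -0.3651, 0.1291]
tool_rot: [0.171, 1.599, 0.626]
force: [0.9, -0.2, -2.2]
grip_width: 0.0222
```

```bash
python3 -c "
from meas import *
headS();tip_now()
"
```

```text
FK tip stand [ 0.9  1.  10.4]
top y [-3.1  3. ] z 64.1 x [-55.1  52.9] yaw 0.39 tilt -0.37 => tip [-1.1 -0.4  8.1]
tip world [ 0.5414 -0.3177  0.0107] station [ -97.1 -337.4   10.7] rakeRot [-0.   0.  16.6] F [ 0.4 -0.6 -2.1] M [-0.94 -0.23 -0.04]
```

servo_tool(
  targets="0.02 -0.01 0 0 0 0 0;0.028 -0.015 0 0 0 0 0;0.028 -0.015 0 0 0 0 0",
)

```text
time: 26.9
position: [0.5532, -0.3653, 0.127]
tool_rot: [0.171, 1.598, 0.626]
force: [0.8, -0.2, -2.2]
grip_width: 0.0216
```

```bash
python3 -c "
from meas import *
tip_now()
c=grab('side')
cv2.imwrite('pics/d28.png',cv2.resize(c['im'][250:400,260:410,::-1],None,fx=4,fy=4,interpolation=cv2.INTER_CUBIC))
c=grab('scene')
cv2.imwrite('pics/s28.png',cv2.resize(c['im'][130:250,120:270,::-1],None,fx=4,fy=4,interpolation=cv2.INTER_CUBIC))
"
```

```text
tip world [ 0.5415 -0.3177  0.0083] station [ -97.1 -337.5    8.3] rakeRot [-0.1  0.  16.6] F [ 0.8 -0.2 -2.2] M [-0.94 -0.24  0.01]
```

View pics/s28.png

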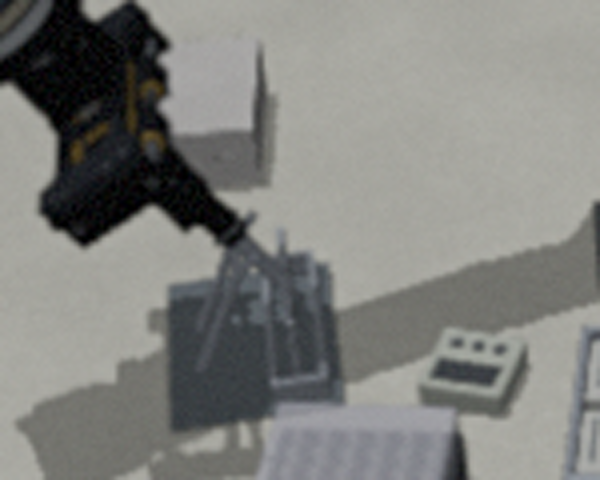

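servo_tool(
  targets="0.016 -0.009 0 0 0 0 0;0.016 -0.009 0 0 0 0 0;0.016 -0.009 0 0 0 0 0",
)

```text
time: 27.3
position: [0.5534, -0.3656, 0.1265]
tool_rot: [0.17, 1.598, 0.626]
force: [-1.1, -1.5, 3.3]
grip_width: 0.0218
```

servo_tool(
  targets="0.016 -0.009 0 0 0 0 0;0.016 -0.009 0 0 0 0 0;0.016 -0.009 0 0 0 0 0",
)

```text
time: 27.6
position: [0.5534, -0.3657, 0.1264]
tool_rot: [0.17, 1.597, 0.626]
force: [-1.5, -1.3, 9.2]
grip_width: 0.0218
```

servo_tool(
  targets="0 0 0 0 0 0 0.15;0 0 0 0 0 0 0.35;0 0 0 0 0 0 0.6;0 0 0 0 0 0 0.6;0 0 0 0 0 0 0.6",
)

```text
time: 28.1
position: [0.5533, -0.3649, 0.1236]
tool_rot: [0.171, 1.599, 0.627]
force: [-0.1, 0.2, -0.8]
grip_width: 0.0455
```

```bash
python3 -c "
from meas import *
c=headS();tip_now()
cv2.imwrite('pics/w29.png',cv2.resize(c['im'][100:300,160:480,::-1],None,fx=2.4,fy=2.4,interpolation=cv2.INTER_CUBIC))
"
```

```text
FK tip stand [1.1 1.2 4.9]
top y [-3.8  2.4] z 61.5 x [-54.7  53.2] yaw 0.26 tilt -0.23 => tip [-0.7 -0.9  5.5]
tip world [ 0.5414 -0.3175  0.005 ] station [ -97.1 -337.2    5. ] rakeRot [-0.   0.  16.6] F [-0.   0.  -0.1] M [-0.64 -0.14 -0.01]
```

View pics/w29.png

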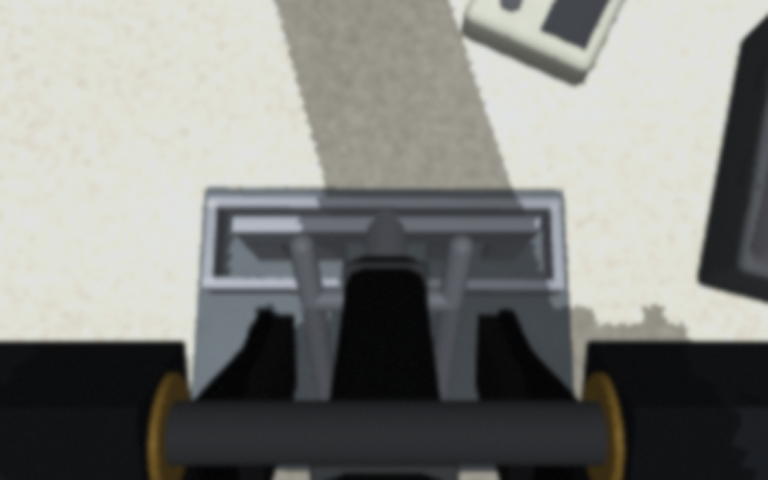

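servo_tool(
  targets="-0.15 -0.01 0 0 0 0 0.7;-0.5 -0.03 0 0 0 0 0.8;-1 -0.055 0 0 0 0 0.8;-1 -0.055 0 0 0 0 0.8",
)

```text
time: 28.55
position: [0.5667, -0.411, 0.1971]
tool_rot: [0.164, 1.594, 0.617]
force: [0.3, -0.7, 0.5]
grip_width: 0.0683
```

servo_tool(
  targets="-0.6 0 0 0 0 0 1;-1 0 0 0 0 0 1;-1 0.3 0 0 0 0 1",
)

```text
time: 28.85
position: [0.5705, -0.4283, 0.2748]
tool_rot: [0.169, 1.598, 0.617]
force: [0.1, -0.3, -0.4]
grip_width: 0.0837
```

```bash
python3 - <<'E'
from meas import *
c=grab('wrist')
cv2.imwrite('pics/w30.png',c['im'][:,:,::-1])
P=cloud(c);sx,sy=ax(YAW0);D=P-np.array([TIP0[0],TIP0[1],0]);x=D@sx*1e3;y=D@sy*1e3;z=D[...,2]*1e3
m=(c['im'].max(2)<50)&(z>95)&(z<200)&(abs(x)<20)&(y<-20)&(y>-110)
for k in range(100,195,15):
    mm=m&(z>=k)&(z<k+15)
    if mm.sum()>4: print(k,np.median(x[mm]).round(1),np.median(y[mm]).round(1),np.median(z[mm]).round(1))
# expected surface: axis pt at z -> y=-(z-56)/.848*.53+ 10/.848
plan([.5,0,.4],down(-5))
E
```

```text
100 -1.8 -25.0 113.8
115 -0.6 -29.5 120.8
130 -0.6 -40.3 137.4
145 -0.7 -49.5 153.0
160 -0.7 -59.1 167.7
175 -0.8 -79.0 186.5
190 0.1 -75.5 190.6
t 28.9 pos [ 0.5711 -0.4231  0.2777] shares [1.228 5.396 0.687] turn [ 0.1191 -0.0302 -0.1584] rows 8.9 F [2.5 0.6 2.4] g 0.085
```

View pics/w30.png

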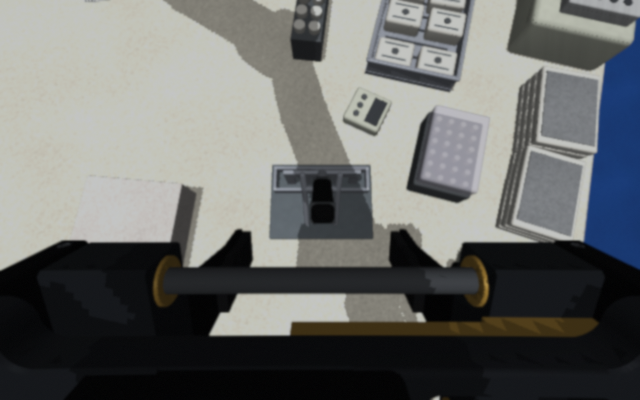

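```bash
python3 -c "
from h import *
plan([.46,-.06,.32],down(8.6))
print(env.state()['joint_positions'].round(2))"
```

```text
t 28.9 pos [ 0.5711 -0.4231  0.2777] shares [ 1.827  4.412 -0.011] turn [ 0.0451 -0.0112 -0.16  ] rows 7.6 F [2.5 0.6 2.4] g 0.085
[ 0.48  0.78  0.46  1.03 -0.52  1.86  1.16]
```

servo_tool(
  targets="0.1 0.5 0 0.01 0 -0.04 1;0.3 1 0 0.02 -0.005 -0.08 1;0.3 1 0 0.03 -0.008 -0.12 1;0.3 1 0 0.045 -0.011 -0.16 1",
)

```text
time: 29.3
position: [0.5472, -0.3441, 0.2921]
tool_rot: [-0.119, 1.569, 0.117]
force: [-0.2, -0.3, -1.0]
grip_width: 0.087
```

```bash
python3 -c "
from h import *
plan([.46,-.06,.32],down(8.6))"
```

```text
t 29.3 pos [ 0.5472 -0.3441  0.2921] shares [-0.352  3.674 -0.548] turn [-0.     -0.0005  0.0003] rows 6.0 F [-0.2 -0.3 -1. ] g 0.087
```

servo_tool(
  targets="-0.2 0.5 -0.1 0 0 0 1;-0.35 1 -0.15 0 0 0 1;-0.35 1 -0.15 0 0 0 1",
)

```text
time: 29.6
position: [0.5247, -0.2621, 0.3213]
tool_rot: [-0.119, 1.568, 0.13]
force: [0.8, -0.1, -0.2]
grip_width: 0.0867
```

servo_tool(
  targets="0 0.6 -0.1 0 0 0 1;0 1 -0.2 0 0 0 1;0 1 -0.2 0 0 0 1",
)

```text
time: 29.9
position: [0.4953, -0.187, 0.3195]
tool_rot: [-0.118, 1.572, 0.128]
force: [1.1, -0.1, -0.4]
grip_width: 0.0869
```

servo_tool(
  targets="0 0.5 -0.1 0 0 0 1;0 0.8 -0.2 0 0 0 1;0 0.8 -0.2 0 0 0 1",
)

```text
time: 30.2
position: [0.47, -0.1282, 0.3199]
tool_rot: [-0.118, 1.572, 0.125]
force: [-0.4, -0.5, -0.7]
grip_width: 0.0867
```

```bash
python3 -c "
from h import *
c=grab('wrist')
plan([.46,-.06,.32],down(8.6))
print(env.state()['joint_positions'].round(2))
cv2.imwrite('pics/w31.png',cv2.resize(c['im'][0:260,160:480,::-1],None,fx=2.4,fy=2.4,interpolation=cv2.INTER_CUBIC))
"
```

```text
t 30.25 pos [ 0.4706 -0.1302  0.3202] shares [0.005 0.887 0.002] turn [ 0.0006 -0.0011 -0.001 ] rows 1.4 F [ 0.1 -0.3  0.1] g 0.087
[-0.31  0.08  0.54  1.85 -0.04  1.23  0.39]
```

View pics/w31.png

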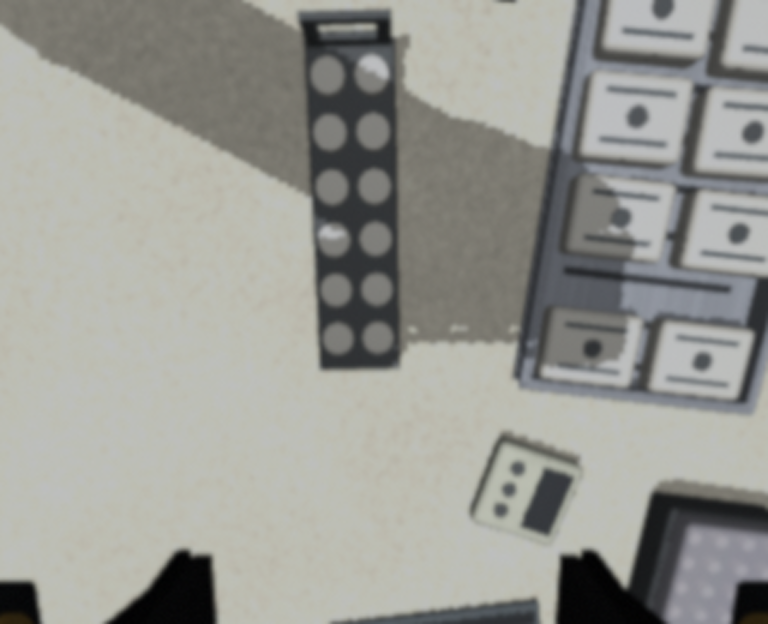

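```bash
python3 - <<'E'
from h import *
c=load('wrist')
f=lambda l,z: onplane(c,np.c_[160+np.array(l,float)[:,0]/2.4,np.array(l,float)[:,1]/2.4],z)*1000
caps=f([(328,75),(372,74),(330,131),(373,131),(332,186),(374,186),(334,239),(375,239),(336,290),(376,290),(338,338),(377,338)],.058)
e=caps.reshape(6,2,3);print('caps mean',caps.mean(0).round(1));d=e[0].mean(0)-e[5].mean(0);print('dir yaw',np.degrees(np.arctan2(d[1],d[0]))-90,np.linalg.norm(d), 'width',np.linalg.norm(e[:,1]-e[:,0],axis=1).round(1))
k=f([(322,367),(399,366),(306,45),(395,45)],.048);print(k.round(1).tolist())
P=cloud(c)
X,Y,Z=P[...,0],P[...,1],P[...,2]
m=(X>.38)&(X<.5)&(Y>-.13)&(Y<.12)&(Z>.042)&(Z<.064); p=P[m][:,:2]*1000
r=cv2.minAreaRect(p.astype(np.float32));print(r)
a=np.radians(8.6);
for yaw in(8,8.6,9.2):
    a=np.radians(yaw);x=p@[np.cos(a),np.sin(a)];y=p@[-np.sin(a),np.cos(a)]
    print(yaw,np.percentile(x,[1,99]).round(1),np.percentile(y,[.5,99.5]).round(1))
E
```

```text
caps mean [435.3 -23.3  58. ]
dir yaw 9.849775950280517 139.65848786689372 width [23.7 23.7 23.6 23.6 23.5 23.3]
[[427.9, -114.1, 48.0], [474.9, -106.1, 48.0], [396.9, 58.0, 48.0], [444.9, 65.5, 48.0]]
((434.6451721191406, -22.369766235351562), (49.99727249145508, 179.97933959960938), 10.053489685058594)
8 [401.8 452.7] [-171.2    6.1]
8.6 [401.6 451.4] [-175.6    1.6]
9.2 [401.1 450.1] [-180.1   -3. ]
```

```bash
python3 -c "
from h import *
plan([.4346,-.0224,.12],down(10.05))"
```

```text
t 30.25 pos [ 0.4706 -0.1302  0.3202] shares [ 2.507  1.392 -0.232] turn [-0.0075 -0.0011 -0.001 ] rows 4.6 F [ 0.1 -0.3  0.1] g 0.087
```

servo_tool(
  targets="0.4 0.6 -0.1 -0.003 0 0 1;0.8 1 -0.2 -0.0075 -0.001 -0.001 1;1 1 -0.2 -0.0075 -0.001 -0.001 1;1 1 -0.2 -0.0075 -0.001 -0.001 1",
)

```text
time: 30.65
position: [0.4409, -0.054, 0.2382]
tool_rot: [-0.137, 1.573, 0.136]
force: [-0.0, -1.5, 0.3]
grip_width: 0.0869
```

```bash
python3 -c "
from h import *
plan([.4346,-.0224,.16],down(10.05))"
```

```text
t 30.65 pos [ 0.4409 -0.054   0.2382] shares [ 0.977  0.404 -0.004] turn [-0.0006 -0.002   0.0001] rows 1.7 F [-0.  -1.5  0.3] g 0.0869
```

servo_tool(
  targets="0.4 0.3 0 0 -0.001 0 1;0.9 0.4 0 0 -0.002 0 1;0.98 0.4 0 0 -0.002 0 1;0.98 0.4 0 0 -0.002 0 1",
)

```text
time: 31.05
position: [0.4377, -0.0237, 0.1624]
tool_rot: [-0.135, 1.562, 0.134]
force: [-0.7, 1.1, 1.2]
grip_width: 0.0868
```

```bash
python3 -c "
from h import *
plan([.4346,-.0224,.018],down(10.05))
c=grab('wrist','w32.png')"
```

```text
t 31.05 pos [ 0.4377 -0.0237  0.1624] shares [ 1.805  0.025 -0.043] turn [-0.0014  0.0015  0.0004] rows 2.9 F [-0.7  1.1  1.2] g 0.0868
```

View pics/w32.png

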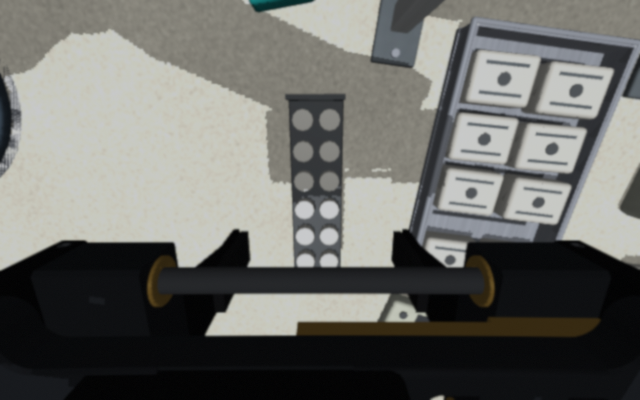

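servo_tool(
  targets="0.4 0.02 -0.04 -0.001 0.0015 0 1;0.9 0.025 -0.043 -0.001 0.0015 0 1;0.9 0.025 -0.043 -0.001 0.0015 0 1",
)

```text
time: 31.4
position: [0.4323, -0.0215, 0.0887]
tool_rot: [-0.139, 1.571, 0.137]
force: [-0.7, -0.2, 0.1]
grip_width: 0.0872
```

```bash
python3 -c "
from h import *
plan([.4346,-.0224,.018],down(10.05))"
```

```text
t 31.4 pos [ 0.4323 -0.0215  0.0887] shares [ 0.883 -0.016  0.03 ] turn [-0.     -0.0014  0.0002] rows 1.4 F [-0.7 -0.2  0.1] g 0.0872
```

servo_tool(
  targets="0.3 -0.01 0.03 0 -0.0014 0 1;0.6 -0.016 0.03 0 -0.0014 0 1;0.86 -0.016 0.03 0 -0.0014 0 1;0.86 -0.016 0.03 0 -0.0014 0 1",
)

```text
time: 31.8
position: [0.4372, -0.0218, 0.0219]
tool_rot: [-0.138, 1.561, 0.139]
force: [-0.4, -0.9, 0.2]
grip_width: 0.087
```

servo_tool(
  targets="0 0 0 0 0 0 0;0 0 0 0 0 0 0;0 0 0 0 0 0 0;0 0 0 0 0 0 0;0 0 0 0 0 0 0;0 0 0 0 0 0 0;0 0 0 0 0 0 0;0 0 0 0 0 0 0",
)

```text
time: 32.6
position: [0.4351, -0.0213, 0.0214]
tool_rot: [-0.138, 1.563, 0.14]
force: [-2.9, -0.5, 6.5]
grip_width: 0.0499
```

```bash
python3 -c "
from h import *
s=env.state();print(s['position'].tolist(),s['tool_rot'].tolist(),s['force'],s['joint_positions'].round(2))
plan([.4346,-.0224,.018],down(10.05))"
```

```text
[0.43507159782995597, -0.02126864432971217, 0.02138138440262863] [-0.13807273262521477, 1.5632294235381683, 0.13967626936395386] [-2.85725384 -0.48367142  6.50835883] [-0.32  0.41  0.33  2.27 -0.28  0.49  0.41]
t 32.6 pos [ 0.4351 -0.0213  0.0214] shares [ 0.042 -0.013 -0.008] turn [ 0.0005  0.001  -0.0002] rows 0.1 F [-2.9 -0.5  6.5] g 0.0499
```

servo_tool(
  targets="-0.4 0 0 0 0 0 0;-0.9 0 0 0 0 0 0;-1 -0.1 0 -0.04 0 0 0;-1 -0.4 0 -0.08 0 0 0;-1 -0.7 0 -0.125 0 0 0;-1 -1 0 -0.17 0 0 0",
)

```text
time: 33.2
position: [0.4493, -0.1005, 0.1009]
tool_rot: [-0.562, 1.492, 0.561]
force: [-0.1, 0.6, -4.6]
grip_width: 0.0498
```

```bash
python3 -c "
from h import *
plan([.46,-.16,.10],down(100))
print(env.state()['joint_positions'].round(2))
c=grab('side')
cv2.imwrite('pics/d33.png',cv2.resize(c['im'][150:400,200:450,::-1],None,fx=2.4,fy=2.4,interpolation=cv2.INTER_CUBIC))
P=cloud(c);X,Y,Z=P[...,0],P[...,1],P[...,2]
print(onplane(c,[(340,281)],.02))
"
```

```text
t 33.2 pos [ 0.4493 -0.1005  0.1009] shares [ 0.011 -0.648 -0.389] turn [-0.3271  0.0008  0.0013] rows 6.9 F [-0.1  0.6 -4.6] g 0.0498
[-0.15  0.29  0.33  2.17 -0.15  0.7   1.  ]
[[ 0.57981804 -0.19132436  0.02      ]]
```

View pics/d33.png

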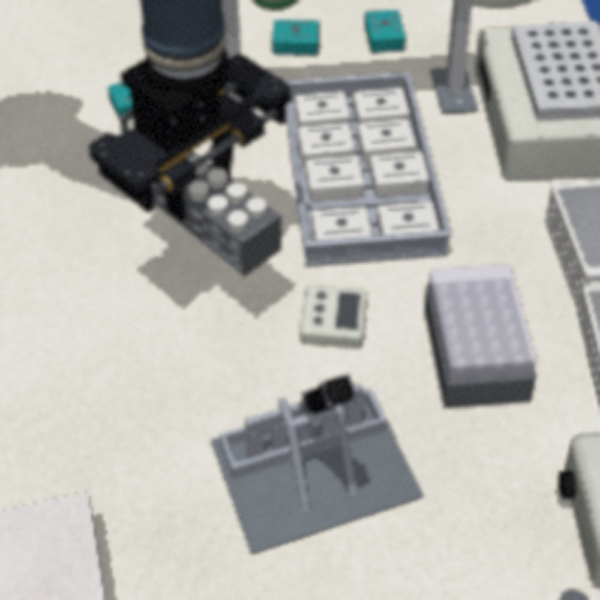

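```bash
python3 -c "
from h import *
plan([.44,-.135,.10],down(100))"
```

```text
t 33.25 pos [ 0.4502 -0.1054  0.1013] shares [ 0.016 -0.195 -0.339] turn [-3.272e-01 -1.000e-04  2.400e-03] rows 6.9 F [ 1.6 -5.  -2.3] g 0.0496
```

servo_tool(
  targets="0 -0.1 -0.15 -0.045 0 0 0;0 -0.19 -0.3 -0.09 0 0.001 0;0 -0.19 -0.34 -0.135 0 0.002 0;0 -0.19 -0.34 -0.18 0 0.002 0;0 -0.19 -0.34 -0.23 0 0.002 0;0 -0.19 -0.34 -0.28 0 0.002 0;0 -0.19 -0.34 -0.327 0 0.002 0;0 -0.19 -0.34 -0.327 0 0.002 0;0 -0.19 -0.34 -0.327 0 0.002 0",
)

```text
time: 34.15
position: [0.4386, -0.1293, 0.1008]
tool_rot: [-1.326, 1.125, 1.332]
force: [0.8, -0.5, -3.3]
grip_width: 0.0498
```

```bash
python3 -c "
from h import *
plan([.44,-.135,.0214],down(100))
print(env.state()['joint_positions'].round(2))"
```

```text
t 34.15 pos [ 0.4386 -0.1293  0.1008] shares [ 0.992 -0.006 -0.077] turn [-0.0033  0.0011 -0.0003] rows 1.6 F [ 0.8 -0.5 -3.3] g 0.0498
[ 0.09  0.28  0.12  2.16 -0.06  0.71  1.99]
```

servo_tool(
  targets="0.4 0 -0.04 -0.003 0.001 0 0;0.75 0 -0.07 -0.003 0.001 0 0;0.93 0 -0.07 -0.003 0.001 0 0;0.97 0 -0.07 -0.003 0.001 0 0;0.97 0 -0.07 -0.003 0.001 0 0",
)

```text
time: 34.65
position: [0.4399, -0.1346, 0.0233]
tool_rot: [-1.337, 1.122, 1.338]
force: [-0.6, -1.0, -3.1]
grip_width: 0.0497
```

```bash
python3 -c "
from h import *
plan([.44,-.135,.0214],down(100))
print(env.state()['joint_positions'].round(2))"
```

```text
t 34.65 pos [ 0.4399 -0.1346  0.0233] shares [ 0.024 -0.    -0.005] turn [ 0.0004 -0.     -0.0003] rows 0.0 F [-0.6 -1.  -3.1] g 0.0497
[ 0.12  0.42  0.1   2.21 -0.08  0.52  2.03]
```

servo_tool(
  targets="0.02 0 0 0 0 0 0;0.025 0 0 0 0 0 0;0.025 0 0 0 0 0 0.7;0.025 0 0 0 0 0 0.7;0.025 0 0 0 0 0 0.85;0.025 0 0 0 0 0 0.85;0.025 0 0 0 0 0 0.85",
)

```text
time: 35.35
position: [0.4401, -0.1347, 0.0217]
tool_rot: [-1.339, 1.12, 1.338]
force: [0.3, 0.0, 0.1]
grip_width: 0.072
```

servo_tool(
  targets="-0.4 0 0 0 0 0 1;-0.9 0 0 0 0 0 1;-1 0 0 0.045 0 0 1;-1 0 0 0.09 0 0 1;-1 0 0 0.135 0 0 1;-1 0 0 0.18 0 0 1;-1 0 0 0.225 0 0 1;-1 0 0 0.27 0 0 1;-1 0 0 0.315 0 0 1;-1 0 0 0.36 0 0 1;-1 0 0 0.405 0 0 1;-1 0 0 0.45 0 0 1",
)

```text
time: 36.55
position: [0.4399, -0.1346, 0.1016]
tool_rot: [-0.258, 1.555, 0.258]
force: [0.4, 0.2, 0.2]
grip_width: 0.0871
```

servo_tool(
  targets="0 0 0 0.045 0 0 1;0 0 0 0.09 0 0 1;0 0 0 0.135 0 0 1;0 0 0 0.18 0 0 1;0 0 0 0.225 0 0 1;0 0 0 0.27 0 0 1;0 0 0 0.315 0 0 1;0 0 0 0.36 0 0 1;0 0 0 0.405 0 0 1;0 0 0 0.45 0 0 1;0 0 0 0.5 0 0 1;0 0 0 0.53 0 0 1",
)

```text
time: 37.75
position: [0.44, -0.1345, 0.1016]
tool_rot: [1.034, 1.311, -1.034]
force: [0.1, 0.3, -0.4]
grip_width: 0.0866
```

```bash
python3 -c "
from h import *
plan([.44,-.135,.0214],down(-80))
print(env.state()['joint_positions'].round(2))
c=grab('wrist','w34.png')
c=grab('side')
cv2.imwrite('pics/d34.png',cv2.resize(c['im'][150:400,200:450,::-1],None,fx=2.4,fy=2.4,interpolation=cv2.INTER_CUBIC))"
```

```text
t 37.75 pos [ 0.44   -0.1345  0.1016] shares [ 1.002e+00 -1.000e-03  6.000e-03] turn [ 0.0192  0.     -0.    ] rows 1.6 F [ 0.1  0.3 -0.4] g 0.0866
[-0.49  0.37  0.85  2.18 -0.41  0.75 -0.69]
```

View pics/w34.png

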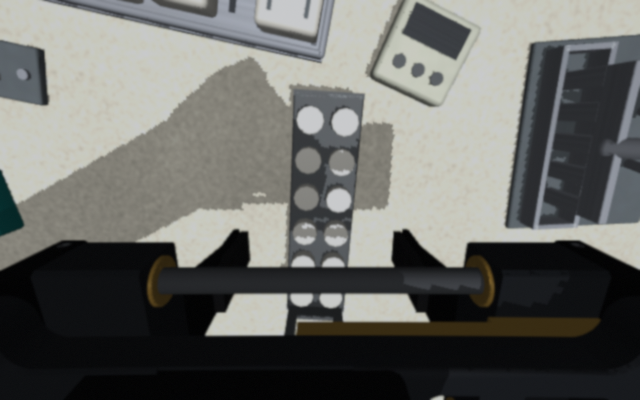

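View pics/d34.png

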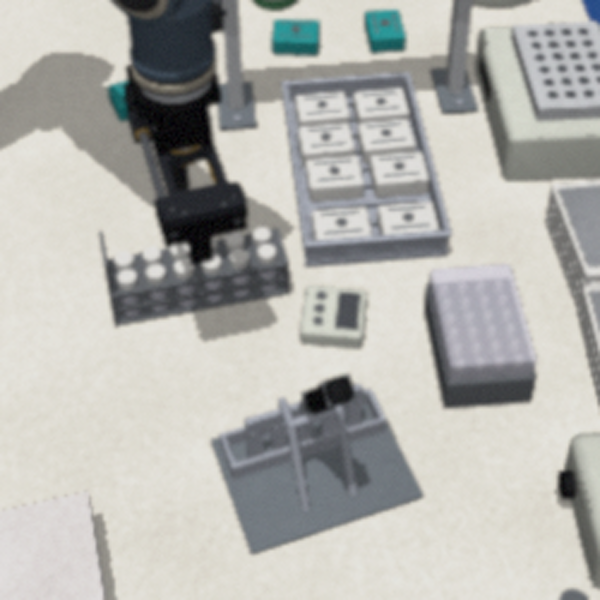

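servo_tool(
  targets="0 0 0 0.019 0 0 1;0.4 0 0 0.019 0 0 1;0.8 0 0.005 0.019 0 0 1;1 0 0.005 0.019 0 0 1;1 0 0.005 0.019 0 0 1;1 0 0.005 0.019 0 0 0;1 0 0.005 0.019 0 0 0;1 0 0.005 0.019 0 0 0;1 0 0.005 0.019 0 0 0;1 0 0.005 0.019 0 0 0;1 0 0.005 0.019 0 0 0;1 0 0.005 0.019 0 0 0",
)

```text
time: 39.05
position: [0.4403, -0.1349, 0.0219]
tool_rot: [1.076, 1.289, -1.075]
force: [-0.7, 0.8, 5.0]
grip_width: 0.0498
```

servo_tool(
  targets="0 0 0 0 0 0 0;0 0 0 0 0 0 0",
)

```text
time: 39.25
position: [0.4403, -0.1349, 0.0219]
tool_rot: [1.076, 1.289, -1.075]
force: [-0.7, 1.6, 5.5]
grip_width: 0.0499
```

```bash
python3 -c "
from h import *
s=env.state();print(s['position'].tolist(),s['tool_rot'].tolist(),s['force'],s['grip_width'])
plan([.44,-.135,.0214],down(-80))
plan(st(0,0,150),down(2.2))"
```

```text
[0.4402879329769582, -0.13490710490160593, 0.02185691772146917] [1.0759785064464058, 1.288898553333516, -1.0749901325236366] [-0.73312821  1.64999962  5.45886852] 0.04986780631120188
t 39.25 pos [ 0.4403 -0.1349  0.0219] shares [ 0.006 -0.004  0.   ] turn [ 0.0018 -0.0001 -0.0002] rows 0.0 F [-0.7  1.6  5.5] g 0.0499
t 39.25 pos [ 0.4403 -0.1349  0.0219] shares [-1.6    2.633 -1.53 ] turn [-4.549e-01  0.000e+00 -2.000e-04] rows 9.5 F [-0.7  1.6  5.5] g 0.0499
```

servo_tool(
  targets="-0.4 0 0 0 0 0 0;-0.9 0 0 0 0 0 0;-1 0.1 -0.1 -0.04 0 0 0;-1 0.4 -0.3 -0.085 0 0 0;-1 0.7 -0.5 -0.13 0 0 0;-1 1 -0.7 -0.175 0 0 0",
)

```text
time: 39.85
position: [0.5086, -0.0645, 0.1011]
tool_rot: [0.652, 1.472, -0.653]
force: [-0.3, -0.6, -3.4]
grip_width: 0.0495
```

```bash
python3 -c "
from h import *
plan(st(0,-2,110),down(2.2))"
```

```text
t 39.85 pos [ 0.5086 -0.0645  0.1011] shares [-0.113  1.803  0.187] turn [-2.78e-01 -3.00e-04  1.00e-04] rows 5.8 F [-0.3 -0.6 -3.4] g 0.0495
```

servo_tool(
  targets="-0.05 0.3 0.03 -0.045 0 0 0;-0.11 0.6 0.06 -0.09 0 0 0;-0.11 0.9 0.1 -0.135 0 0 0;-0.11 1 0.1 -0.18 0 0 0;-0.11 1 0.1 -0.225 0 0 0;-0.11 1 0.1 -0.278 0 0 0;-0.11 1 0.1 -0.278 0 0 0",
)

```text
time: 40.55
position: [0.5727, -0.0183, 0.1093]
tool_rot: [-0.026, 1.573, 0.026]
force: [-0.7, -0.4, -4.2]
grip_width: 0.0501
```

```bash
python3 -c "
from h import *
plan(st(0,-2,110),down(2.2))"
```

```text
t 40.55 pos [ 0.5727 -0.0183  0.1093] shares [-0.01   0.471  0.677] turn [-0.0017 -0.0007  0.    ] rows 1.3 F [-0.7 -0.4 -4.2] g 0.0501
```

servo_tool(
  targets="0 0.23 0.34 -0.0015 0 0 0;0 0.47 0.67 -0.0015 -0.0005 0 0;0 0.47 0.68 -0.0015 -0.0005 0 0;0 0.47 0.68 -0.0015 -0.0005 0 0;0 0.47 0.68 -0.0015 -0.0005 0 0",
)

```text
time: 41.05
position: [0.6256, 0.0202, 0.1096]
tool_rot: [-0.028, 1.571, 0.027]
force: [-0.3, -0.3, -2.6]
grip_width: 0.0499
```

```bash
python3 -c "
from h import *
plan(st(0,-2,57),down(2.2))
c=grab('scene')
cv2.imwrite('pics/s35.png',cv2.resize(c['im'][130:280,220:420,::-1],None,fx=4,fy=4,interpolation=cv2.INTER_CUBIC))
c=grab('wrist','w35.png')"
```

```text
t 41.05 pos [0.6256 0.0202 0.1096] shares [0.658 0.014 0.   ] turn [-0.0011 -0.0002  0.0003] rows 1.1 F [-0.3 -0.3 -2.6] g 0.0499
```

View pics/s35.png

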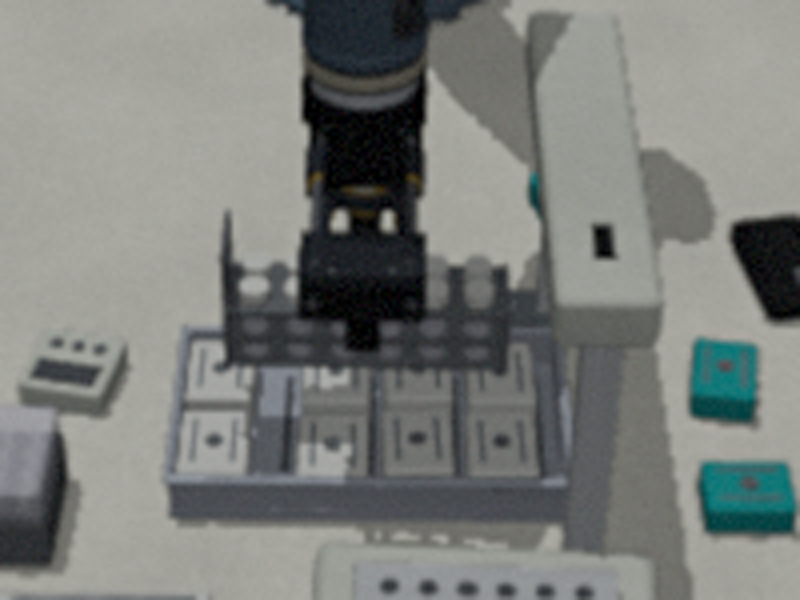

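View pics/w35.png

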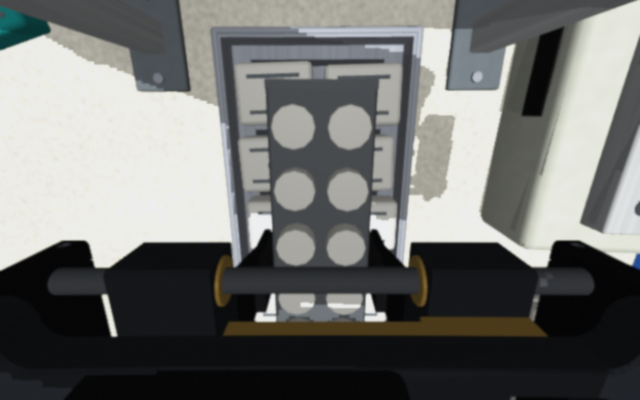

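servo_tool(
  targets="0.2 0.01 0 -0.001 0 0 0;0.4 0.014 0 -0.001 0 0 0;0.55 0.014 0 -0.001 0 0 0;0.63 0.014 0 -0.001 0 0 0;0.63 0.014 0 -0.001 0 0 0",
)

```text
time: 41.65
position: [0.6258, 0.0221, 0.0582]
tool_rot: [-0.032, 1.572, 0.031]
force: [-0.1, 0.5, -3.3]
grip_width: 0.0494
```

```bash
python3 -c "
from h import *
plan(st(0,-2,56),down(2.2))"
```

```text
t 41.65 pos [0.6258 0.0221 0.0582] shares [ 0.028 -0.011 -0.003] turn [ 0.0006 -0.0005  0.0002] rows 0.0 F [-0.1  0.5 -3.3] g 0.0494
```

servo_tool(
  targets="0.01 0 0 0 0 0 0;0.02 0 0 0 0 0 0;0.02 0 0 0 0 0 0",
)

```text
time: 41.95
position: [0.6273, 0.0222, 0.0589]
tool_rot: [-0.032, 1.568, 0.032]
force: [0.3, -0.3, -3.8]
grip_width: 0.0494
```

servo_tool(
  targets="0.01 0 0 0 0 0 0;0.01 0 0 0 0 0 0",
)

```text
time: 42.15
position: [0.627, 0.0223, 0.0578]
tool_rot: [-0.032, 1.569, 0.032]
force: [0.6, 0.1, -3.7]
grip_width: 0.0499
```

servo_tool(
  targets="0.015 0 -0.01 0 0 0 0;0.015 0 -0.01 0 0 0 0",
)

```text
time: 42.35
position: [0.6258, 0.0222, 0.0562]
tool_rot: [-0.032, 1.569, 0.032]
force: [-0.3, 0.4, -3.3]
grip_width: 0.05
```

servo_tool(
  targets="0.012 0 0 0 0 0 0;0.012 0 0 0 0 0 0",
)

```text
time: 42.55
position: [0.626, 0.0222, 0.0559]
tool_rot: [-0.032, 1.569, 0.032]
force: [-1.8, -0.7, 2.2]
grip_width: 0.0499
```

Contact at z = 0.0559, as expected. Releasing now.

servo_tool(
  targets="0 0 0 0 0 0 0.65;0 0 0 0 0 0 0.75;0 0 0 0 0 0 0.85;0 0 0 0 0 0 0.85;0 0 0 0 0 0 0.85",
)

```text
time: 43.05
position: [0.6262, 0.0222, 0.0554]
tool_rot: [-0.032, 1.569, 0.032]
force: [0.8, -0.3, -0.0]
grip_width: 0.0727
```

servo_tool(
  targets="-0.2 0 0 0 0 0 0.85;-0.5 0 0 0 0 0 0.9;-1 0 0 0 0 0 1;-1 0 0 0 0 0 1",
)

```text
time: 43.45
position: [0.6301, 0.0218, 0.1421]
tool_rot: [-0.031, 1.557, 0.032]
force: [0.4, 0.3, 0.4]
grip_width: 0.0845
```

servo_tool(
  targets="-0.6 0 0 0 0 0 1;-1 -0.3 -0.3 0 0 0 1;-1 -1 -0.6 0 0 0 1;-1 -1 -0.6 0 0 0 1",
)

```text
time: 43.85
position: [0.5793, -0.0663, 0.2179]
tool_rot: [-0.027, 1.566, 0.023]
force: [-0.8, -0.4, 0.6]
grip_width: 0.0866
```

servo_tool(
  targets="-0.6 -0.3 0 0 0 0 1;-1 -0.6 0 0 0 0 1;-1 -1 0 0 0 0 1;-1 -1 0 0 0 0 1",
)

```text
time: 44.25
position: [0.5835, -0.1457, 0.2975]
tool_rot: [-0.028, 1.566, 0.022]
force: [-0.3, -0.1, -1.2]
grip_width: 0.087
```

```bash
python3 - <<'E'
from meas import *
print(env.state()['time'],env.state()['position'])
a=grab('scene');b=grab('side');w=grab('wrist','w36.png')
cv2.imwrite('pics/s36.png',cv2.resize(a['im'][130:280,130:430,::-1],None,fx=2.6,fy=2.6,interpolation=cv2.INTER_CUBIC))
cv2.imwrite('pics/d36.png',cv2.resize(b['im'][100:390,230:430,::-1],None,fx=2,fy=2,interpolation=cv2.INTER_CUBIC))
sx,sy=ax(SY)
for n,c in(('scene',a),('wrist',w)):
    P=cloud(c);D=P-S0;x=D@sx*1e3;y=D@sy*1e3;z=D[...,2]*1e3
    m=(abs(x)<60)&(abs(y)<125)&(z>75)&(z<99)
    r=cv2.minAreaRect(np.c_[x[m],y[m]].astype(np.float32));print(n,m.sum(),r)
    m&=(z<95)&(abs(x)<22)&(abs(y)<85)
    A=np.c_[x[m],y[m],np.ones(m.sum())];print('plane',np.linalg.lstsq(A,z[m],rcond=None)[0])
    m=(abs(x)<30)&(y<-60)&(y>-125)&(z>100)&(z<140);print('plate y',np.median(y[m]),z[m].max() if m.any() else 0)
E
```

```text
44.25 [ 0.58353439 -0.14569714  0.29750735]
scene 1051 ((3.4186058044433594, 0.6841506958007812), (179.37753295898438, 55.84178924560547), 89.84297180175781)
plane [-2.60097202e-02 -1.61539652e-03  8.75535745e+01]
plate y -87.07809036400008 127.19324459051707
wrist 4787 ((1.0209121704101562, -25.69515609741211), (123.76010131835938, 50.111244201660156), 89.93698120117188)
plane [ 2.36854416e-02 -5.77683503e-03  8.58795965e+01]
plate y -86.60127891740547 125.62166826313486
```

View pics/s36.png

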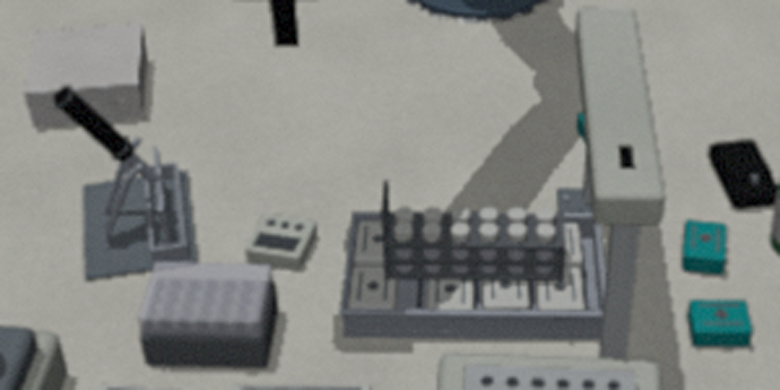

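View pics/d36.png

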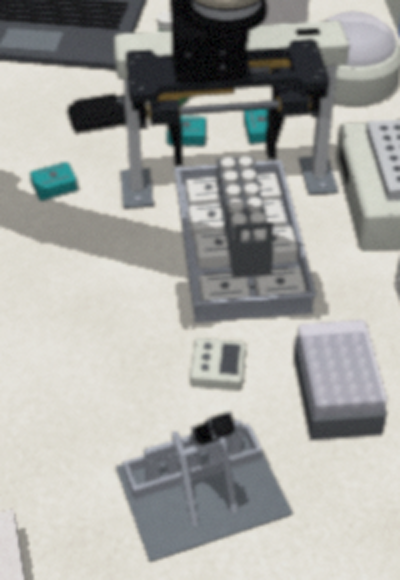

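View pics/w36.png

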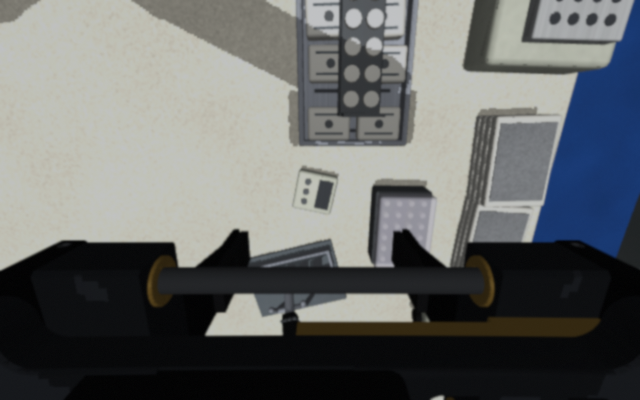

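```bash
python3 -c "
from h import *
print(env.state()['time'],env.state()['force']); print(env.close_job())"
```

```text
44.4 [ 0.78609074  0.16668519 -0.27696587]
the job is handed in; nothing more can be done
None
```

I handed the job in at 44.4 s, with the bricks raked out, the rake back in its stand and the rack turned and set on the bricks. No verdict was reported.

- **Bricks:** All eight lie flat and right side up in four rows of two, tops about 34 mm above the bench. The rows span station y of about −124 to +109 mm. The gap between the two rows farthest from the lamp is about 30 mm, wider than the others, but by my measurements every bed point has a brick centre within 45 mm. Three bricks stood on end after dropping off the lower layer. I tipped them back with the rake.
- **Rake:** My first try at lowering it between the rows pressed on a brick at about 29 N. That tilted the rake about 3° and slid it roughly 1 cm in the grip, so I re-measured it before going on. It is back in the trough, upright and within about 1–2 mm of where it started.
- **Rack:** I set it down once on the bench to regrasp, because the last joint cannot turn a full half circle. It is about 1–3 mm from the tray centre and level. Fits of its top from the two cameras disagreed on the sideways tilt (about 1.5° one way, 1.4° the other), so I take that as measurement noise. Its plate is at the end away from the lamp.
- **Other things:** I saw no contact with the lamp, and the bystanders and turquoise look-alikes look unmoved in the last pictures. I checked those by eye only.

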